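Stack mailers in a tilted bundle press, wind it down, scan the mail drop

ROBOT

A 6-joint arm with a two-finger parallel gripper is mounted at the origin on the work surface. World frame = base frame: x ahead of the robot, y to its left, z up, the work surface at z = 0. Lengths are in m, angles in rad, forces in N, time in s.
With the tool pointing down it reaches from about 0.35 to 0.775 m from the base axis. Payload 7.3 kg.
Tool frame: the origin (TCP) lies on the front face of the gripper's body, between the roots of the fingers; the fingertips stand 66 mm ahead of it and the grasp point (between the pads) lies 47 mm ahead of it; z points along the fingers, y is the direction in which the jaws open and shut (so a half turn about z gives the same grasp; the last joint's range is limited). The gripper opens to 92 mm and grips with 3 to 60 N. Pads are 19 mm wide; open, the fingers measure 130 mm over their backs; the gripper's body (75 mm by 190 mm) begins 47 mm behind the grasp point.
Start: joints at [-1.34, 0.342, 1.524, -0, 1.275, -0.146], TCP at [0.193, -0.488, 0.292] pointing down, gripper open.
Joint ranges: [-2.53, 2.53], [-0.77, 2.02], [0.04, 2.7], [-1, 4.14], [0.28, 2.66], [-3.11, 3.11]. Speed limits (rad/s): [2.57, 2.57, 3.14, 3.14, 3.14, 3.14].

INTERFACE

Orientations are given as [roll, pitch, yaw] about the fixed x, y, z axes, in that order (R = Rz(yaw) Ry(pitch) Rx(roll)).
In Python, from cell import observe, read_camera, hand_in, search_frame, tip_of gives the robot as it stands. The module is installed in compiled form; this text tells all that it offers.
- The arm moves only by the tool apply_moves, never from a script. Its argument "motion" is a list of rows, each an object with "offset": the shift along the tool's x, y, z in mm, a list of three; "rotation": the turn, a rotation vector about the tool's x, y, z in rad, a list of three. In form: [{"offset": [x, y, z], "rotation": [rx, ry, rz]}, ...]. A call has 1 to 12 rows; each row shifts and turns the pose as measured when the row begins, along the tool's axes as they then stand; what a row does not reach is not made up. A row lasts 1/12 s, in which the tool goes at most 41.7 mm and 7.16 degrees, less where a joint would pass 70% of its speed; a pose out of reach is approached as far as the arm can. A call with a gripper value outside its range is refused whole. "grip" is the closure, from 0 (fully open) to 1 (shut), set as the call begins (left out, the last holds). The fingers move at their own pace and stop on an object; "grip_force" is the grip in N (left out, the last holds). Time passes only in rows, so rows that do not move let the fingers close. It gives the time, the measured TCP pose, the force and the opening at its end, in the units of the state.
- observe(): the state, without advancing time (a new reading comes with each control period).
- read_camera(name): name is "side" or "top" or "wrist"; returns a dict with "img" (480x640x3 uint8, red, green, blue), "camera_matrix" (3x3 intrinsics, pixels), "R" (3x3) and "t" (3): a world point X has camera coordinates R X + t; the wrist camera has in their place "tool_from_camera" (4x4, takes a point from camera to tool coordinates, whose origin is the TCP and whose axes are the flange's). Camera axes: x right, y down, z forward; pixel columns grow to the right and rows downward; lengths in m; the calibration is good to about 2 mm. A picture is of the moment at which its call begins: read the wrist's pose just before it. There is no depth.
- hand_in(): hands the job in, once; it reports no verdict.
Trained networks look in a picture, given as the dict that the camera call returned (one of the last four; its "shot" number tells which), for a name from the list of things; names that differ only in an ending like _2 or _b are one class to them, and where a whole thing is asked for, a point or a joint stands for the part that bears it (a point fixed in the world has none). Each returns a list of dicts, best first, with "score" (0 to 1); they miss things now and then, are a little off and sometimes report something else, mostly with a low value. They report only what shows in the picture. A call takes as long as a camera call. They do not tell look-alikes from the thing itself.
- search_frame(query, picture): "location" ([x, y, z] in m, in world coordinates, good to about 4 mm: the middle of the surface that is visible of it).
- tip_of(query, picture): "location" ([x, y, z] in m, in world coordinates, good to about 4 mm: a listed point, or the origin of a listed thing).
The state is a dict: "time": time; "qpos": joint angles; "qvel": joint speeds; "joint_efforts": joint torques, N m; "tool_pos": TCP position; "tool_rot": TCP orientation; "contact_force": force on the tool from outside, world axes, zero at the start; "torque": the same for the moment, N m; "opening": finger opening in m.
Only numpy, scipy, OpenCV 4.12 (cv2) and the standard library are available. Lean on these libraries where they do the work, as an engineer would, in place of code of your own. Each camera call takes 0.05 s, during which the arm holds its last target.

TASK

Make up today's bundle: lay every slim mailer box flat on the tilted tray of the bundle press, one on top of another, each slid down into the locating corner against both fences; then fit the loose crank on the square spindle and wind it clockwise until the sprung pad bears on the stack, and about half a turn more. Take the crank off and lay it back flat on its black mat; once the bundle is pressed, aim the hand scanner straight at the middle of the barcode plate on the mail drop from about 10 cm away, hold it still for about two seconds, and lay it back in its cradle. Do not disturb the other things on the ledge.

Things in the scene. Friction and masses are not known exactly. Their poses are not given: they have to be found in the camera images.
- mailer0_mid (a point): centre of a slim closed mailer box (rigid smooth coated board, brown with a tan band), 160 x 60 x 16 mm along its x, y, z, about 0.14 kg; starts lying flat on the 3 mm thick brown outgoing mat at the right; between two and four mailers are there, the others are absent
- mailer1_mid (a point): centre of a slim closed mailer box (rigid smooth coated board, white with a blue band), 160 x 60 x 16 mm along its x, y, z, about 0.14 kg; starts lying flat on the 3 mm thick brown outgoing mat at the right; between two and four mailers are there, the others are absent
- mailer2_mid (a point): centre of a slim closed mailer box (rigid smooth coated board, brown with a green band), 160 x 60 x 16 mm along its x, y, z, about 0.14 kg; starts lying flat on the 3 mm thick brown outgoing mat at the right; between two and four mailers are there, the others are absent
- mailer3_mid (a point): centre of a slim closed mailer box (rigid smooth coated board, white with a grey band), 160 x 60 x 16 mm along its x, y, z, about 0.14 kg; starts lying flat on the 3 mm thick brown outgoing mat at the right; between two and four mailers are there, the others are absent
- tray: smooth aluminium tray of the bundle press (blue and grey machine, left), tilted 20 degrees to its locating corner. Origin: that corner, on the surface; x runs up-slope along the long robot-side fence, away from the spindle; y up-slope away from that fence; z out of the surface. Surface x 0 to 230, y 0 to 100 mm. A mailer home in the corner has its long side along x, its centre at x 80, y 30 mm
- fence (a point): foot of the long blue fence, on the tray surface at x 132, y 0 mm of the tray, in the middle of its finger gap. Fences are 7 mm thick, 54 mm high, outside x = 0 and y = 0: the long one covers x 6 to 104 and 160 to 222 mm; the end one y 0 to 31 mm, and y 31 to 76 mm only 28 mm high (cut out for the press arm). Four mailers stack 64 mm high
- slide_spot (a point): a good spot to lay a mailer: on the tray surface at x 132, y 44 mm of the tray, long side along its x. Mailers slide on tray, fences and one another (friction about 0.11): one laid flat here, or on the stack at this x and y, slides into the corner when let go
- pad_face (a point): middle of the face of the press pad, 28 x 46 mm, parallel to the tray, under an arm 16 mm wide that comes from the press head. It moves straight up and down. With the press raised it is 104 mm off the bare tray, measured square to it; pad and arm then hang over the tray at x below 65 mm, clear of slide_spot
- spindle_seat (a point): centre of the brass collar on top of the press, on the upright spindle's axis, 238 mm above the ledge: the crank's underside rests here. The 16 mm square shaft stands 28 mm above it, then an 11 mm square tip 6 mm more. This point turns with the spindle: its x and y are square to the flats. The press head below is 150 mm (across the tray) x 44 mm, its top 6 mm lower
- spindle (a joint): turn of the spindle in rad: about 0 with the press raised, grows when wound clockwise seen from above; one turn lowers the pad 20 mm. The drive is stiff (0.15 N m) and stays where it is left; limit 36 rad
- pad (a joint): how far the sprung pad under the press arm has been pushed back up, in m: 0 hanging free, grows up to 0.018 as the spindle is wound on after the pad has met the stack (spring 1.2 N/mm; half a turn is 0.010)
- crank_hub (a point): centre of the crank's square steel hub, 32 x 32 x 44 mm, sides along its x and y, 22 mm above the crank's underside. A 19 mm square socket, open below, runs up it. The arm, 22 mm wide, 11 mm thick, lies along x at the underside: handle at +x (arm to 94 mm), round counterweight of radius 18 mm, 22 mm high at x = -52. 0.33 kg, balanced about the hub; starts flat on its mat
- crank_socket (a point): centre of the socket's mouth, at the middle of the hub's underside
- knob (a point): middle of the crank's upright red handle, 24 mm across and 46 mm tall (23 mm up and down from here), 80 mm from the hub's axis; the handle spins freely on its pin, so a gripper can hold it without turning along. This point is 39 mm above the crank's underside
- crank_mat: black rubber mat for the crank at the left, 200 x 110 x 3 mm along its x, y, z; origin at the centre of its underside. The crank started near its middle
- scanner_mid (a point): centre of the black stick-shaped hand scanner, 150 mm long along its x, grip part 36 mm wide and 34 mm high (x from -75 to +40 mm), head with the red window 50 mm wide and 38 mm high at the +x end; underside 17 mm below this point. 0.17 kg. It starts in its cradle with the x axis along the cradle's
- scanner_window (a point): middle of the scanner's window, 76 mm ahead of scanner_mid and 2 mm above it; it reads straight ahead along its x axis
- cradle_floor (a point): centre of the grey scanner cradle's floor, 10 mm above the ledge; the scanner rests on it with its middle above this point and its x along the cradle's x (either way round will do). The floor is 150 x 62 mm; cheeks 10 mm high stand beside the scanner, inner faces at y = +-23.5 mm for x -65 to -45 mm and y = +-31 mm for x 45 to 65 mm
- label: the barcode plate on the front of the green mail drop at the back, 75 x 110 mm, leaning 35 degrees back from upright. Origin: middle of the barcode, 105 mm above the ledge; z points out of the plate (level part of it towards the robot side), y is level along the plate
- cup: grey cup, a bystander, 85 mm tall, 80 mm across, origin under its middle
- spanner: steel spanner lying flat, a bystander, 170 mm long
- caliper: steel brake caliper, a bystander, 85 x 55 x 45 mm
- patch_tin: orange tin, a bystander, 64 mm across, 50 mm tall
Mind the look-alikes: they are no part of the job. What is shaped like the part that bears cradle_floor but pink is not meant.

How it is judged:
On the way, in this order (a step that is already met when the one before it is completed fails the run):
1. every mailer lies flat in the locating corner of the tray, against both fences (x of mailer0_mid in the frame of tray between 0.074 and 0.086 m and y of mailer0_mid in the frame of tray between 0.024 and 0.036 m and z of each of mailer0_mid, mailer1_mid, mailer2_mid, mailer3_mid in the frame of tray below 0.064 m and angle between the z axis of each of mailer0_mid, mailer1_mid, mailer2_mid, mailer3_mid and the z axis of tray, either way round below 0.08 rad and angle between the x axis of each of mailer0_mid, mailer1_mid, mailer2_mid, mailer3_mid and the x axis of tray, either way round below 0.08 rad and x of mailer1_mid in the frame of tray between 0.074 and 0.086 m and y of mailer1_mid in the frame of tray between 0.024 and 0.036 m and x of mailer2_mid in the frame of tray between 0.074 and 0.086 m and y of mailer2_mid in the frame of tray between 0.024 and 0.036 m and x of mailer3_mid in the frame of tray between 0.074 and 0.086 m and y of mailer3_mid in the frame of tray between 0.024 and 0.036 m), for 0.3 s.
2. the crank sits right down on the square spindle (distance between crank_socket and spindle_seat below 0.007 m and angle between crank_hub's own z axis and vertical below 0.08 rad and value of joint pad below 0.002 m), for 0.2 s.
3. wound with the crank on the spindle, the pad presses the stack (all of step 1 and distance between crank_socket and spindle_seat below 0.007 m and angle between crank_hub's own z axis and vertical below 0.08 rad and value of joint pad between 0.003 and 0.0145 m), for 0.2 s.
4. with the bundle pressed, the scanner is held still, aimed at the barcode plate (x of label in the frame of scanner_window between 0.04 and 0.16 m and y of label in the frame of scanner_window between -0.02 and 0.02 m and z of label in the frame of scanner_window between -0.02 and 0.02 m and angle between the x axis of scanner_window and the z axis of label, either way round below 0.87 rad and linear speed of scanner below 0.03 m/s and angular speed of scanner below 0.2 rad/s and value of joint pad between 0.003 and 0.0145 m), for 1 s.
At the end, for the whole second after the job is handed in: Every mailer lies flat in the tray corner (centre within 6 mm along and across, 0.08 rad), the pad is pushed back 3 to 14.5 mm, the crank lies flat with hub and handle over its mat, the scanner lies in its cradle (within 20 mm along, 12 mm across, 0.2 rad), all let go and at rest (all of step 1 and value of joint pad between 0.003 and 0.0145 m and x of crank_hub in the frame of crank_mat between -0.085 and 0.085 m and y of crank_hub in the frame of crank_mat between -0.05 and 0.05 m and x of knob in the frame of crank_mat between -0.1 and 0.1 m and y of knob in the frame of crank_mat between -0.06 and 0.06 m and height (world z) of crank_hub below 0.032 m and angle between crank_hub's own z axis and vertical below 0.1 rad and x of scanner_mid in the frame of cradle_floor between -0.02 and 0.02 m and y of scanner_mid in the frame of cradle_floor between -0.012 and 0.012 m and z of scanner_mid in the frame of cradle_floor between 0.011 and 0.023 m and angle between the x axis of scanner_mid and the x axis of cradle_floor, either way round below 0.2 rad); the robot touches nothing.
It fails at once if a bystander is shoved more than 4 cm (distance of any of cup, spanner, caliper, patch_tin from where it was at the start of the episode above 0.04 m).
It fails at once if the cup is tipped (angle between cup's own z axis and vertical above 0.5 rad).
It fails at once if the press is over-wound: the pad's spring is squeezed past 16.5 mm (value of joint pad above 0.0165 m).
Of mailer0, mailer1, mailer2, mailer3 only 2 to 4 are there at a start; the rules pass over those that are not, and their reading is None.
At some moment in a run one of crank may be knocked a few centimetres aside while the robot is not near it.
It also fails if it takes over 210 s, if anything falls off the work surface, if the arm or the gripper's body presses on something with over 40 N, if the wrist force passes 120 N, or if a joint passes its speed limit or range.

## Working session

There is one attempt and no reset: what is moved stays moved. The work goes in short steps, Python scripts to look and compute and a tool call to move; the robot and the scene stay as the last step left them, time stands still between calls to the robot, and variables do not carry over. Pictures are saved under pics/ and viewed, and the job is handed in when it is done.

Besides the shell and the picture viewer there is one more tool, called after "Emit:" as a command line: name --argument value ..., lists and objects as JSON in quotes. apply_moves: Moves the arm, as the interface text tells. Its arguments: {"type":"object","properties":{"motion":{"type":"array"},"grip":{"type":"number"},"grip_force":{"type":"number"}},"required":["motion"]}

```bash
mkdir -p pics; ls; python3 - <<'E'
from cell import *
import cv2
print(observe())
for n in ["side","top","wrist"]:
    p=read_camera(n); cv2.imwrite(f"pics/{n}0.png",p["img"][:,:,::-1]); print(n,p.get("R"),p.get("t"),p["camera_matrix"],p.get("tool_from_camera"))
E
```

```text
pics
{'time': 0.0, 'qpos': array([-1.33996289e+00,  3.42724232e-01,  1.52504207e+00, -1.41260053e-05,
        1.27537823e+00, -1.46020973e-01]), 'qvel': array([ 0.00055403,  0.00081382, -0.00105466, -0.000307  ,  0.00080359,
        0.0016646 ]), 'joint_efforts': array([-2.80329870e-03, -4.31254935e+01, -2.44221675e+01,  7.14259129e-02,
        5.58997749e-02, -1.25528209e-04]), 'tool_pos': array([ 0.19313357, -0.48784842,  0.29153535]), 'tool_rot': array([-3.14005532e+00, -2.12438384e-04,  3.76858369e-01]), 'contact_force': array([ 0.10411288,  0.00347281, -0.89324098]), 'torque': array([ 0.0575957 , -0.05489815, -0.02921492]), 'opening': 0.09196500016661074}
side [[ 0.9978409  -0.06301941  0.0184958 ]
 [-0.0181772  -0.5356043  -0.84427343]
 [ 0.06311204  0.84211436 -0.53559339]] [-0.47505595  0.14921769  1.4339662 ] [[601.70836558   0.         322.05463157]
 [  0.         601.70836558 237.38724068]
 [  0.           0.           1.        ]] None
top [[-2.71549163e-02 -9.99630784e-01  9.51894198e-04]
 [-9.96861733e-01  2.70088363e-02 -7.44124198e-02]
 [ 7.43592360e-02 -2.96956993e-03 -9.97227098e-01]] [-0.01101983  0.46958344  1.38983266] [[448.47472256   0.         326.71217319]
 [  0.         448.47472256 248.21083453]
 [  0.           0.           1.        ]] None
wrist None None [[384.54798807   0.         321.3515369 ]
 [  0.         384.54798807 243.30536079]
 [  0.           0.           1.        ]] [[ 4.29143900e-04 -9.50686829e-01 -3.10152170e-01  8.38639773e-02]
 [ 9.99999879e-01  4.82153179e-04 -9.42531811e-05 -5.02521089e-04]
 [ 2.39146113e-04 -3.10152092e-01  9.50686921e-01 -9.26239461e-02]
 [ 0.00000000e+00  0.00000000e+00  0.00000000e+00  1.00000000e+00]]
```

View pics/top0.png

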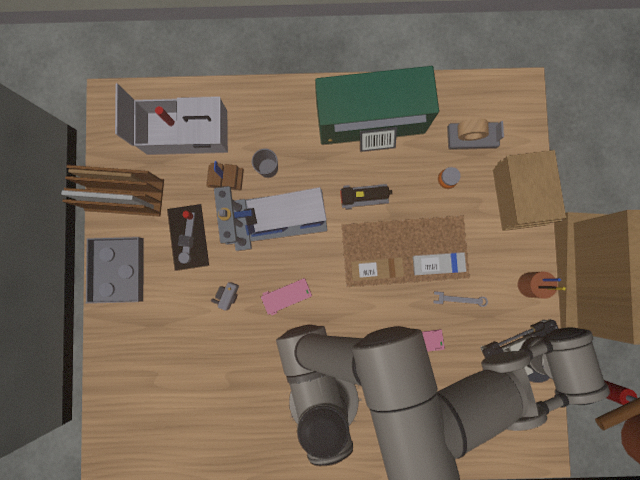

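View pics/side0.png

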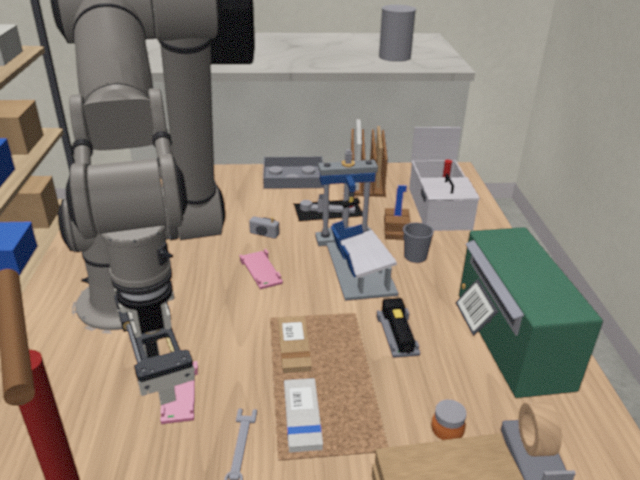

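View pics/wrist0.png

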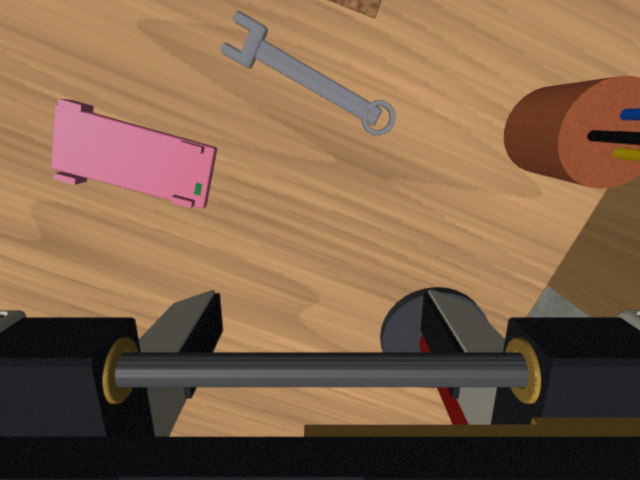

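```bash
python3 - <<'E'
from cell import *
import numpy as np
np.set_printoptions(precision=4,suppress=True)
for n in ["top","side"]:
    p=read_camera(n)
    for q in ["mailer0_mid","mailer1_mid","mailer2_mid","mailer3_mid","tray","fence","slide_spot","pad_face","spindle_seat","crank_hub","crank_socket","knob","crank_mat","scanner_mid","scanner_window","cradle_floor","label","cup","spanner","caliper","patch_tin"]:
        print(n,q,[(np.round(d["location"],4).tolist(),round(d["score"],2)) for d in tip_of(q,p)][:4])
E
```

```text
top mailer0_mid [([0.4041, -0.177, 0.0091], 0.58)]
top mailer1_mid [([0.6841, -0.4157, -0.0016], 0.24), ([0.552, 0.2519, 0.2414], 0.19)]
top mailer2_mid [([0.7319, 0.1633, -0.0023], 0.36), ([0.5838, 0.0782, 0.0655], 0.18)]
top mailer3_mid [([0.54, 0.0749, 0.0513], 0.31)]
top tray [([0.5283, 0.2028, 0.0238], 0.67)]
top fence [([0.5389, 0.0735, 0.0547], 0.92)]
top slide_spot [([0.584, 0.077, 0.0666], 0.84)]
top pad_face [([0.5571, 0.1948, 0.1483], 0.65)]
top spindle_seat [([0.5508, 0.2482, 0.2361], 0.6)]
top crank_hub [([0.5019, 0.4147, 0.0237], 0.74)]
top crank_socket []
top knob [([0.5807, 0.4063, 0.0389], 0.73)]
top crank_mat [([0.5198, 0.4202, 0.0008], 0.69), ([0.5811, 0.4071, 0.0409], 0.18)]
top scanner_mid [([0.6393, -0.1439, 0.0227], 0.89), ([0.5283, 0.2029, 0.0232], 0.52), ([0.683, -0.4137, -0.0028], 0.4)]
top scanner_window [([0.6389, -0.1484, 0.0261], 0.7), ([0.6303, -0.0734, 0.0256], 0.67)]
top cradle_floor [([0.3267, 0.1077, 0.0099], 0.9), ([0.6375, -0.1504, 0.0141], 0.86), ([0.1724, -0.2985, 0.0119], 0.86)]
top label [([0.7876, -0.1821, 0.1034], 0.63), ([0.5045, 0.4161, 0.
[... 831 characters left out ...]

side knob [([0.5831, 0.4058, 0.0376], 0.71), ([0.3964, -0.1782, 0.0114], 0.28)]
side crank_mat [([0.5215, 0.4179, -0.0009], 0.87)]
side scanner_mid [([0.6363, -0.1477, 0.0259], 0.64)]
side scanner_window [([0.6339, -0.0686, 0.0284], 0.63), ([0.5575, 0.1946, 0.1423], 0.19)]
side cradle_floor [([0.6363, -0.1465, 0.009], 0.84), ([0.1665, -0.3039, 0.0051], 0.84), ([0.3251, 0.1062, 0.017], 0.73), ([0.3299, 0.2863, -0.0001], 0.46)]
side label [([0.7833, -0.1838, 0.1048], 0.65)]
side cup [([0.7351, 0.1625, 0.0016], 0.56)]
side spanner [([0.297, -0.4397, 0.0017], 0.67), ([0.4154, -0.3731, 0.0087], 0.44)]
side caliper [([0.3269, 0.2858, 0.0007], 0.91)]
side patch_tin [([0.6861, -0.4116, 0.0], 0.71)]
```

```bash
python3 - <<'E'
import cv2
t=cv2.imread("pics/top0.png"); s=cv2.imread("pics/side0.png")
cv2.imwrite("pics/c1.png",cv2.resize(t[170:310,325:485],(800,700)[:2],interpolation=cv2.INTER_CUBIC)[:600])
cv2.imwrite("pics/c2.png",cv2.resize(t[150:300,160:340],(720,600),interpolation=cv2.INTER_CUBIC))
cv2.imwrite("pics/c3.png",cv2.resize(s[140:300,290:450],(600,600),interpolation=cv2.INTER_CUBIC))
cv2.imwrite("pics/c4.png",cv2.resize(s[280:460,260:500],(800,600),interpolation=cv2.INTER_CUBIC))
E
```

```text
(no output)
```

View pics/c1.png

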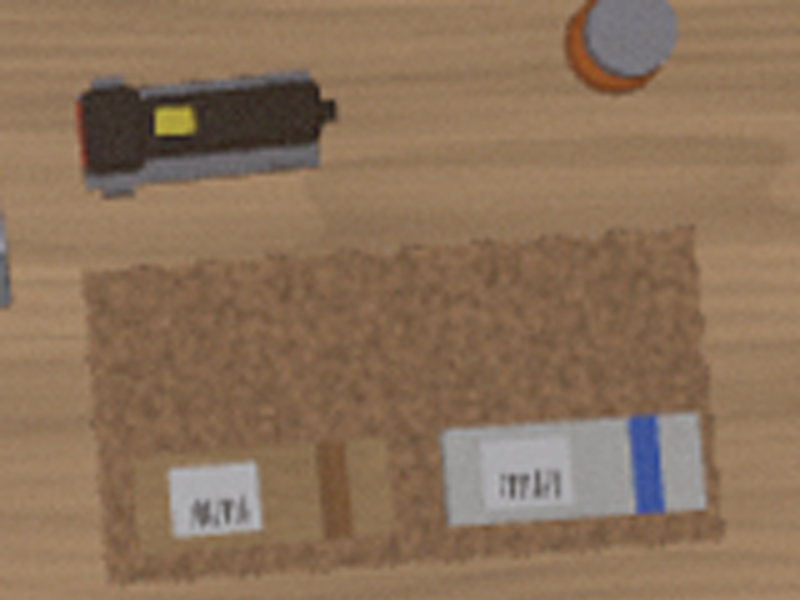

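View pics/c2.png

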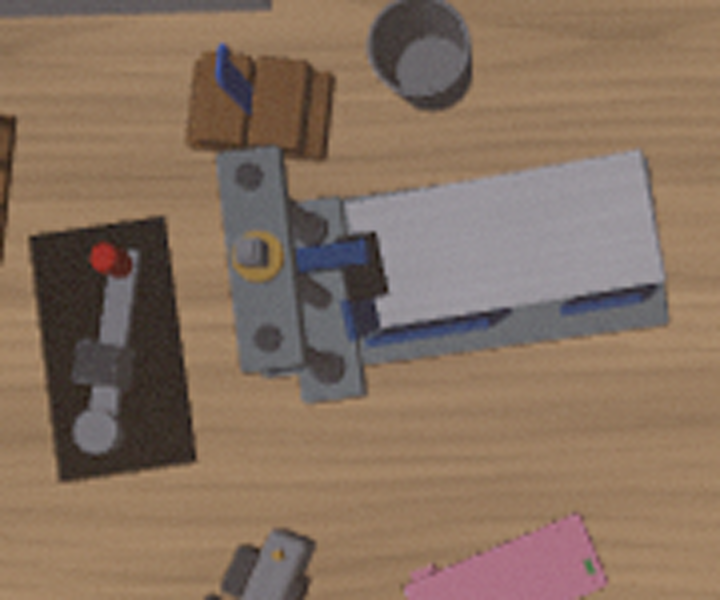

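View pics/c3.png

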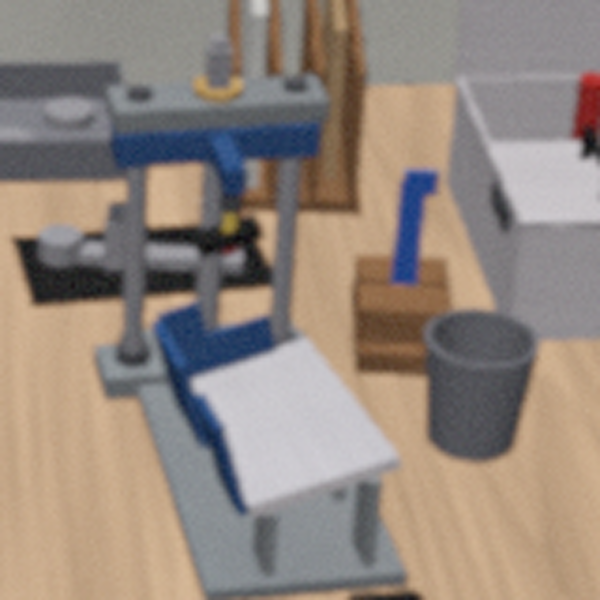

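View pics/c4.png

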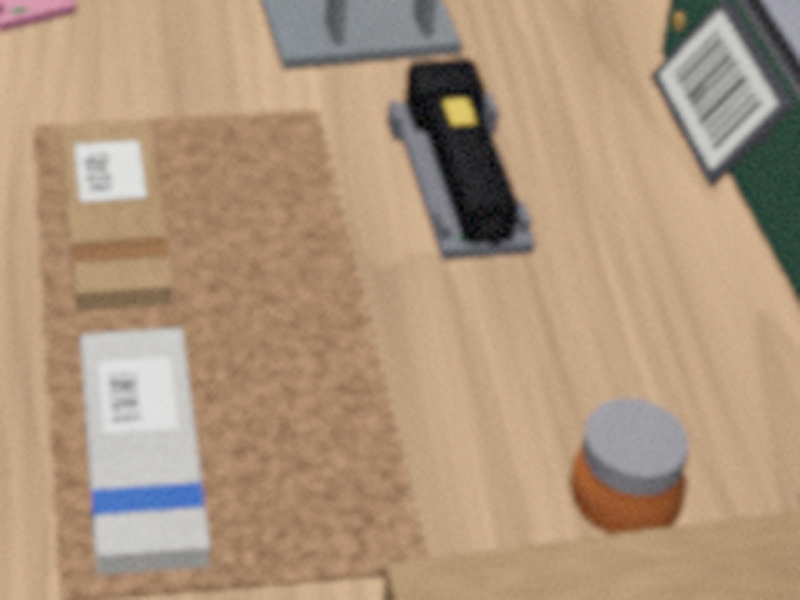

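Seen: two mailers on the cork mat, brown/tan at about top px (379,268) and white/blue at (440,264). The real cradle is grey at (366,195), with the scanner head pointing left. The pink look-alikes are at (286,296) and (433,340). The crank is at (187,237). The other red/blue handles are in the grey tray and the wood block.

```bash
cat > h.py <<'E'
from cell import *
import numpy as np, cv2
from scipy.spatial.transform import Rotation as Ro, Slerp
np.set_printoptions(precision=4,suppress=True)
def pose():
    o=observe(); return np.array(o["tool_pos"]), Ro.from_euler("xyz",o["tool_rot"]).as_matrix(), o
def cam(n,save=None):
    P,R,o=pose()
    p=read_camera(n)
    if save: cv2.imwrite(f"pics/{save}.png",p["img"][:,:,::-1])
    if n=="wrist":
        T=np.eye(4);T[:3,:3]=R;T[:3,3]=P
        C=np.linalg.inv(T@np.array(p["tool_from_camera"]))
        return p,(np.array(p["camera_matrix"]),C[:3,:3],C[:3,3])
    return p,(np.array(p["camera_matrix"]),np.array(p["R"]),np.array(p["t"]))
def proj(c,X):
    K,R,t=c; x=(R@np.atleast_2d(X).T).T+t; x=x@K.T; return x[:,:2]/x[:,2:]
def onz(c,uv,z):
    K,R,t=c; o=-R.T@t; out=[]
    for u,v in np.atleast_2d(uv):
        d=R.T@np.linalg.inv(K)@np.array([u,v,1.]); out.append(o+d*(z-o[2])/d[2])
    return np.array(out)
def down(yaw): return (Ro.from_euler("z",yaw)*Ro.from_euler("x",np.pi)).as_matrix()
def grasp2tcp(g,R,d=0.047): return np.array(g)-R[:,2]*d
def plan(p1,R1,v=0.036,w=0.11,start=None):
    """print rows from now to target"""
    if start is None: P,R,o=pose()
    else: P,R=start
    rv=Ro.from_matrix(R.T@R1).as_rotvec(); d=np.array(p1)-P
    n=max(1,int(np.ceil(max(np.linalg.norm(d)/v,np.linalg.norm(rv)/w))))
    print("dist",np.linalg.norm(d)*1000,"rot",np.linalg.norm(rv),"rows",n,"rotvec/row",np.round(rv/n,4))
    if np.linalg.norm(rv)<0.003:
        print("offset/row",np.round(R.T@d/n*1000,1)); return
    prev=None;k=0
    for i in range(n):
        Ri=R@Ro.from_rotvec(rv*i/n).as_matrix()
        print(i,np.round(Ri.T@d/n*1000,1).tolist())
E
python3 - <<'E'
from h import *
p,c=cam("top")
for nm,q,z in [("m1",[(443,430),(698,413),(706,508),(450,526)],.019),("m0",[(133,455),(385,438),(393,536),(138,552)],.019)]:
    uv=np.array(q)/5+[325,170]
    # crop resized 160x140 -> 800x700
    X=onz(c,uv,z); print(nm,X.mean(0),np.linalg.norm(X[0]-X[1]),np.linalg.norm(X[1]-X[2]),np.arctan2(*(X[1]-X[0])[[1,0]]),np.arctan2(*(X[2]-X[3])[[1,0]]))
E
```

```text
m1 [ 0.4104 -0.3761  0.019 ] 0.16033889010889774 0.0595783450068223 -1.5313100794705214 -1.527947978975618
m0 [ 0.3995 -0.1805  0.019 ] 0.1581791064233389 0.06137496599723553 -1.530531340676918 -1.5354692767358724
```

```bash
python3 - <<'E'
from h import *
plan([0.40,-.18,.26],down(1.61),v=.034)
E
```

```text
dist 372.51459004293105 rot 1.2332179702878932 rows 12 rotvec/row [ 0.      0.     -0.1028]
0 [25.5, -17.5, 2.7]
1 [27.1, -14.8, 2.7]
2 [28.5, -12.0, 2.7]
3 [29.6, -9.0, 2.7]
4 [30.4, -5.9, 2.7]
5 [30.8, -2.8, 2.7]
6 [30.9, 0.4, 2.7]
7 [30.7, 3.6, 2.7]
8 [30.2, 6.7, 2.7]
9 [29.3, 9.8, 2.7]
10 [28.2, 12.7, 2.7]
11 [26.7, 15.6, 2.7]
```

Emit:
apply_moves --motion '[{"offset":[25.5,-17.5,2.7],"rotation":[0,0,-0.103]},{"offset":[27,-15,2.7],"rotation":[0,0,-0.103]},{"offset":[28.5,-12,2.7],"rotation":[0,0,-0.103]},{"offset":[29.6,-9,2.7],"rotation":[0,0,-0.103]},{"offset":[30.4,-6,2.7],"rotation":[0,0,-0.103]},{"offset":[30.8,-3,2.7],"rotation":[0,0,-0.103]},{"offset":[31,0.4,2.7],"rotation":[0,0,-0.103]},{"offset":[30.7,3.6,2.7],"rotation":[0,0,-0.103]},{"offset":[30.2,6.7,2.7],"rotation":[0,0,-0.103]},{"offset":[29.3,9.8,2.7],"rotation":[0,0,-0.103]},{"offset":[28.2,12.7,2.7],"rotation":[0,0,-0.103]},{"offset":[26.7,15.6,2.7],"rotation":[0,0,-0.103]}]' --grip 0

```text
time: 3.4
tool_pos: [0.3978, -0.1674, 0.2583]
tool_rot: [3.139, 0.007, 1.659]
contact_force: [0.8, -0.5, -0.3]
opening: 0.0918
```

```bash
python3 - <<'E'
from h import *
p,c=cam("wrist","w1")
P,R,o=pose();print(P,o["tool_rot"],o["qpos"],o["time"],o["qvel"])
for q in ["mailer0_mid","mailer1_mid"]: print(q,[(d["location"],d["score"]) for d in tip_of(q,p)])
p,c=cam("top","t1")
E
```

```text
[ 0.3994 -0.1633  0.2579] [3.1383 0.0039 1.6676] [-0.5655  0.2042  1.8202 -0.0011  1.1122 -0.6618] 3.45 [-0.0977 -0.0076  0.008  -0.0296  0.0182  0.0681]
mailer0_mid [([0.405, -0.1759, 0.0099], 0.79)]
mailer1_mid [([0.409, -0.3745, 0.015], 0.65)]
```

View pics/w1.png

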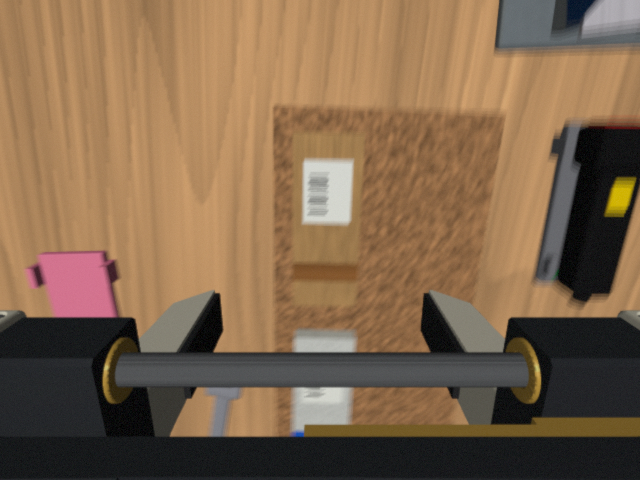

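```bash
python3 - <<'E'
from h import *
p,c=cam("wrist","w2")
P,R,o=pose();print(P,o["tool_rot"],o["qvel"])
g=p["img"][90:330,260:420]; cv2.imwrite("pics/w2c.png",cv2.resize(g,(400,600),interpolation=cv2.INTER_CUBIC)[:,:,::-1])
E
```

```text
[ 0.3971 -0.1691  0.2583] [3.1397 0.007  1.653 ] [-0.0287 -0.0016 -0.0026  0.0002 -0.0013 -0.001 ]
```

View pics/w2c.png

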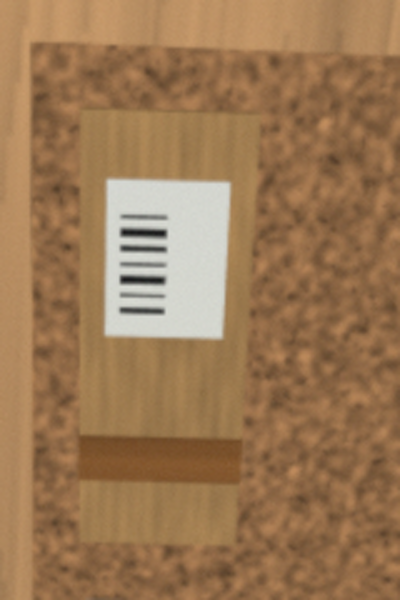

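```bash
python3 - <<'E'
from h import *
p,c=cam("wrist")
P,R,o=pose();print(P,o["tool_rot"])
uv=np.array([(80,110),(261,114),(236,545),(80,543)])/2.5+[260,90]
X=onz(c,uv,.019);print(X,X.mean(0),np.linalg.norm(X[0]-X[3]),np.linalg.norm(X[1]-X[0]),np.arctan2(*(X[3]-X[0])[[1,0]]),np.arctan2(*(X[2]-X[1])[[1,0]]))
m=X.mean(0); yaw=-1.533+np.pi
Rd=down(yaw)
plan(grasp2tcp([.3998,-.1795,.10],Rd),Rd)
E
```

```text
[ 0.3969 -0.1695  0.2584] [3.1397 0.007  1.6519]
[[ 0.3667 -0.1009  0.019 ]
 [ 0.4267 -0.0972  0.019 ]
 [ 0.4359 -0.2569  0.019 ]
 [ 0.376  -0.261   0.019 ]] [ 0.4013 -0.179   0.019 ] 0.1603764336180522 0.060129592707622824 -1.5122877933132386 -1.5129385207294916
dist 111.83453231910316 rot 0.04391006800271336 rows 4 rotvec/row [0.0005 0.0017 0.0108]
0 [-2.3, 0.5, 27.9]
1 [-2.4, 0.5, 27.9]
2 [-2.4, 0.5, 27.8]
3 [-2.5, 0.6, 27.8]
```

```bash
python3 - <<'E'
from h import *
Rd=down(1.629)
plan(grasp2tcp([.401,-.179,.06],Rd),Rd)
E
```

```text
dist 151.70306911989206 rot 0.02402736543665275 rows 5 rotvec/row [0.0004 0.0014 0.0046]
0 [-1.7, 0.6, 30.3]
1 [-1.8, 0.6, 30.3]
2 [-1.8, 0.6, 30.3]
3 [-1.9, 0.7, 30.3]
4 [-1.9, 0.7, 30.3]
```

Emit:
apply_moves --motion '[{"offset":[-1.8,0.6,30],"rotation":[0,0.0014,0.0046]},{"offset":[-1.8,0.6,30],"rotation":[0,0.0014,0.0046]},{"offset":[-1.8,0.6,30],"rotation":[0,0.0014,0.0046]},{"offset":[-1.8,0.6,30],"rotation":[0,0.0014,0.0046]},{"offset":[-1.8,0.6,30],"rotation":[0,0.0014,0.0046]},{"offset":[0,0,0],"rotation":[0,0,0]}]'

```text
time: 4.2
tool_pos: [0.4011, -0.1892, 0.1069]
tool_rot: [3.129, 0.008, 1.609]
contact_force: [-0.7, 1.0, -0.8]
opening: 0.0922
```

```bash
python3 - <<'E'
from h import *
P,R,o=pose();print(P,o["tool_rot"])
Rd=down(1.629)
plan(grasp2tcp([.401,-.179,.026],Rd),Rd)
E
```

```text
[ 0.4011 -0.1892  0.1069] [3.1294 0.0085 1.6089]
dist 35.43613911370971 rot 0.025005870771417023 rows 1 rotvec/row [ 0.0121  0.0086 -0.0201]
0 [10.5, -0.1, 33.8]
```

Emit:
apply_moves --motion '[{"offset":[5,0,0],"rotation":[0.006,0.004,-0.01]},{"offset":[5,0,11],"rotation":[0.006,0.004,-0.01]},{"offset":[0,0,11],"rotation":[0,0,0]},{"offset":[0,0,11],"rotation":[0,0,0]},{"offset":[0,0,0],"rotation":[0,0,0]}]'

```text
time: 4.62
tool_pos: [0.4016, -0.1822, 0.0769]
tool_rot: [3.138, 0.004, 1.625]
contact_force: [-0.0, -0.3, 0.6]
opening: 0.0918
```

```bash
python3 - <<'E'
from h import *
P,R,o=pose();print(P,o["tool_rot"],o["qvel"])
Rd=down(1.629)
plan(grasp2tcp([.401,-.179,.026],Rd),Rd)
E
```

```text
[ 0.4016 -0.1822  0.0769] [3.1378 0.0039 1.6247] [ 0.0026 -0.0524 -0.0256 -0.0014  0.0426  0.0015]
dist 5.090381411537996 rot 0.006932328478828137 rows 1 rotvec/row [ 0.0038  0.0039 -0.0043]
0 [3.2, -0.4, 3.9]
```

Good; finish descending and close gently.

Emit:
apply_moves --motion '[{"offset":[2.5,0,4],"rotation":[0.003,0.003,-0.004]},{"offset":[0,0,0],"rotation":[0,0,0]}]'

```text
time: 4.78
tool_pos: [0.4023, -0.1799, 0.0746]
tool_rot: [3.139, 0.003, 1.629]
contact_force: [0.3, 1.2, 0.1]
opening: 0.0918
```

Emit:
apply_moves --motion '[{"offset":[0,0,0],"rotation":[0,0,0]},{"offset":[0,0,0],"rotation":[0,0,0]},{"offset":[0,0,0],"rotation":[0,0,0]},{"offset":[0,0,0],"rotation":[0,0,0]},{"offset":[0,0,0],"rotation":[0,0,0]},{"offset":[0,0,0],"rotation":[0,0,0]}]' --grip 1 --grip_force 20

```text
time: 5.28
tool_pos: [0.4037, -0.1803, 0.0775]
tool_rot: [3.134, 0.006, 1.63]
contact_force: [-0.0, 0.2, -1.5]
opening: 0.0597
```

```bash
cat > tray.py <<'E'
from h import *
from scipy.optimize import least_squares
def frame(ps):
    x,y,z,psi,rx,ry,=ps[:6]
    return np.array([x,y,z]), (Ro.from_euler("z",psi)*Ro.from_euler("ZYX",[0,ry,rx])).as_matrix()
E
python3 - <<'E'
from tray import *
ct=cs=None
_,ct=cam("top");_,cs=cam("side")
obsT=[((642,151),(.230,.1,0)),((665,282),(.230,0,0)),((345,200),(0,.1,0))]
obsS=[((300,338),(0,.1,0)),((398,462),(.230,.1,0)),((250,508),(.230,0,0))]
oT=[(np.array(a)/4+[160,150],np.array(b)) for a,b in obsT]
oS=[(np.array(a)/3.75+[290,140],np.array(b)) for a,b in obsS]
net=[((.5275,.201,.0247),(0,0,0)),((.5407,.0734,.0546),(.132,0,0)),((.5856,.0772,.067),(.132,.044,0))]
def res(ps,full=False):
    o,R=frame(ps); r=[]
    for c,ob in ((ct,oT),(cs,oS)):
        for uv,X in ob: r+=list((proj(c,o+R@X)[0]-uv)/0.7)
    for w,X in net: r+=list((o+R@np.array(X)-w)/.003)
    r.append((np.arccos(R[2,2])-np.radians(20))/.005)
    return np.array(r)
s=least_squares(res,[.5275,.2,.025,-1.5,.27,-.23],loss="soft_l1")
print(s.x,np.round(res(s.x),1)); o,R=frame(s.x); print(R); np.savez("tray.npz",o=o,R=R)
E
```

```text
[ 0.5269  0.1991  0.0246 -1.4592  0.2758 -0.2138] [-1.  -1.2 -0.1 -1.3  2.3  0.2  1.7 -0.6 -0.8 -2.1 -1.5  0.7 -0.2 -0.6
 -0.   0.2 -0.8 -0.7 -0.8  0.3 -0.9 -0.4]
[[ 0.1088  0.9498 -0.2933]
 [-0.9712  0.1646  0.1725]
 [ 0.2121  0.2661  0.9403]]
```

```bash
cat >> tray.py <<'E'
try:
    d=np.load("tray.npz"); TO,TR=d["o"],d["R"]
    RT=np.column_stack([-TR[:,0],TR[:,1],-TR[:,2]])
except Exception: pass
def tr(x,y,z): return TO+TR@(np.array([x,y,z])/1000)
E
python3 - <<'E'
from tray import *
P,R,o=pose()
c=tr(132,44,8+70); p1=c-RT[:,2]*.0665
print(p1,tr(132,44,0))
st=(P+[0,0,.12],R)
plan(p1,RT,start=st)
E
```

```text
[0.5407 0.1031 0.2001] [0.5831 0.0782 0.0643]
dist 314.78333641279784 rot 0.3478450749338872 rows 9 rotvec/row [-0.0304 -0.0221 -0.009 ]
0 [30.5, 17.1, -0.4]
1 [30.4, 17.4, -0.5]
2 [30.2, 17.6, -0.6]
3 [30.0, 17.9, -0.8]
4 [29.8, 18.2, -0.9]
5 [29.6, 18.5, -1.0]
6 [29.5, 18.8, -1.1]
7 [29.3, 19.1, -1.1]
8 [29.1, 19.4, -1.2]
```

Emit:
apply_moves --motion '[{"offset":[0,0,-15],"rotation":[0,0,0]},{"offset":[0,0,-30],"rotation":[0,0,0]},{"offset":[0,0,-35],"rotation":[0,0,0]},{"offset":[0,0,-30],"rotation":[0,0,0]},{"offset":[0,0,-15],"rotation":[0,0,0]}]'

```text
time: 5.8
tool_pos: [0.4002, -0.1782, 0.2027]
tool_rot: [-3.138, -0.003, 1.63]
contact_force: [1.1, -1.0, -1.4]
opening: 0.0597
```

```bash
python3 - <<'E'
from tray import *
c=tr(132,44,8+105); p1=c-RT[:,2]*.0665
plan(p1,RT,v=.03)
E
```

```text
dist 316.88947586865874 rot 0.36153333547942174 rows 11 rotvec/row [-0.0258 -0.0189 -0.0074]
0 [25.4, 13.3, -2.7]
1 [25.2, 13.6, -2.9]
2 [25.1, 13.9, -3.0]
3 [24.9, 14.1, -3.1]
4 [24.7, 14.4, -3.2]
5 [24.6, 14.7, -3.3]
6 [24.4, 14.9, -3.4]
7 [24.2, 15.2, -3.4]
8 [24.0, 15.5, -3.5]
9 [23.9, 15.7, -3.6]
10 [23.7, 16.0, -3.6]
```

Emit:
apply_moves --motion '[{"offset":[25.4,13.3,-4],"rotation":[-0.026,-0.019,-0.0075]},{"offset":[25.2,13.6,-4],"rotation":[-0.026,-0.019,-0.0075]},{"offset":[25,14,-4],"rotation":[-0.026,-0.019,-0.0075]},{"offset":[25,14,-4],"rotation":[-0.026,-0.019,-0.0075]},{"offset":[24.7,14.4,-4],"rotation":[-0.026,-0.019,-0.0075]},{"offset":[24.6,14.7,-3.5],"rotation":[-0.026,-0.019,-0.0075]},{"offset":[24.4,15,-3.5],"rotation":[-0.026,-0.019,-0.0075]},{"offset":[24.2,15.2,-3.5],"rotation":[-0.026,-0.019,-0.0075]},{"offset":[24,15.5,-3.5],"rotation":[-0.026,-0.019,-0.0075]},{"offset":[20,13,-3],"rotation":[-0.026,-0.019,-0.0075]},{"offset":[10,6,-2],"rotation":[-0.02,-0.015,-0.005]},{"offset":[0,0,0],"rotation":[0,0,0]}]'

```text
time: 6.8
tool_pos: [0.5256, 0.1006, 0.2417]
tool_rot: [2.848, 0.223, 1.675]
contact_force: [-0.6, 0.6, -1.0]
opening: 0.0596
```

```bash
python3 - <<'E'
from tray import *
P,R,o=pose()
print("err to 105:",RT.T@(tr(132,44,113)-RT[:,2]*.0665-P)*1000)
p,c=cam("side","s2"); cv2.imwrite("pics/s2c.png",cv2.resize(p["img"][100:330,230:530],(780,600))[:,:,::-1])
c=tr(132,44,8+50); p1=c-RT[:,2]*.0665
plan(p1,RT,v=.02)
E
```

```text
err to 105: [9.5694 3.6938 8.1144]
dist 63.868330381801854 rot 0.018202455119253308 rows 4 rotvec/row [ 0.0036  0.0026 -0.0012]
0 [2.8, 0.8, 15.7]
1 [2.7, 0.9, 15.7]
2 [2.7, 0.9, 15.7]
3 [2.6, 1.0, 15.7]
```

View pics/s2c.png

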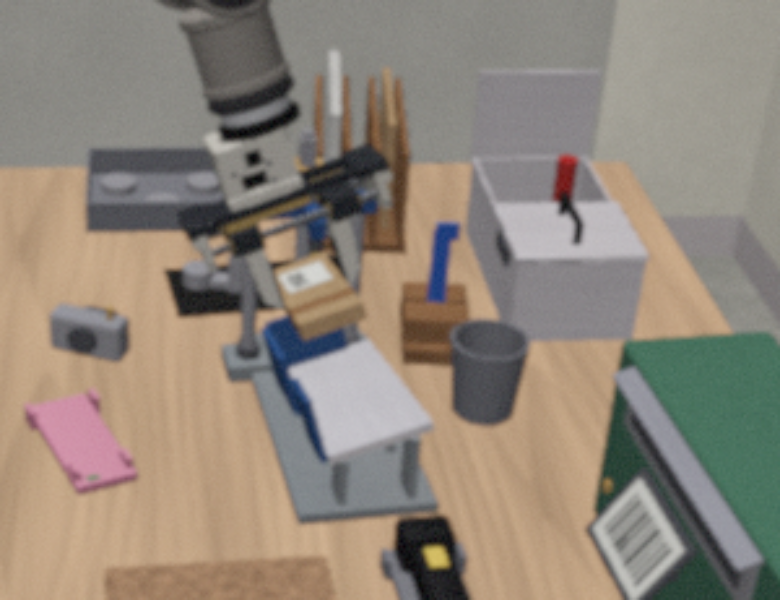

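Emit:
apply_moves --motion '[{"offset":[3,1,10],"rotation":[0.004,0.003,-0.001]},{"offset":[3,1,16],"rotation":[0.004,0.003,-0.001]},{"offset":[3,1,16],"rotation":[0.004,0.003,-0.001]},{"offset":[2,1,14],"rotation":[0.004,0.003,-0.001]},{"offset":[0,0,0],"rotation":[0,0,0]}]'

```text
time: 7.27
tool_pos: [0.5441, 0.0969, 0.1832]
tool_rot: [2.874, 0.209, 1.679]
contact_force: [-0.9, -1.1, -1.5]
opening: 0.06
```

```bash
python3 - <<'E'
from tray import *
P,R,o=pose()
c=tr(132,44,8+3); p1=c-RT[:,2]*.0665
plan(p1,RT,v=.012)
E
```

```text
dist 49.11277728252536 rot 0.010654857079775606 rows 5 rotvec/row [-0.0018 -0.0006 -0.0009]
0 [0.5, 0.5, 9.8]
1 [0.5, 0.5, 9.8]
2 [0.5, 0.5, 9.8]
3 [0.5, 0.5, 9.8]
4 [0.6, 0.5, 9.8]
```

Emit:
apply_moves --motion '[{"offset":[0.5,0.5,10],"rotation":[-0.002,0,-0.001]},{"offset":[0.5,0.5,10],"rotation":[-0.002,0,-0.001]},{"offset":[0.5,0.5,10],"rotation":[-0.002,0,-0.001]},{"offset":[0.5,0.5,9],"rotation":[-0.002,0,-0.001]},{"offset":[0.5,0.5,4],"rotation":[-0.002,0,-0.001]},{"offset":[0,0,0],"rotation":[0,0,0]}]'

```text
time: 7.77
tool_pos: [0.5594, 0.0883, 0.1382]
tool_rot: [2.867, 0.211, 1.679]
contact_force: [-0.0, -0.0, -1.5]
opening: 0.0594
```

```bash
python3 - <<'E'
from tray import *
P,R,o=pose(); print(o["contact_force"])
c=tr(132,44,8+2); p1=c-RT[:,2]*.0665
plan(p1,RT,v=.012)
E
```

```text
[-0.0087 -0.0456 -1.5396]
dist 3.8459956005740907 rot 0.004744280598825578 rows 1 rotvec/row [-0.0019 -0.0022 -0.0037]
0 [3.3, 1.2, 1.7]
```

Emit:
apply_moves --motion '[{"offset":[2.5,1,2],"rotation":[-0.002,-0.002,-0.003]},{"offset":[0,0,1],"rotation":[0,0,0]},{"offset":[0,0,0],"rotation":[0,0,0]}]'

```text
time: 8.02
tool_pos: [0.5614, 0.0909, 0.1355]
tool_rot: [2.864, 0.214, 1.682]
contact_force: [0.2, -0.4, -1.5]
opening: 0.0596
```

Emit:
apply_moves --motion '[{"offset":[0,0,0],"rotation":[0,0,0]},{"offset":[0,0,0],"rotation":[0,0,0]},{"offset":[0,0,0],"rotation":[0,0,0]},{"offset":[0,0,0],"rotation":[0,0,0]},{"offset":[0,0,0],"rotation":[0,0,0]},{"offset":[0,0,0],"rotation":[0,0,0]},{"offset":[0,0,0],"rotation":[0,0,0]},{"offset":[0,0,-10],"rotation":[0,0,0]},{"offset":[0,0,-25],"rotation":[0,0,0]},{"offset":[0,0,-35],"rotation":[0,0,0]},{"offset":[0,0,-25],"rotation":[0,0,0]},{"offset":[0,0,-10],"rotation":[0,0,0]}]' --grip 0

```text
time: 9.02
tool_pos: [0.5281, 0.1098, 0.2386]
tool_rot: [2.868, 0.213, 1.683]
contact_force: [0.6, 0.5, -0.1]
opening: 0.0916
```

```bash
python3 - <<'E'
from tray import *
P,R,o=pose(); print(o["contact_force"])
p,c=cam("side","s3"); cv2.imwrite("pics/s3c.png",cv2.resize(p["img"][140:330,280:480],(630,600))[:,:,::-1])
p,c=cam("wrist","w3")
for q in ["mailer0_mid","fence","slide_spot","tray"]:
  for d in tip_of(q,p): print(q,d["location"],d["score"],TR.T@(np.array(d["location"])-TO)*1000)
E
```

```text
[ 0.5799  0.5461 -0.0964]
mailer0_mid [0.5652, 0.131, 0.0559] 0.83 [76.9691 33.4949  6.4841]
fence [0.6381, -0.1418, 0.029] 0.59 [344.1287  50.6846 -87.2611]
slide_spot [0.531, 0.1993, 0.0226] 0.61 [-0.1472  3.39   -3.0121]
tray [0.5276, 0.1988, 0.0239] 0.89 [ 0.2441  0.4244 -0.8786]
```

View pics/s3c.png

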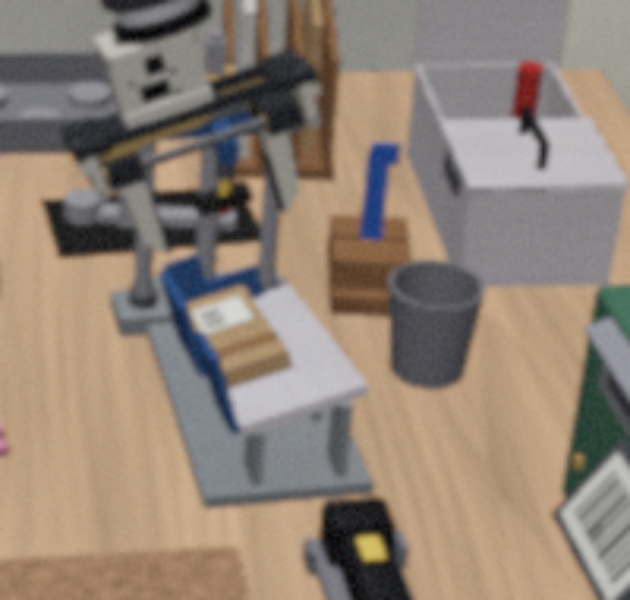

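View pics/w3.png

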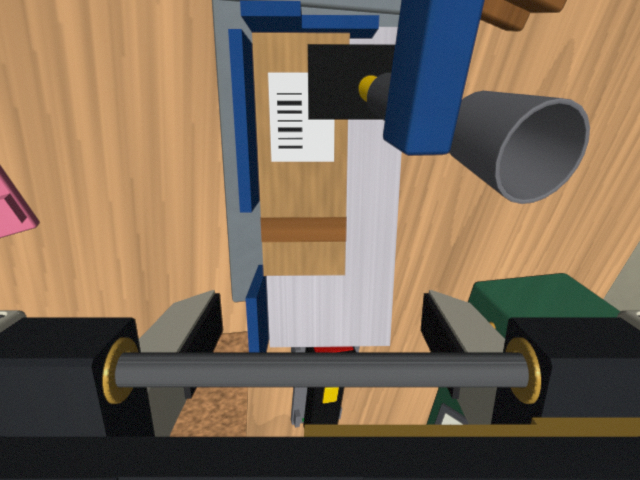

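```bash
python3 - <<'E'
from h import *
plan([0.41,-.37,.25],down(1.62),v=.033)
E
```

```text
dist 493.3465165064118 rot 0.3526898545703441 rows 15 rotvec/row [0.0182 0.0136 0.0061]
0 [-30.4, -12.4, 2.3]
1 [-30.5, -12.2, 2.1]
2 [-30.6, -12.0, 1.9]
3 [-30.7, -11.8, 1.7]
4 [-30.8, -11.5, 1.5]
5 [-30.8, -11.3, 1.3]
6 [-30.9, -11.1, 1.0]
7 [-31.0, -10.9, 0.8]
8 [-31.1, -10.7, 0.6]
9 [-31.2, -10.5, 0.4]
10 [-31.2, -10.3, 0.1]
11 [-31.3, -10.1, -0.1]
12 [-31.3, -9.9, -0.3]
13 [-31.4, -9.8, -0.6]
14 [-31.4, -9.6, -0.8]
```

Emit:
apply_moves --motion '[{"offset":[-30.4,-12.4,2],"rotation":[0.018,0.0136,0.006]},{"offset":[-30.5,-12.2,2],"rotation":[0.018,0.0136,0.006]},{"offset":[-30.6,-12,2],"rotation":[0.018,0.0136,0.006]},{"offset":[-30.7,-11.8,1.7],"rotation":[0.018,0.0136,0.006]},{"offset":[-30.8,-11.5,1.5],"rotation":[0.018,0.0136,0.006]},{"offset":[-30.8,-11.3,1.3],"rotation":[0.018,0.0136,0.006]},{"offset":[-31,-11,1],"rotation":[0.018,0.0136,0.006]},{"offset":[-31,-11,1],"rotation":[0.018,0.0136,0.006]},{"offset":[-31,-10.7,0.6],"rotation":[0.018,0.0136,0.006]},{"offset":[-31,-10.5,0.4],"rotation":[0.018,0.0136,0.006]},{"offset":[-31,-10.3,0],"rotation":[0.018,0.0136,0.006]},{"offset":[-31,-10,0],"rotation":[0.018,0.0136,0.006]}]'

```text
time: 10.32
tool_pos: [0.4276, -0.2858, 0.2299]
tool_rot: [3.116, 0.019, 1.644]
contact_force: [0.8, -0.3, 0.3]
opening: 0.092
```

```bash
python3 - <<'E'
from h import *
plan([0.41,-.37,.25],down(1.62),v=.033)
E
```

```text
dist 88.35885727556014 rot 0.040317761058917316 rows 3 rotvec/row [0.0086 0.0063 0.0081]
0 [-27.7, -7.7, -6.4]
1 [-27.7, -7.6, -6.5]
2 [-27.7, -7.4, -6.6]
```

Emit:
apply_moves --motion '[{"offset":[-27,-7,-6],"rotation":[0.009,0.006,0.008]},{"offset":[-27,-7,-6],"rotation":[0.009,0.006,0.008]},{"offset":[-15,-5,-5],"rotation":[0.009,0.006,0.008]},{"offset":[0,0,0],"rotation":[0,0,0]},{"offset":[0,0,0],"rotation":[0,0,0]}]'

```text
time: 10.73
tool_pos: [0.4073, -0.3668, 0.2397]
tool_rot: [-3.129, -0.009, 1.608]
contact_force: [0.4, -0.3, 0.2]
opening: 0.0919
```

```bash
python3 - <<'E'
from h import *
p,c=cam("wrist","w4")
P,R,o=pose();print(P,o["tool_rot"],o["qvel"])
g=p["img"][60:360,220:460]; cv2.imwrite("pics/w4c.png",cv2.resize(g,(480,600),interpolation=cv2.INTER_CUBIC)[:,:,::-1])
E
```

```text
[ 0.4073 -0.3664  0.2396] [-3.129  -0.0089  1.6082] [ 0.028  -0.0185  0.0181  0.0032  0.0018  0.0022]
```

View pics/w4c.png

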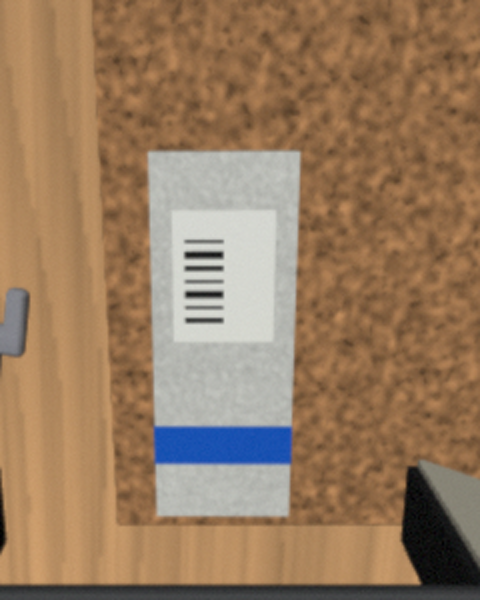

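```bash
python3 - <<'E'
from h import *
p,c=cam("wrist")
P,R,o=pose();print(P,o["tool_rot"])
uv=np.array([(148,152),(300,152),(290,516),(157,515)])/2+[220,60]
X=onz(c,uv,.019);print(X.mean(0),np.linalg.norm(X[0]-X[3]),np.linalg.norm(X[1]-X[0]),np.arctan2(*(X[3]-X[0])[[1,0]]),np.arctan2(*(X[2]-X[1])[[1,0]]))
print(onz(c,np.array([(28,300)])/2+[220,60],.008))
Rd=down(1.62)
plan(grasp2tcp([*X.mean(0)[:2],.06],Rd),Rd,v=.03)
E
```

```text
[ 0.4076 -0.3656  0.24  ] [-3.1294 -0.0088  1.6093]
[ 0.4128 -0.3728  0.019 ] 0.1596334197071535 0.05977014854260629 -1.5284936451769886 -1.5232497914027372
[[ 0.3276 -0.3583  0.008 ]]
dist 133.27402995354805 rot 0.018415004456127315 rows 5 rotvec/row [-0.0024 -0.0018 -0.0021]
0 [-1.7, 1.3, 26.6]
1 [-1.7, 1.2, 26.6]
2 [-1.6, 1.2, 26.6]
3 [-1.6, 1.1, 26.6]
4 [-1.5, 1.0, 26.6]
```

Emit:
apply_moves --motion '[{"offset":[-1.5,1.2,20],"rotation":[-0.0024,-0.002,-0.002]},{"offset":[-1.5,1.2,28],"rotation":[-0.0024,-0.002,-0.002]},{"offset":[-1.5,1.2,28],"rotation":[-0.0024,-0.002,-0.002]},{"offset":[-1,1,25],"rotation":[-0.0024,-0.002,-0.002]},{"offset":[-1,1,12],"rotation":[-0.0024,-0.002,-0.002]},{"offset":[0,0,0],"rotation":[0,0,0]}]' --grip 0.12

```text
time: 11.33
tool_pos: [0.4156, -0.3635, 0.1226]
tool_rot: [3.139, 0.001, 1.629]
contact_force: [-0.6, -0.1, 0.4]
opening: 0.0811
```

```bash
python3 - <<'E'
from h import *
P,R,o=pose();print(P,o["tool_rot"],o["opening"])
Rd=down(1.616)
plan(grasp2tcp([.4128,-.3728,.024],Rd),Rd,v=.01)
E
```

```text
[ 0.4156 -0.3635  0.1226] [3.1394 0.0011 1.6292] 0.08108760103465029
dist 52.5267686801368 rot 0.01338115851424801 rows 6 rotvec/row [0.0004 0.0002 0.0022]
0 [-1.5, -0.6, 8.6]
1 [-1.5, -0.6, 8.6]
2 [-1.5, -0.6, 8.6]
3 [-1.5, -0.6, 8.6]
4 [-1.5, -0.5, 8.6]
5 [-1.5, -0.5, 8.6]
```

Emit:
apply_moves --motion '[{"offset":[-2,-0.6,9],"rotation":[0,0,0.002]},{"offset":[-2,-0.6,10],"rotation":[0,0,0.002]},{"offset":[-2,-0.6,10],"rotation":[0,0,0.002]},{"offset":[-1.5,-0.6,9],"rotation":[0,0,0.002]},{"offset":[-1,-0.6,5],"rotation":[0,0,0.002]},{"offset":[0,0,0],"rotation":[0,0,0]}]'

```text
time: 11.83
tool_pos: [0.4146, -0.3707, 0.0776]
tool_rot: [3.138, 0.003, 1.622]
contact_force: [-0.6, 0.9, 1.0]
opening: 0.0808
```

```bash
python3 - <<'E'
from h import *
P,R,o=pose();print(P,o["tool_rot"],o["opening"])
Rd=down(1.616)
plan(grasp2tcp([.4128,-.3728,.024],Rd),Rd,v=.01)
E
```

```text
[ 0.4146 -0.3707  0.0776] [3.1379 0.0026 1.622 ] 0.08076617484082195
dist 7.152817748718746 rot 0.007531678615430492 rows 1 rotvec/row [0.0037 0.0026 0.0061]
0 [-2.0, -1.9, 6.6]
```

Emit:
apply_moves --motion '[{"offset":[-2,-1.5,5],"rotation":[0.003,0.002,0.005]},{"offset":[0,0,2],"rotation":[0,0,0]}]'

```text
time: 12.0
tool_pos: [0.4132, -0.3735, 0.0705]
tool_rot: [3.141, 0.001, 1.616]
contact_force: [-1.5, 0.3, -0.9]
opening: 0.0808
```

Emit:
apply_moves --motion '[{"offset":[0,0,0],"rotation":[0,0,0]},{"offset":[0,0,0],"rotation":[0,0,0]},{"offset":[0,0,0],"rotation":[0,0,0]},{"offset":[0,0,0],"rotation":[0,0,0]},{"offset":[0,0,0],"rotation":[0,0,0]}]' --grip 1 --grip_force 20

```text
time: 12.42
tool_pos: [0.4133, -0.3741, 0.071]
tool_rot: [3.14, 0.002, 1.615]
contact_force: [-0.3, -1.0, -1.7]
opening: 0.0595
```

Emit:
apply_moves --motion '[{"offset":[0,0,-15],"rotation":[0,0,0]},{"offset":[0,0,-30],"rotation":[0,0,0]},{"offset":[0,0,-35],"rotation":[0,0,0]},{"offset":[0,0,-30],"rotation":[0,0,0]},{"offset":[0,0,-20],"rotation":[0,0,0]},{"offset":[0,0,-10],"rotation":[0,0,0]}]'

```text
time: 12.92
tool_pos: [0.4115, -0.3716, 0.213]
tool_rot: [-3.137, -0.007, 1.616]
contact_force: [0.2, -0.9, -0.8]
opening: 0.0597
```

```bash
python3 - <<'E'
from tray import *
c=tr(132,44,8+120); p1=c-RT[:,2]*.068
plan(p1,RT,v=.032)
E
```

```text
dist 498.100316610751 rot 0.36766030911355463 rows 16 rotvec/row [-0.0179 -0.0131 -0.006 ]
0 [29.9, 8.5, -2.1]
1 [29.8, 8.7, -2.3]
2 [29.7, 8.9, -2.5]
3 [29.6, 9.1, -2.8]
4 [29.5, 9.4, -3.0]
5 [29.4, 9.6, -3.2]
6 [29.3, 9.8, -3.4]
7 [29.2, 10.1, -3.6]
8 [29.1, 10.3, -3.8]
9 [29.0, 10.6, -4.0]
10 [28.9, 10.8, -4.2]
11 [28.8, 11.1, -4.4]
12 [28.6, 11.3, -4.6]
13 [28.5, 11.6, -4.7]
14 [28.4, 11.8, -4.9]
15 [28.2, 12.1, -5.1]
```

Emit:
apply_moves --motion '[{"offset":[29.9,8.5,-4],"rotation":[-0.018,-0.013,-0.006]},{"offset":[29.8,8.7,-4],"rotation":[-0.018,-0.013,-0.006]},{"offset":[29.7,9,-4],"rotation":[-0.018,-0.013,-0.006]},{"offset":[29.6,9,-4],"rotation":[-0.018,-0.013,-0.006]},{"offset":[29.5,9.4,-4],"rotation":[-0.018,-0.013,-0.006]},{"offset":[29.4,9.6,-4],"rotation":[-0.018,-0.013,-0.006]},{"offset":[29.3,9.8,-4],"rotation":[-0.018,-0.013,-0.006]},{"offset":[29.2,10,-4],"rotation":[-0.018,-0.013,-0.006]},{"offset":[29,10.3,-4],"rotation":[-0.018,-0.013,-0.006]},{"offset":[29,10.6,-4],"rotation":[-0.018,-0.013,-0.006]},{"offset":[29,10.8,-4.2],"rotation":[-0.018,-0.013,-0.006]},{"offset":[28.8,11,-4.4],"rotation":[-0.018,-0.013,-0.006]}]'

```text
time: 13.92
tool_pos: [0.4976, 0.0007, 0.2537]
tool_rot: [2.915, 0.171, 1.662]
contact_force: [-0.2, -0.3, -1.6]
opening: 0.0597
```

```bash
python3 - <<'E'
from tray import *
c=tr(132,44,8+90); p1=c-RT[:,2]*.060
plan(p1,RT,v=.026)
E
```

```text
dist 118.987218298451 rot 0.07169150246892447 rows 5 rotvec/row [-0.0107 -0.0073 -0.0061]
0 [21.2, 8.4, 6.7]
1 [21.2, 8.5, 6.6]
2 [21.2, 8.5, 6.5]
3 [21.2, 8.6, 6.5]
4 [21.2, 8.6, 6.4]
```

Emit:
apply_moves --motion '[{"offset":[21,8.4,4],"rotation":[-0.011,-0.007,-0.006]},{"offset":[21,8.5,6],"rotation":[-0.011,-0.007,-0.006]},{"offset":[21,8.5,6],"rotation":[-0.011,-0.007,-0.006]},{"offset":[18,8,6],"rotation":[-0.011,-0.007,-0.006]},{"offset":[8,4,4],"rotation":[-0.006,-0.004,-0.004]},{"offset":[0,0,0],"rotation":[0,0,0]}]'

```text
time: 14.42
tool_pos: [0.5316, 0.101, 0.2218]
tool_rot: [2.862, 0.209, 1.69]
contact_force: [-0.0, 0.7, -1.1]
opening: 0.0598
```

```bash
python3 - <<'E'
from tray import *
c=tr(132,44,16+8+20); p1=c-RT[:,2]*.060
plan(p1,RT,v=.015)
E
```

```text
dist 63.533889737771396 rot 0.009986592197735199 rows 5 rotvec/row [ 0.001  -0.0012  0.0012]
0 [1.0, 0.6, 12.7]
1 [1.1, 0.6, 12.6]
2 [1.1, 0.6, 12.6]
3 [1.1, 0.6, 12.6]
4 [1.1, 0.6, 12.6]
```

Emit:
apply_moves --motion '[{"offset":[1,0.6,12],"rotation":[0.001,-0.001,0.001]},{"offset":[1,0.6,13],"rotation":[0.001,-0.001,0.001]},{"offset":[1,0.6,13],"rotation":[0.001,-0.001,0.001]},{"offset":[1,0.6,12],"rotation":[0.001,-0.001,0.001]},{"offset":[1,0.6,8],"rotation":[0.001,-0.001,0.001]},{"offset":[0,0,0],"rotation":[0,0,0]}]'

```text
time: 14.92
tool_pos: [0.5513, 0.0936, 0.1633]
tool_rot: [2.868, 0.213, 1.681]
contact_force: [-0.9, -0.3, -1.5]
opening: 0.0599
```

```bash
python3 - <<'E'
from tray import *
c=tr(132,44,16+8+2); p1=c-RT[:,2]*.060
plan(p1,RT,v=.007)
E
```

```text
dist 19.27648961729382 rot 0.0027257489769029228 rows 3 rotvec/row [-0.0008 -0.0002 -0.0005]
offset/row [0.8 0.5 6.4]
```

Emit:
apply_moves --motion '[{"offset":[0.8,0.5,7],"rotation":[0,0,0]},{"offset":[0.8,0.5,7],"rotation":[0,0,0]},{"offset":[0.5,0.5,4],"rotation":[0,0,0]},{"offset":[0,0,0],"rotation":[0,0,0]}]'

```text
time: 15.25
tool_pos: [0.5586, 0.0914, 0.1449]
tool_rot: [2.868, 0.213, 1.679]
contact_force: [-0.5, -0.1, -0.2]
opening: 0.0601
```

```bash
python3 - <<'E'
from tray import *
c=tr(132,44,16+8+1); p1=c-RT[:,2]*.060
plan(p1,RT,v=.007)
print(observe()["contact_force"])
p,c=cam("side"); cv2.imwrite("pics/s5c.png",cv2.resize(p["img"][140:330,280:480],(630,600))[:,:,::-1])
E
```

```text
dist 1.630951218944922 rot 0.004018430710930761 rows 1 rotvec/row [-0.0024 -0.     -0.0032]
0 [1.6, -0.4, 0.3]
[-0.5061 -0.0736 -0.1671]
```

View pics/s5c.png

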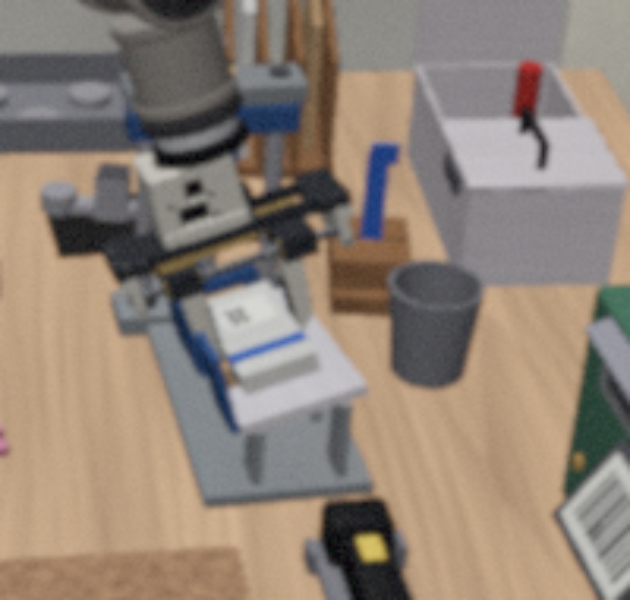

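Emit:
apply_moves --motion '[{"offset":[0,0,0],"rotation":[0,0,0]},{"offset":[0,0,0],"rotation":[0,0,0]},{"offset":[0,0,0],"rotation":[0,0,0]},{"offset":[0,0,0],"rotation":[0,0,0]},{"offset":[0,0,0],"rotation":[0,0,0]},{"offset":[0,0,0],"rotation":[0,0,0]},{"offset":[0,0,0],"rotation":[0,0,0]},{"offset":[0,0,-10],"rotation":[0,0,0]},{"offset":[0,0,-25],"rotation":[0,0,0]},{"offset":[0,0,-35],"rotation":[0,0,0]},{"offset":[0,0,-25],"rotation":[0,0,0]},{"offset":[0,0,-10],"rotation":[0,0,0]}]' --grip 0

```text
time: 16.3
tool_pos: [0.5258, 0.1106, 0.2494]
tool_rot: [2.869, 0.212, 1.68]
contact_force: [0.2, 0.4, -0.6]
opening: 0.0919
```

```bash
python3 - <<'E'
from tray import *
p,c=cam("wrist","w5")
for q in ["mailer0_mid","mailer1_mid","tray"]:
  for d in tip_of(q,p): print(q,d["location"],d["score"],TR.T@(np.array(d["location"])-TO)*1000)
p,c=cam("top","t5");cv2.imwrite("pics/t5c.png",cv2.resize(p["img"][150:300,80:340],(800,460))[:,:,::-1])
for q in ["crank_hub","knob","crank_mat","crank_socket","spindle_seat"]:
  for d in tip_of(q,p): print(q,d["location"],d["score"])
p,c=cam("side","s6");
for q in ["crank_hub","knob","crank_mat","crank_socket","spindle_seat"]:
  for d in tip_of(q,p): print(q,d["location"],d["score"])
E
```

```text
mailer0_mid [0.6289, -0.0742, 0.0234] 0.18 [276.289   51.5806 -78.1651]
mailer1_mid [0.5517, 0.1298, 0.0716] 0.62 [79.996  24.6532 25.0001]
tray [0.5287, 0.1997, 0.0205] 0.86 [-1.2315  0.7125 -4.2431]
crank_hub [0.4798, 0.4315, 0.0221] 0.97
knob [0.5563, 0.4187, 0.0429] 0.69
crank_mat [0.4827, 0.4297, -0.0007] 0.41
crank_socket [0.4815, 0.4328, -0.0016] 0.97
crank_socket [0.6806, -0.416, -0.0009] 0.19
spindle_seat [0.5494, 0.2529, 0.2361] 0.54
crank_hub [0.4808, 0.4337, 0.0246] 0.62
knob [0.5619, 0.415, 0.0427] 0.95
knob [0.7334, 0.1622, 0.0015] 0.72
crank_mat [0.5213, 0.4207, 0.0006] 0.96
crank_socket [0.4856, 0.431, 0.0042] 0.67
spindle_seat [0.5515, 0.2494, 0.2383] 0.65
spindle_seat [0.6331, -0.0713, 0.0296] 0.55
```

View pics/w5.png

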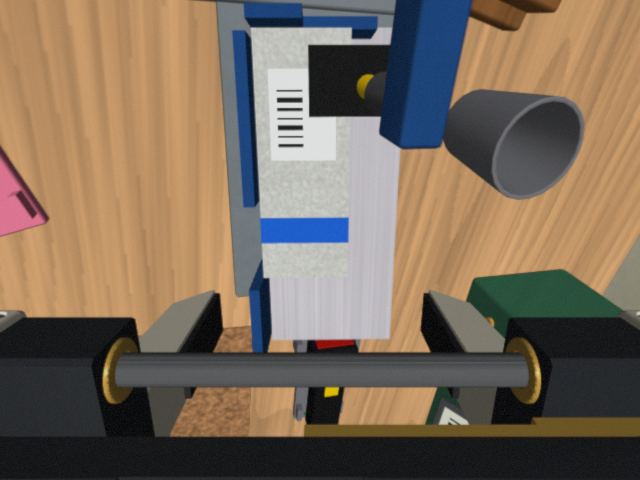

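View pics/t5c.png

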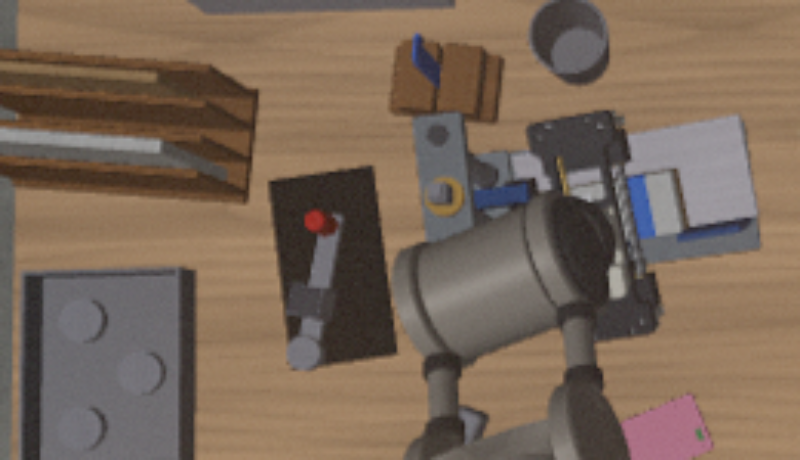

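```bash
python3 - <<'E'
from h import *
P,R,o=pose()
plan([0.50,.17,.40],down(3.0),v=.033)
E
```

```text
dist 167.95719838575127 rot 1.3289860530882156 rows 13 rotvec/row [ 0.0067  0.0273 -0.0983]
0 [2.2, 1.9, -12.6]
1 [2.4, 2.1, -12.5]
2 [2.5, 2.2, -12.5]
3 [2.6, 2.4, -12.4]
4 [2.7, 2.6, -12.4]
5 [2.8, 2.7, -12.3]
6 [2.8, 2.9, -12.3]
7 [2.9, 3.1, -12.2]
8 [2.9, 3.3, -12.1]
9 [2.9, 3.5, -12.1]
10 [2.8, 3.7, -12.0]
11 [2.8, 3.9, -12.0]
12 [2.7, 4.1, -11.9]
```

Emit:
apply_moves --motion '[{"offset":[0,0,-20],"rotation":[0,0,0]},{"offset":[0,0,-35],"rotation":[0,0,0]},{"offset":[0,0,-35],"rotation":[0,0,0]},{"offset":[0,0,-30],"rotation":[0.007,0.027,-0.098]},{"offset":[2,2,-15],"rotation":[0.007,0.027,-0.098]},{"offset":[2,2,0],"rotation":[0.007,0.027,-0.098]},{"offset":[2,2,0],"rotation":[0.007,0.027,-0.098]},{"offset":[2,3,0],"rotation":[0.007,0.027,-0.098]},{"offset":[2,3,0],"rotation":[0.007,0.027,-0.098]},{"offset":[2,3,0],"rotation":[0.007,0.027,-0.098]},{"offset":[2,3,0],"rotation":[0.007,0.027,-0.098]},{"offset":[2,3,0],"rotation":[0.007,0.027,-0.098]}]'

```text
time: 18.1
tool_pos: [0.4921, 0.1602, 0.3808]
tool_rot: [3.1, 0.094, 2.642]
contact_force: [0.3, -0.6, 0.6]
opening: 0.0917
```

```bash
python3 - <<'E'
from h import *
P,R,o=pose(); print(P,o["tool_rot"])
plan([0.50,.17,.40],down(3.0),v=.033)
E
```

```text
[0.4921 0.1602 0.3808] [3.0995 0.0945 2.6424]
dist 22.942713929527404 rot 0.37014299673888235 rows 4 rotvec/row [ 0.0062  0.0252 -0.0888]
0 [-1.0, 3.3, -4.6]
1 [-1.2, 3.2, -4.6]
2 [-1.3, 3.0, -4.7]
3 [-1.5, 2.9, -4.7]
```

Emit:
apply_moves --motion '[{"offset":[-1,3.3,-5],"rotation":[0.006,0.025,-0.09]},{"offset":[-1,3,-5],"rotation":[0.006,0.025,-0.09]},{"offset":[-1,3,-5],"rotation":[0.006,0.025,-0.09]},{"offset":[-1,3,-3],"rotation":[0.006,0.025,-0.08]},{"offset":[0,0,0],"rotation":[0,0,0]},{"offset":[0,0,0],"rotation":[0,0,0]}]'

```text
time: 18.6
tool_pos: [0.4994, 0.1708, 0.3994]
tool_rot: [-3.141, -0.005, 3.015]
contact_force: [0.4, 0.1, -0.0]
opening: 0.0918
```

```bash
python3 - <<'E'
from h import *
p,c=cam("wrist","w6")
P,R,o=pose(); print(P,o["tool_rot"])
for q in ["spindle_seat","crank_hub","knob","crank_mat"]:
  for d in tip_of(q,p): print(q,d["location"],d["score"])
E
```

```text
[0.4993 0.1707 0.3993] [-3.1411 -0.0054  3.015 ]
crank_hub [0.4798, 0.4317, 0.0271] 0.66
knob [0.5579, 0.4205, 0.0394] 0.89
crank_mat [0.5163, 0.4203, 0.0001] 0.84
```

View pics/w6.png

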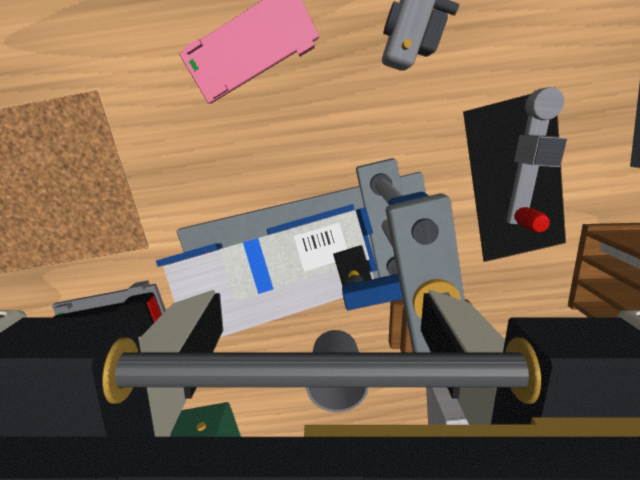

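```bash
python3 - <<'E'
import cv2
g=cv2.imread("pics/w6.png")[70:270,440:600]; cv2.imwrite("pics/w6c.png",cv2.resize(g,(480,600),interpolation=cv2.INTER_CUBIC))
E
```

```text
(no output)
```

View pics/w6c.png

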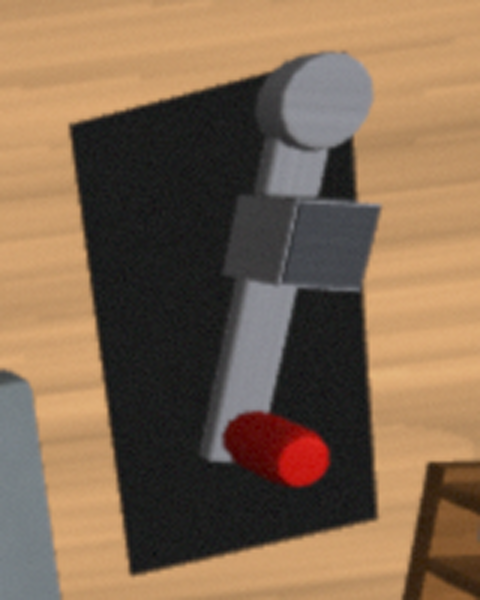

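```bash
python3 - <<'E'
from h import *
p,c=cam("wrist")
f=lambda q,z: onz(c,np.array(q)/3+[440,70],z)
H=f([(299,197),(380,204),(360,290),(285,284)],.047); k=f([(304,461)],.065)[0]; w=f([(325,97)],.025)[0]
print(H,H.mean(0),[np.linalg.norm(H[i]-H[i-1]) for i in range(4)]); print(k,w)
h=H.mean(0)
print(np.arctan2(*(k-w)[[1,0]]),np.linalg.norm((k-w)[:2]),np.linalg.norm((k-h)[:2]),np.linalg.norm((h-w)[:2]))
M=f([(70,126),(352,53),(377,516),(132,574)],.003); print(M,M.mean(0),[np.linalg.norm(M[i]-M[i-1]) for i in range(4)],np.arctan2(*(M[3]-M[0])[[1,0]]))
E
```

```text
[[0.4611 0.421  0.047 ]
 [0.4674 0.4511 0.047 ]
 [0.4986 0.4457 0.047 ]
 [0.4928 0.4172 0.047 ]] [0.48   0.4338 0.047 ] [np.float64(0.03189558316889957), np.float64(0.030714461871720316), np.float64(0.031667807858511594), np.float64(0.029033687974985043)]
[0.5582 0.4177 0.065 ] [0.4274 0.441  0.025 ]
-0.1761034902570256 0.13279047986297984 0.07979893492595895 0.05305930958865099
[[0.4263 0.3522 0.003 ]
 [0.4128 0.4629 0.003 ]
 [0.6086 0.4854 0.003 ]
 [0.6227 0.3774 0.003 ]] [0.5176 0.4195 0.003 ] [np.float64(0.19796719004253807), np.float64(0.11152754568482595), np.float64(0.19705014431873066), np.float64(0.10892863437018725)] 0.12742540056958163
```

```bash
python3 - <<'E'
from h import *
p,c=cam("top")
for z in (0,.05,.1): print(z,onz(c,[(143,240),(143,300),(163,178),(163,213)],z)[:,:2].round(3).tolist())
p,c=cam("side")
print("bin side px", proj(c,[[.42,.54,.0],[.42,.54,.05],[.42,.54,.08]]))
Rd=down(2.96)
plan(grasp2tcp([.480,.4332,.033+.09],Rd),Rd,v=.033)
E
```

```text
0 [[0.512, 0.56], [0.323, 0.559], [0.711, 0.496], [0.597, 0.496]]
0.05 [[0.507, 0.539], [0.324, 0.539], [0.699, 0.478], [0.589, 0.478]]
0.1 [[0.502, 0.519], [0.326, 0.518], [0.686, 0.46], [0.581, 0.46]]
bin side px [[293.7812 191.0018]
 [293.6749 176.8936]
 [293.6097 168.2349]]
dist 349.31234663958367 rot 0.0567954038999339 rows 11 rotvec/row [-0.0001 -0.0005  0.0051]
0 [4.6, 23.5, 20.9]
1 [4.7, 23.4, 20.9]
2 [4.8, 23.4, 20.9]
3 [5.0, 23.4, 20.9]
4 [5.1, 23.4, 20.9]
5 [5.2, 23.3, 20.9]
6 [5.4, 23.3, 20.9]
7 [5.5, 23.3, 20.9]
8 [5.6, 23.3, 20.9]
9 [5.8, 23.2, 20.9]
10 [5.9, 23.2, 20.9]
```

```bash
python3 - <<'E'
import cv2
s=cv2.imread("pics/s6.png"); cv2.imwrite("pics/s6c.png",cv2.resize(s[130:260,240:440],(800,520),interpolation=cv2.INTER_CUBIC))
E
```

```text
(no output)
```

View pics/s6c.png

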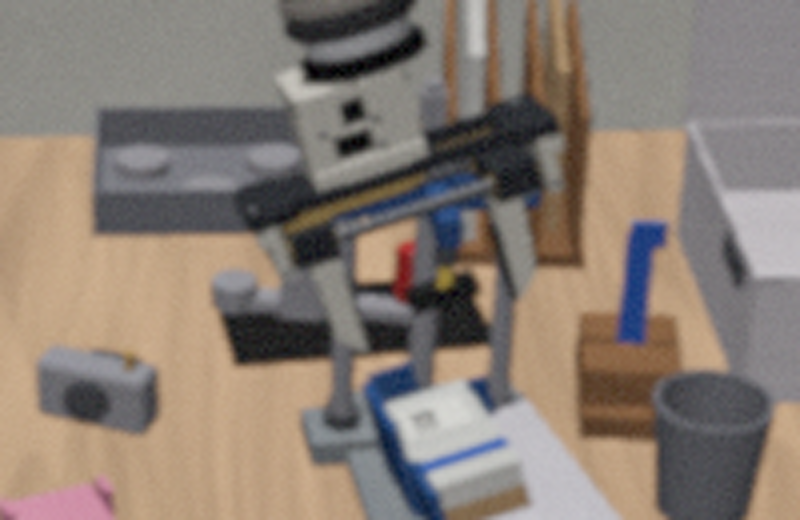

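Emit:
apply_moves --motion '[{"offset":[5,30,0],"rotation":[0,0,0.007]},{"offset":[5,35,0],"rotation":[0,0,0.007]},{"offset":[5,37,0],"rotation":[0,0,0.007]},{"offset":[5,37,0],"rotation":[0,0,0.007]},{"offset":[5,36,5],"rotation":[0,0,0.007]},{"offset":[5,32,15],"rotation":[0,0,0.007]},{"offset":[5,24,25],"rotation":[0,0,0.007]},{"offset":[5,15,34],"rotation":[0,0,0.007]},{"offset":[5,8,36],"rotation":[0,0,0]},{"offset":[5,4,36],"rotation":[0,0,0]},{"offset":[3,0,25],"rotation":[0,0,0]},{"offset":[0,0,0],"rotation":[0,0,0]}]' --grip 0.3

```text
time: 20.0
tool_pos: [0.4853, 0.4474, 0.2182]
tool_rot: [3.137, 0.003, 2.95]
contact_force: [-0.1, -0.2, -0.3]
opening: 0.064
```

```bash
python3 - <<'E'
from h import *
P,R,o=pose(); print(P,o["tool_rot"],o["opening"])
Rd=down(2.96)
plan(grasp2tcp([.480,.4332,.033+.05],Rd),Rd,v=.02)
E
```

```text
[0.4853 0.4474 0.2182] [3.1369 0.0034 2.9497] 0.06401584916237828
dist 89.49846009161956 rot 0.01179188527113924 rows 5 rotvec/row [ 0.0009  0.0007 -0.0021]
0 [0.6, -3.1, 17.6]
1 [0.6, -3.0, 17.6]
2 [0.5, -3.0, 17.6]
3 [0.5, -3.0, 17.6]
4 [0.5, -3.0, 17.6]
```

Emit:
apply_moves --motion '[{"offset":[0.5,-3,16],"rotation":[0.001,0.001,-0.002]},{"offset":[0.5,-3,18],"rotation":[0.001,0.001,-0.002]},{"offset":[0.5,-3,18],"rotation":[0.001,0.001,-0.002]},{"offset":[0.5,-3,18],"rotation":[0.001,0.001,-0.002]},{"offset":[0.5,-3,12],"rotation":[0.001,0.001,-0.002]},{"offset":[0,0,0],"rotation":[0,0,0]}]'

```text
time: 20.5
tool_pos: [0.4833, 0.4341, 0.1407]
tool_rot: [3.136, 0.004, 2.959]
contact_force: [-1.1, -0.5, 0.6]
opening: 0.0638
```

```bash
python3 - <<'E'
from h import *
P,R,o=pose(); print(P,o["tool_rot"],o["opening"])
p,c=cam("wrist","w7")
for q in ["crank_hub","knob"]:
  for d in tip_of(q,p): print(q,d["location"],d["score"])
Rd=down(2.96)
plan(grasp2tcp([.480,.4332,.033],Rd),Rd,v=.012)
E
```

```text
[0.4833 0.4341 0.1407] [3.1364 0.0044 2.9588] 0.06382737215088412
crank_hub [0.4798, 0.4353, 0.0256] 0.77
crank_hub [0.5179, 0.4204, 0.0011] 0.67
knob [0.5587, 0.4185, 0.0364] 0.87
dist 63.822510348554395 rot 0.012660293696768304 rows 6 rotvec/row [ 0.0016  0.0014 -0.0002]
0 [0.8, -0.6, 10.6]
1 [0.7, -0.6, 10.6]
2 [0.7, -0.6, 10.6]
3 [0.7, -0.6, 10.6]
4 [0.7, -0.6, 10.6]
5 [0.7, -0.5, 10.6]
```

View pics/w7.png

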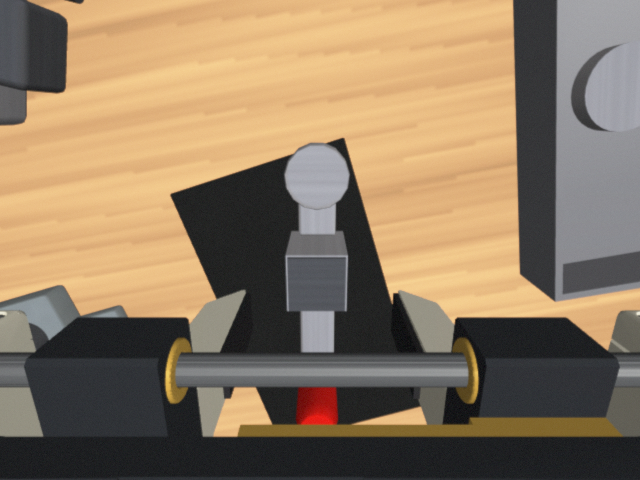

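Emit:
apply_moves --motion '[{"offset":[0.7,-0.5,11],"rotation":[0.0016,0.0014,0]},{"offset":[0.7,-0.5,12],"rotation":[0.0016,0.0014,0]},{"offset":[0.7,-0.5,12],"rotation":[0.0016,0.0014,0]},{"offset":[0.7,-0.5,12],"rotation":[0.0016,0.0014,0]},{"offset":[0.7,-0.5,10],"rotation":[0.0016,0.0014,0]},{"offset":[0,0,4],"rotation":[0,0,0]},{"offset":[0,0,0],"rotation":[0,0,0]}]'

```text
time: 21.23
tool_pos: [0.4823, 0.4354, 0.0801]
tool_rot: [3.136, 0.005, 2.959]
contact_force: [0.7, -0.0, 0.3]
opening: 0.064
```

```bash
python3 - <<'E'
from h import *
P,R,o=pose(); print(P,o["tool_rot"],o["opening"])
Rd=down(2.96)
plan(grasp2tcp([.480,.4335,.033],Rd),Rd,v=.012)
E
```

```text
[0.4823 0.4354 0.0801] [3.1364 0.0049 2.959 ] 0.0640499534243798
dist 2.9838810276869587 rot 0.007202018883163274 rows 1 rotvec/row [ 0.0052  0.0049 -0.001 ]
0 [1.9, -2.3, 0.1]
```

Emit:
apply_moves --motion '[{"offset":[1.5,-2,0],"rotation":[0.005,0.005,0]},{"offset":[0,0,0],"rotation":[0,0,0]}]'

```text
time: 21.4
tool_pos: [0.48, 0.4334, 0.0791]
tool_rot: [-3.14, -0.002, 2.959]
contact_force: [-0.5, -0.1, -0.6]
opening: 0.0642
```

Emit:
apply_moves --motion '[{"offset":[0,0,0],"rotation":[0,0,0]},{"offset":[0,0,0],"rotation":[0,0,0]},{"offset":[0,0,0],"rotation":[0,0,0]},{"offset":[0,0,0],"rotation":[0,0,0]},{"offset":[0,0,0],"rotation":[0,0,0]},{"offset":[0,0,0],"rotation":[0,0,0]}]' --grip 1 --grip_force 40

```text
time: 21.9
tool_pos: [0.4808, 0.4338, 0.0813]
tool_rot: [3.141, 0.001, 2.959]
contact_force: [-0.1, -1.6, -1.5]
opening: 0.0317
```

```bash
python3 - <<'E'
from h import *
P,R,o=pose(); print(P,o["tool_rot"],o["opening"],o["contact_force"])
p,c=cam("wrist","w8")
E
```

```text
[0.4808 0.4338 0.0813] [3.1408 0.0007 2.9591] 0.031731598487819944 [-0.0548 -1.575  -1.4734]
```

View pics/w8.png

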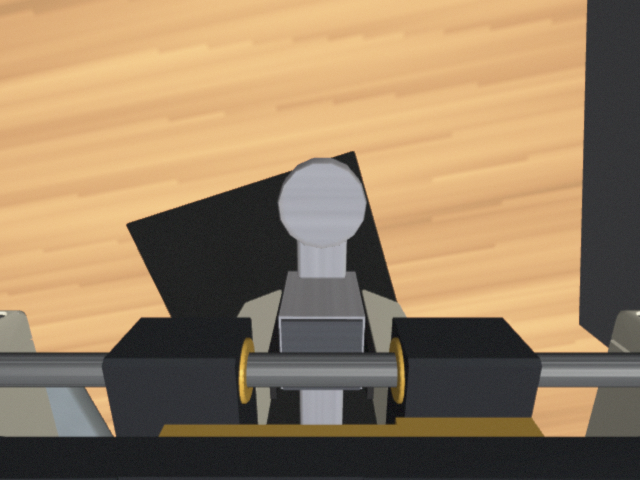

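```bash
python3 - <<'E'
from h import *
p,c=cam("wrist")
P,R,o=pose()
X=onz(c,[(281,318),(363,318),(281,389),(363,389)],.047); print(((X-P)@R*1000))
X=onz(c,[(322,203)],.025); print(((X-P)@R*1000))
E
```

```text
[[ 14.746  -14.7683  34.2223]
 [ 14.7492  15.594   34.246 ]
 [-16.7841 -15.7776  34.2408]
 [-16.7857  16.665   34.2661]]
[[53.3709  0.406  56.2104]]
```

Emit:
apply_moves --motion '[{"offset":[0,0,-12],"rotation":[0,0,0]},{"offset":[0,0,-25],"rotation":[0,0,0]},{"offset":[0,0,-34],"rotation":[0,0,0]},{"offset":[0,0,-35],"rotation":[0,0,0]},{"offset":[0,0,-35],"rotation":[0,0,0]},{"offset":[0,0,-35],"rotation":[0,0,0]},{"offset":[0,0,-35],"rotation":[0,0,0]},{"offset":[0,0,-35],"rotation":[0,0,0]},{"offset":[0,0,-35],"rotation":[0,0,0]},{"offset":[0,0,-20],"rotation":[0,0,0]},{"offset":[0,0,-10],"rotation":[0,0,0]},{"offset":[0,0,0],"rotation":[0,0,0]}]'

```text
time: 23.0
tool_pos: [0.4772, 0.4321, 0.41]
tool_rot: [-3.136, -0.008, 2.96]
contact_force: [0.2, 0.0, -4.0]
opening: 0.032
```

```bash
python3 - <<'E'
from h import *
P,R,o=pose(); print(P,o["tool_rot"],o["opening"])
plan([.627,.178,.41],down(3.02),v=.032)
E
```

```text
[0.4772 0.4321 0.41  ] [-3.1363 -0.0075  2.9596] 0.031999304392628006
dist 294.9224938752716 rot 0.061121363530067495 rows 10 rotvec/row [-0.0005 -0.0008 -0.006 ]
0 [-19.3, -22.3, -0.0]
1 [-19.2, -22.4, -0.0]
2 [-19.1, -22.5, -0.0]
3 [-18.9, -22.6, -0.0]
4 [-18.8, -22.7, -0.0]
5 [-18.6, -22.8, -0.0]
6 [-18.5, -23.0, -0.0]
7 [-18.4, -23.1, -0.0]
8 [-18.2, -23.2, -0.0]
9 [-18.1, -23.3, -0.0]
```

Emit:
apply_moves --motion '[{"offset":[-15,-17,0],"rotation":[0,-0.001,-0.006]},{"offset":[-19,-22.4,0],"rotation":[0,-0.001,-0.006]},{"offset":[-19,-22.5,0],"rotation":[0,-0.001,-0.006]},{"offset":[-19,-22.6,0],"rotation":[0,-0.001,-0.006]},{"offset":[-19,-22.7,0],"rotation":[0,-0.001,-0.006]},{"offset":[-18.6,-22.8,0],"rotation":[0,-0.001,-0.006]},{"offset":[-18.5,-23,0],"rotation":[0,-0.001,-0.006]},{"offset":[-18.4,-23,0],"rotation":[0,-0.001,-0.006]},{"offset":[-18,-23,0],"rotation":[0,-0.001,-0.006]},{"offset":[-12,-15,0],"rotation":[0,0,-0.004]},{"offset":[0,0,0],"rotation":[0,0,0]},{"offset":[0,0,0],"rotation":[0,0,0]}]'

```text
time: 24.0
tool_pos: [0.6198, 0.1833, 0.3986]
tool_rot: [-3.131, -0.019, 3.026]
contact_force: [-0.1, 0.9, -3.9]
opening: 0.0318
```

```bash
python3 - <<'E'
from h import *
P,R,o=pose(); print(P,o["tool_rot"],o["opening"])
p,c=cam("wrist","w9")
for d in tip_of("spindle_seat",p): print(d["location"],d["score"],proj(c,[d["location"]]))
u,v=proj(c,[[.551,.25,.26]])[0].astype(int); print(u,v)
g=p["img"][max(0,v-75):v+75,max(0,u-100):u+100]; print(max(0,v-75),max(0,u-100),g.shape);cv2.imwrite("pics/w9c.png",cv2.resize(g,None,fx=4,fy=4,interpolation=cv2.INTER_CUBIC)[:,:,::-1])
E
```

```text
[0.6198 0.1833 0.3986] [-3.1306 -0.0191  3.0258] 0.03181947770888446
[0.5544, 0.2501, 0.2377] 0.7 [[415.5843 143.8611]]
423 139
64 323 (150, 200, 3)
```

View pics/w9c.png

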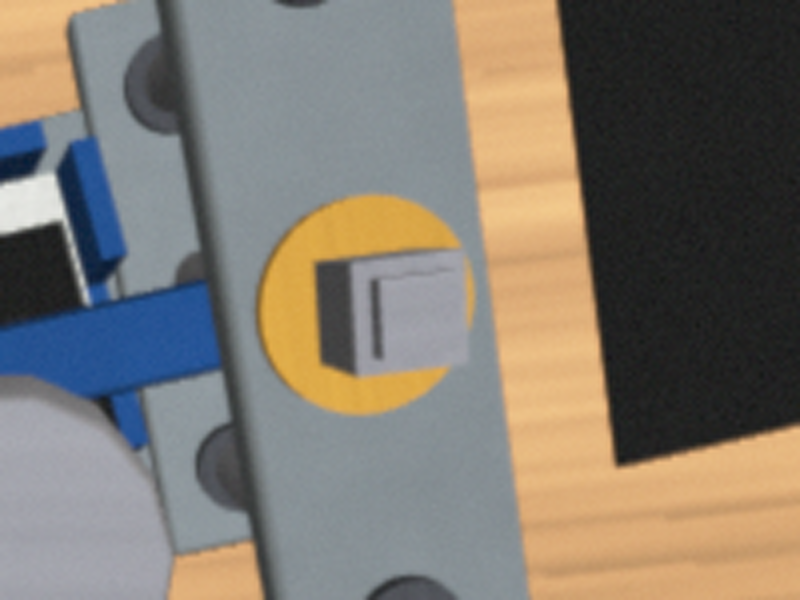

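View pics/w9.png

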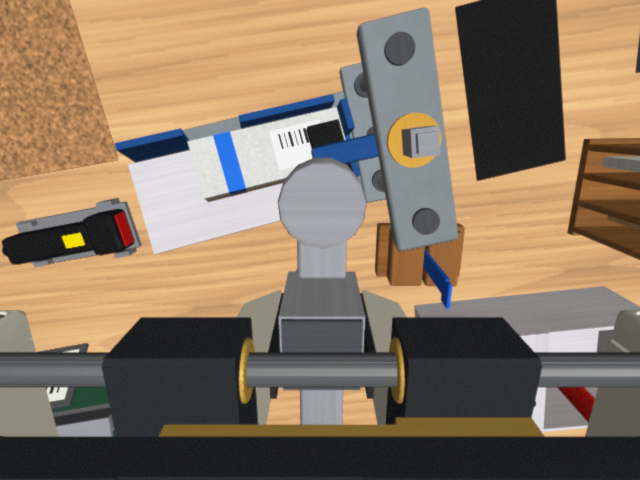

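```bash
python3 - <<'E'
from h import *
p,c=cam("wrist")
P,R,o=pose()
f=lambda q,z: onz(c,np.array(q)/4+[323,64],z)
a=f([(367,305)],.238); b=f([(350,262),(466,250),(469,362),(357,377)],.266)
r=f([(258,305),(476,305)],.238)
print(a,np.linalg.norm(r[0]-r[1])); print(b.mean(0),[np.linalg.norm(b[i]-b[i-1]) for i in range(4)])
for i,j in ((0,1),(3,2),(0,3),(1,2)): print(np.arctan2(*(b[j]-b[i])[[1,0]])/np.pi*180)
hd=f([(455,0),(528,600)],.232); print("head edge",np.arctan2(*(hd[1]-hd[0])[[1,0]])/np.pi*180)
E
```

```text
[[0.5517 0.2505 0.238 ]] 0.03474877556483854
[0.5519 0.2505 0.266 ] [np.float64(0.016032560841865842), np.float64(0.016259648051392128), np.float64(0.015499387239928946), np.float64(0.01604460221051088)]
89.20718563050502
91.09337197250119
0.9254127965784497
0.15721158225101595
head edge 5.862437063280319
```

```bash
python3 - <<'E'
from h import *
plan([.5518,.2505,.375],down(3.143),v=.016)
E
```

```text
dist 97.15685137790149 rot 0.11650988580073565 rows 7 rotvec/row [-0.0014 -0.0027 -0.0164]
0 [10.6, 8.3, 3.6]
1 [10.4, 8.4, 3.6]
2 [10.3, 8.6, 3.5]
3 [10.2, 8.8, 3.5]
4 [10.0, 8.9, 3.5]
5 [9.9, 9.1, 3.5]
6 [9.8, 9.2, 3.5]
```

Emit:
apply_moves --motion '[{"offset":[10.6,8.5,0],"rotation":[-0.0014,-0.003,-0.0165]},{"offset":[10.4,8.5,0],"rotation":[-0.0014,-0.003,-0.0165]},{"offset":[10.3,8.6,0],"rotation":[-0.0014,-0.003,-0.0165]},{"offset":[10.2,8.8,2],"rotation":[-0.0014,-0.003,-0.0165]},{"offset":[10,9,4],"rotation":[-0.0014,-0.003,-0.0165]},{"offset":[9,8,5],"rotation":[-0.0014,-0.003,-0.0165]},{"offset":[5,5,5],"rotation":[-0.001,-0.002,-0.0165]},{"offset":[0,0,0],"rotation":[0,0,0]},{"offset":[0,0,0],"rotation":[0,0,0]}]'

```text
time: 24.9
tool_pos: [0.5481, 0.2579, 0.3841]
tool_rot: [3.139, 0.003, -3.119]
contact_force: [1.3, -0.8, -2.6]
opening: 0.0321
```

```bash
python3 - <<'E'
from h import *
P,R,o=pose(); print(P,o["tool_rot"])
plan([.5518,.2505,.365],down(3.143),v=.016)
E
```

```text
[0.5481 0.2579 0.3841] [ 3.1387  0.0028 -3.1192]
dist 20.78723618706869 rot 0.021371679736269612 rows 2 rotvec/row [0.0015 0.0014 0.0105]
0 [-1.7, -3.8, 9.5]
1 [-1.8, -3.7, 9.5]
```

Emit:
apply_moves --motion '[{"offset":[-1.8,-3.8,4],"rotation":[0.0015,0.0014,0.01]},{"offset":[-1.8,-3.7,6],"rotation":[0.0015,0.0014,0.01]},{"offset":[0,0,5],"rotation":[0,0,0]},{"offset":[0,0,0],"rotation":[0,0,0]},{"offset":[0,0,0],"rotation":[0,0,0]}]'

```text
time: 25.32
tool_pos: [0.5538, 0.2484, 0.3675]
tool_rot: [-3.14, 0.0, 3.139]
contact_force: [-1.0, 0.7, -2.8]
opening: 0.0317
```

```bash
python3 - <<'E'
from h import *
P,R,o=pose(); print(P,o["tool_rot"])
plan([.5518,.2505,.365],down(3.143),v=.016)
p,c=cam("side"); u,v=proj(c,[[.552,.25,.28]])[0].astype(int)
cv2.imwrite("pics/s7c.png",cv2.resize(p["img"][v-60:v+60,u-80:u+80],None,fx=5,fy=5,interpolation=cv2.INTER_CUBIC)[:,:,::-1])
E
```

```text
[0.5538 0.2484 0.3675] [-3.1405  0.0004  3.1392]
dist 3.8152515268834506 rot 0.003969910730369904 rows 1 rotvec/row [-0.0011  0.0004 -0.0038]
0 [2.0, 2.1, 2.5]
```

View pics/s7c.png

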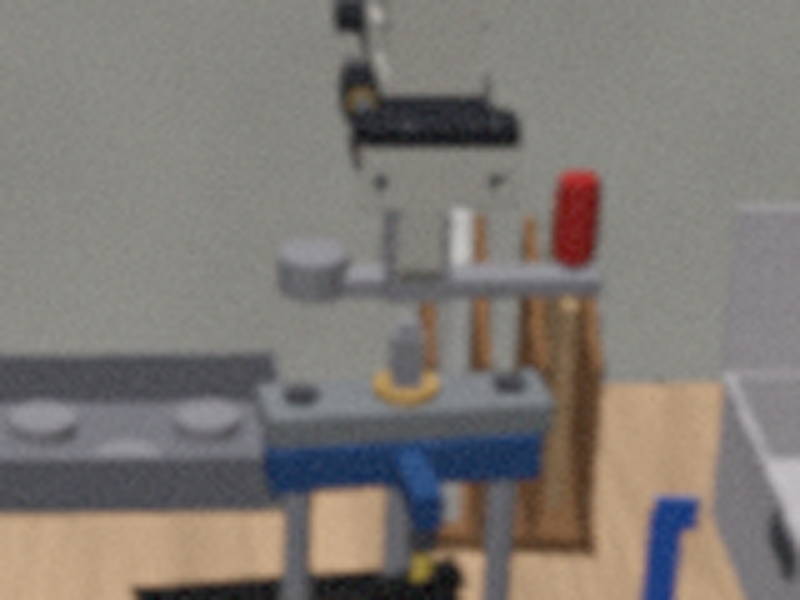

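```bash
python3 - <<'E'
from h import *
p,c=cam("side"); u,v=proj(c,[[.552,.25,.28]])[0].astype(int); print(u,v)
g=p["img"][v-60:v+60,u-80:u+80]
cv2.imwrite("pics/s8c.png",cv2.resize(g[20:90,50:120],None,fx=8,fy=8,interpolation=cv2.INTER_CUBIC)[:,:,::-1])
P,R,o=pose(); print(P)
for X in ([P[0],P[1],.2892+.011],[.5538,.2484,.333],[.5518,.2505,.26],[.5518,.2505,.238]):
    print(X,(proj(c,[X])[0]-[u-80,v-60]-[50,20])*8)
E
```

```text
347 146
[0.5537 0.2486 0.3676]
[np.float64(0.5537042696704844), np.float64(0.24859074290581734), 0.3002] [254.0485 266.1628]
[0.5538, 0.2484, 0.333] [258.865  168.3275]
[0.5518, 0.2505, 0.26] [242.2197 380.8583]
[0.5518, 0.2505, 0.238] [239.4262 443.545 ]
```

View pics/s8c.png

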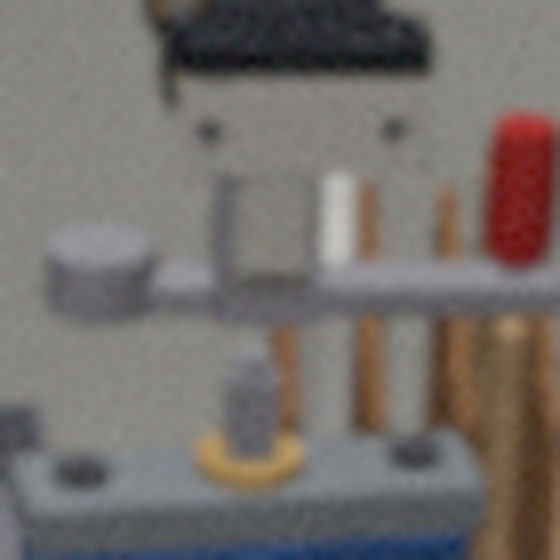

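Emit:
apply_moves --motion '[{"offset":[2.2,2,0],"rotation":[-0.001,0,-0.004]},{"offset":[0,0,3],"rotation":[0,0,0]},{"offset":[0,0,0],"rotation":[0,0,0]},{"offset":[0,0,0],"rotation":[0,0,0]}]'

```text
time: 25.75
tool_pos: [0.5516, 0.2507, 0.3649]
tool_rot: [3.141, 0.001, -3.14]
contact_force: [0.7, -0.1, -3.0]
opening: 0.0319
```

```bash
python3 - <<'E'
from h import *
P,R,o=pose(); print(P,o["tool_rot"],o["contact_force"])
plan([.5516,.2505,.345],down(3.143),v=.016)
E
```

```text
[0.5516 0.2507 0.3649] [ 3.141   0.0014 -3.1396] [ 0.6892 -0.0589 -2.9536]
dist 19.89915766323262 rot 0.0016547589503568116 rows 2 rotvec/row [0.0003 0.0007 0.0003]
offset/row [ 0.  -0.1  9.9]
```

Emit:
apply_moves --motion '[{"offset":[0,0,5],"rotation":[0,0,0]},{"offset":[0,0,6],"rotation":[0,0,0]},{"offset":[0,0,5],"rotation":[0,0,0]},{"offset":[0,0,0],"rotation":[0,0,0]}]'

```text
time: 26.08
tool_pos: [0.5515, 0.2509, 0.3474]
tool_rot: [3.141, 0.002, -3.139]
contact_force: [-0.5, 0.9, -3.1]
opening: 0.0319
```

```bash
python3 - <<'E'
from h import *
P,R,o=pose(); print(P,o["tool_rot"],o["contact_force"],o["torque"])
E
```

```text
[0.5515 0.2509 0.3474] [ 3.1409  0.0019 -3.1391] [-0.5268  0.9458 -3.0721] [ 0.0686 -0.145   0.0161]
```

Emit:
apply_moves --motion '[{"offset":[0,0,3],"rotation":[0,0,0]},{"offset":[0,0,3],"rotation":[0,0,0]},{"offset":[0,0,3],"rotation":[0,0,0]},{"offset":[0,0,0],"rotation":[0,0,0]}]'

```text
time: 26.42
tool_pos: [0.5514, 0.2506, 0.337]
tool_rot: [-3.141, 0.001, -3.139]
contact_force: [-0.1, -1.0, -3.9]
opening: 0.0317
```

```bash
python3 - <<'E'
from h import *
P,R,o=pose(); print(P,o["tool_rot"],o["contact_force"],o["torque"])
E
```

```text
[0.5514 0.2506 0.337 ] [-3.1414  0.0011 -3.1393] [-0.1497 -1.0498 -3.9159] [ 0.0825 -0.1485  0.0127]
```

Emit:
apply_moves --motion '[{"offset":[0,0,5],"rotation":[0,0,0]},{"offset":[0,0,5],"rotation":[0,0,0]},{"offset":[0,0,4],"rotation":[0,0,0]},{"offset":[0,0,2],"rotation":[0,0,0]},{"offset":[0,0,0],"rotation":[0,0,0]}]'

```text
time: 26.83
tool_pos: [0.5514, 0.2507, 0.3191]
tool_rot: [-3.142, 0.001, -3.139]
contact_force: [-0.6, 0.7, -3.7]
opening: 0.0318
```

```bash
python3 - <<'E'
from h import *
P,R,o=pose(); print(P,o["tool_rot"],o["contact_force"],o["torque"])
E
```

```text
[0.5514 0.2507 0.3191] [-3.1416  0.0009 -3.1393] [-0.6181  0.6515 -3.6589] [ 0.1175 -0.1178 -0.0756]
```

Emit:
apply_moves --motion '[{"offset":[0,0,2],"rotation":[0,0,0]},{"offset":[0,0,1],"rotation":[0,0,0]},{"offset":[0,0,0],"rotation":[0,0,0]}]'

```text
time: 27.08
tool_pos: [0.5514, 0.2507, 0.3163]
tool_rot: [3.142, 0.001, -3.139]
contact_force: [-0.3, 0.3, -2.5]
opening: 0.0315
```

Emit:
apply_moves --motion '[{"offset":[0,0,0],"rotation":[0,0,0]},{"offset":[0,0,0],"rotation":[0,0,0]},{"offset":[0,0,0],"rotation":[0,0,0]},{"offset":[0,0,0],"rotation":[0,0,0]},{"offset":[0,0,0],"rotation":[0,0,0]}]' --grip 0.3

```text
time: 27.5
tool_pos: [0.5524, 0.2512, 0.3189]
tool_rot: [3.139, 0.007, -3.139]
contact_force: [0.3, -0.1, 0.0]
opening: 0.0602
```

Emit:
apply_moves --motion '[{"offset":[0,0,-10],"rotation":[0,0,0]},{"offset":[0,0,-20],"rotation":[0,0,0]},{"offset":[0,0,-25],"rotation":[0,0,0]},{"offset":[0,0,-15],"rotation":[0,0,0]},{"offset":[0,0,0],"rotation":[0,0,0]},{"offset":[0,0,0],"rotation":[0,0,0]}]'

```text
time: 28.0
tool_pos: [0.5516, 0.2509, 0.3947]
tool_rot: [3.139, 0.008, -3.139]
contact_force: [0.7, 0.3, -0.7]
opening: 0.0645
```

```bash
python3 - <<'E'
from h import *
P,R,o=pose(); print(P,o["tool_rot"],o["contact_force"],o["opening"])
p,c=cam("side"); u,v=proj(c,[[.552,.25,.28]])[0].astype(int)
for q in ["crank_socket","spindle_seat","knob","crank_hub"]:
  for d in tip_of(q,p): print(q,d["location"],d["score"])
g=p["img"][v-60:v+60,u-80:u+80]
cv2.imwrite("pics/s9c.png",cv2.resize(g,None,fx=5,fy=5,interpolation=cv2.INTER_CUBIC)[:,:,::-1])
p,c=cam("wrist","w10")
for q in ["knob","crank_hub"]:
  for d in tip_of(q,p): print(q,d["location"],d["score"])
p,c=cam("top","t10")
for q in ["knob","crank_hub"]:
  for d in tip_of(q,p): print(q,d["location"],d["score"])
E
```

```text
[0.5516 0.2509 0.3947] [ 3.139   0.0082 -3.1393] [ 0.6754  0.2676 -0.7417] 0.06453545711689507
crank_socket [0.554, 0.2494, 0.239] 0.66
crank_socket [0.5553, 0.2524, 0.2604] 0.37
knob [0.6344, 0.2492, 0.2731] 0.73
crank_hub [0.5527, 0.2518, 0.2592] 0.96
crank_hub [0.5228, 0.4186, -0.0012] 0.26
knob [0.6328, 0.2526, 0.2744] 0.83
crank_hub [0.5498, 0.2578, 0.2608] 0.61
knob [0.554, 0.2509, 0.2385] 0.72
knob [0.631, 0.2536, 0.2764] 0.5
crank_hub [0.5552, 0.2485, 0.257] 0.49
```

View pics/s9c.png

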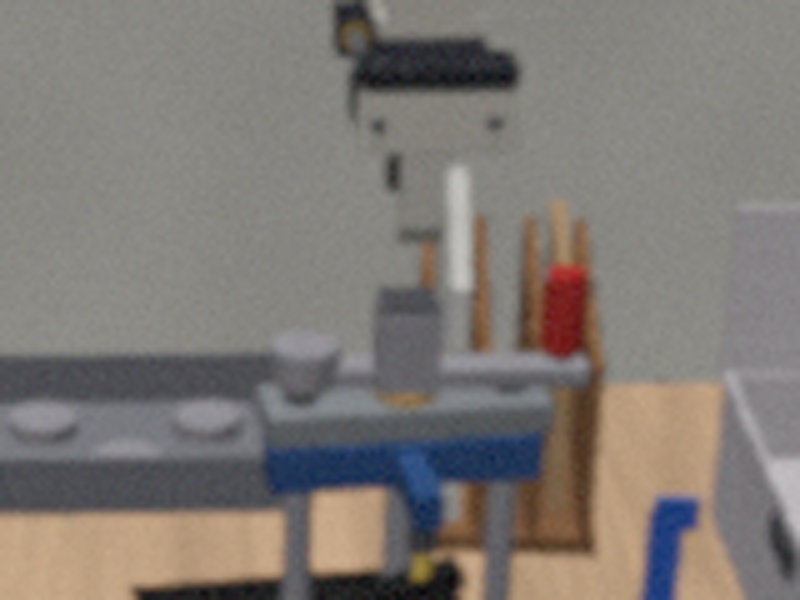

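View pics/w10.png

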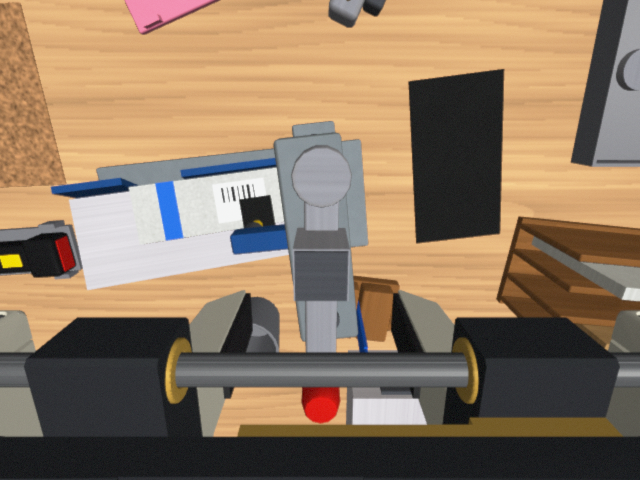

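Emit:
apply_moves --motion '[{"offset":[-15,0,0],"rotation":[0.002,0.004,0]},{"offset":[-25,0,0],"rotation":[0,0.002,0]},{"offset":[-25,0,0],"rotation":[0,0,0]},{"offset":[-15,0,0],"rotation":[0,0,0]},{"offset":[0,0,0],"rotation":[0,0,0]}]'

```text
time: 28.97
tool_pos: [0.6331, 0.2515, 0.3942]
tool_rot: [3.142, -0.0, -3.138]
contact_force: [1.0, -0.4, 1.0]
opening: 0.0641
```

```bash
python3 - <<'E'
from h import *
P,R,o=pose(); print(P,o["tool_rot"],o["contact_force"],o["opening"])
plan([.6318,.2505,.326],down(3.14),v=.012)
E
```

```text
[0.6331 0.2515 0.3942] [ 3.1415 -0.0001 -3.1377] [ 0.9866 -0.3718  1.0395] 0.06406985318966399
dist 68.22380912197931 rot 0.0055003997490708 rows 6 rotvec/row [ 0.     -0.      0.0009]
0 [0.2, -0.2, 11.4]
1 [0.2, -0.2, 11.4]
2 [0.2, -0.2, 11.4]
3 [0.2, -0.2, 11.4]
4 [0.2, -0.2, 11.4]
5 [0.2, -0.2, 11.4]
```

Emit:
apply_moves --motion '[{"offset":[0.2,-0.2,10],"rotation":[0,0,0]},{"offset":[0.2,-0.2,13],"rotation":[0,0,0]},{"offset":[0.2,-0.2,13],"rotation":[0,0,0]},{"offset":[0.2,-0.2,13],"rotation":[0,0,0]},{"offset":[0.2,-0.2,11],"rotation":[0,0,0]},{"offset":[0.2,0,7],"rotation":[0,0,0]},{"offset":[0,0,0],"rotation":[0,0,0]}]'

```text
time: 29.55
tool_pos: [0.6291, 0.2507, 0.3237]
tool_rot: [3.141, -0.002, -3.138]
contact_force: [-0.6, -0.7, 0.2]
opening: 0.0644
```

```bash
python3 - <<'E'
from h import *
P,R,o=pose(); print(P,o["tool_rot"],o["contact_force"],o["opening"])
plan([.6318,.2505,.326],down(3.14),v=.012)
E
```

```text
[0.6291 0.2507 0.3237] [ 3.1414 -0.0018 -3.1378] [-0.6325 -0.6879  0.1557] 0.0643950405543674
dist 3.6020260251029055 rot 0.005665344173778657 rows 1 rotvec/row [ 0.0002 -0.0018  0.0054]
0 [-2.7, -0.2, -2.3]
```

Emit:
apply_moves --motion '[{"offset":[-2.5,0,-1.5],"rotation":[0,-0.002,0.005]},{"offset":[0,0,0],"rotation":[0,0,0]},{"offset":[0,0,0],"rotation":[0,0,0]},{"offset":[0,0,0],"rotation":[0,0,0]},{"offset":[0,0,0],"rotation":[0,0,0]}]' --grip 1 --grip_force 15

```text
time: 29.97
tool_pos: [0.6316, 0.2511, 0.3284]
tool_rot: [3.14, 0.004, 3.14]
contact_force: [-0.6, -1.0, 0.1]
opening: 0.0356
```

```bash
python3 - <<'E'
from h import *
P,R,o=pose(); print(P,o["tool_rot"],o["contact_force"],o["opening"])
E
```

```text
[0.6316 0.2511 0.3284] [3.1403 0.0042 3.1403] [-0.5757 -0.9682  0.0925] 0.035574914438892456
```

```bash
cat > wind.py <<'E'
from h import *
import sys
C=np.array([.5517,.2506]); r=.080
def wind(n,deg,z=.327,lag=0):
    P,R,o=pose(); v=P[:2]-C; th=np.arctan2(v[1],v[0])
    print("theta",np.degrees(th),"r",np.linalg.norm(v)*1000,"z",P[2],"F",o["contact_force"],"open",o["opening"],"rot",o["tool_rot"])
    p=P.copy()
    for i in range(n):
        t=th-np.radians(deg)*(i+1); q=np.array([*(C+r*np.array([np.cos(t),np.sin(t)])),z])
        print(np.round(R.T@(q-p)*1000,1).tolist()); p=q
if __name__=="__main__": wind(int(sys.argv[1]),float(sys.argv[2]))
E
python3 wind.py 6 8
```

```text
theta 0.38448744638348487 r 79.87471074608995 z 0.32844943639563223 F [-0.5757 -0.9682  0.0925] open 0.035574914438892456 rot [3.1403 0.0042 3.1403]
[0.6, -11.1, 1.4]
[2.2, -10.9, -0.0]
[3.7, -10.5, -0.0]
[5.2, -9.9, -0.0]
[6.5, -9.1, -0.0]
[7.7, -8.1, -0.0]
```

Emit:
apply_moves --motion '[{"offset":[0,0,0],"rotation":[0,0,0]},{"offset":[0,0,0],"rotation":[0,0,0]},{"offset":[0.6,-11,0],"rotation":[0,0,0]},{"offset":[2.2,-11,0],"rotation":[0,0,0]},{"offset":[3.7,-10.5,0],"rotation":[0,0,0]},{"offset":[5.2,-10,0],"rotation":[0,0,0]},{"offset":[6.5,-9,0],"rotation":[0,0,0]},{"offset":[7.7,-8,0],"rotation":[0,0,0]}]'

```text
time: 30.63
tool_pos: [0.6051, 0.1888, 0.329]
tool_rot: [3.134, 0.008, -3.141]
contact_force: [-1.2, 5.5, 1.7]
opening: 0.0235
```

```bash
python3 wind.py 12 10
```

```text
theta -49.167082818972595 r 81.66496230242376 z 0.3290061158967333 F [-1.2447  5.5332  1.656 ] open 0.02350579079619119 rot [ 3.1342  0.0082 -3.1407]
[12.4, -6.9, 1.9]
[12.6, -6.1, -0.1]
[13.4, -3.8, -0.1]
[13.9, -1.4, -0.1]
[13.9, 1.0, -0.1]
[13.5, 3.4, -0.1]
[12.7, 5.7, -0.1]
[11.5, 7.8, -0.0]
[10.0, 9.7, -0.0]
[8.2, 11.3, 0.0]
[6.1, 12.6, 0.0]
[3.8, 13.4, 0.1]
```

Emit:
apply_moves --motion '[{"offset":[12.4,-7,1],"rotation":[0.001,-0.001,0]},{"offset":[12.6,-6,0],"rotation":[0.001,-0.001,0]},{"offset":[13.4,-3.8,0],"rotation":[0.001,-0.001,0]},{"offset":[13.9,-1.4,0],"rotation":[0,0,0]},{"offset":[13.9,1,0],"rotation":[0,0,0]},{"offset":[13.5,3.4,0],"rotation":[0,0,0]},{"offset":[12.7,5.7,0],"rotation":[0,0,0]},{"offset":[11.5,7.8,0],"rotation":[0,0,0]},{"offset":[10,9.7,0],"rotation":[0,0,0]},{"offset":[8,11.3,0],"rotation":[0,0,0]},{"offset":[6,12.6,0],"rotation":[0,0,0]},{"offset":[3.8,13.4,0],"rotation":[0,0,0]}]'

```text
time: 31.63
tool_pos: [0.4715, 0.2301, 0.3288]
tool_rot: [3.118, 0.038, 3.132]
contact_force: [5.2, -0.6, -3.3]
opening: 0.0238
```

```bash
python3 wind.py 12 15
```

```text
theta -165.66361477408407 r 82.81656032574068 z 0.328767294154762 F [ 5.2047 -0.6494 -3.3343] open 0.0238420488156711 rot [3.1176 0.0384 3.1315]
[0.0, 21.4, 2.3]
[-2.8, 20.7, 0.6]
[-8.0, 19.3, 0.8]
[-12.7, 16.5, 0.9]
[-16.6, 12.7, 0.9]
[-19.3, 7.9, 0.9]
[-20.7, 2.7, 0.9]
[-20.7, -2.8, 0.7]
[-19.3, -8.0, 0.5]
[-16.5, -12.8, 0.3]
[-12.7, -16.6, 0.1]
[-8.0, -19.3, -0.2]
```

```bash
python3 - <<'E'
s=open("wind.py").read()
s=s.replace('    p=P.copy()\n','    p=P.copy(); Rd=down(3.14); print("rotcorr total",np.round(Ro.from_matrix(R.T@Rd).as_rotvec(),4)); R=Rd\n')
open("wind.py","w").write(s)
E
python3 wind.py 12 15
```

```text
theta -165.66361477408407 r 82.81656032574068 z 0.328767294154762 F [ 5.2047 -0.6494 -3.3343] open 0.0238420488156711 rot [3.1176 0.0384 3.1315]
rotcorr total [ 0.0238  0.0385 -0.008 ]
[-0.2, 21.4, 1.8]
[-2.9, 20.7, 0.0]
[-8.2, 19.2, 0.0]
[-12.9, 16.4, 0.0]
[-16.7, 12.5, 0.0]
[-19.4, 7.8, 0.0]
[-20.7, 2.5, 0.0]
[-20.7, -2.9, -0.0]
[-19.2, -8.2, -0.0]
[-16.4, -12.9, -0.0]
[-12.5, -16.7, -0.0]
[-7.8, -19.4, -0.0]
```

Emit:
apply_moves --motion '[{"offset":[-0.5,18,1],"rotation":[0.006,0.01,-0.002]},{"offset":[-3,20.7,0.5],"rotation":[0.006,0.01,-0.002]},{"offset":[-8.2,19.2,0],"rotation":[0.006,0.01,-0.002]},{"offset":[-13,16.4,0],"rotation":[0.006,0.008,0]},{"offset":[-16.7,12.5,0],"rotation":[0.002,0.002,0]},{"offset":[-19.4,7.8,0],"rotation":[0.002,0.002,0]},{"offset":[-20.7,2.5,0],"rotation":[0.001,0.001,0]},{"offset":[-20.7,-3,0],"rotation":[0.001,0.001,0]},{"offset":[-19.2,-8.2,0],"rotation":[0,0,0]},{"offset":[-16.4,-13,0],"rotation":[0,0,0]},{"offset":[-12.5,-16.7,0],"rotation":[0,0,0]},{"offset":[-7.8,-19.4,0],"rotation":[0,0,0]}]'

```text
time: 32.63
tool_pos: [0.6255, 0.2792, 0.3301]
tool_rot: [3.117, -0.01, -3.128]
contact_force: [4.4, 4.8, -0.4]
opening: 0.0238
```

```bash
python3 wind.py 12 15
```

```text
theta 21.188528734281995 r 79.1158365864144 z 0.3301211248293587 F [ 4.4393  4.7564 -0.3787] open 0.02384387094214598 rot [ 3.1168 -0.0095 -3.1276]
rotcorr total [ 0.0247 -0.0097  0.0155]
[-5.8, -20.0, 3.1]
[0.4, -20.9, -0.0]
[5.8, -20.1, -0.0]
[10.8, -17.9, -0.0]
[15.1, -14.4, -0.0]
[18.3, -10.1, -0.0]
[20.3, -5.0, -0.0]
[20.9, 0.4, 0.0]
[20.1, 5.8, 0.0]
[17.9, 10.8, 0.0]
[14.4, 15.1, 0.0]
[10.1, 18.3, 0.0]
```

Emit:
apply_moves --motion '[{"offset":[-5,-20,1.5],"rotation":[0.007,-0.003,0.005]},{"offset":[0.4,-20.9,1],"rotation":[0.007,-0.003,0.005]},{"offset":[5.8,-20,1],"rotation":[0.007,-0.002,0.004]},{"offset":[10.8,-18,0.5],"rotation":[0.005,0,0]},{"offset":[15,-14.4,0],"rotation":[0.002,0.001,0]},{"offset":[18.3,-10,0],"rotation":[0.002,0.002,0]},{"offset":[20.3,-5,0],"rotation":[0.002,0.002,0]},{"offset":[20.9,0.4,0],"rotation":[0.002,0.002,0]},{"offset":[20,5.8,0],"rotation":[0.002,0.003,0]},{"offset":[18,10.8,0],"rotation":[0.002,0.003,0]},{"offset":[14.4,15,0],"rotation":[0.002,0.003,0]},{"offset":[10,18.3,0],"rotation":[0.002,0.003,0]}]'

```text
time: 33.63
tool_pos: [0.4748, 0.2196, 0.3301]
tool_rot: [3.115, 0.003, 3.134]
contact_force: [15.9, 4.0, -9.9]
opening: 0.0236
```

```bash
python3 wind.py 12 15
```

```text
theta -158.05118145907664 r 82.9031535340829 z 0.3300739460876484 F [15.875   3.9923 -9.8536] open 0.023636835085462302 rot [3.1146 0.0028 3.1342]
rotcorr total [ 0.027   0.0029 -0.0058]
[2.6, 21.3, 3.1]
[-0.2, 20.9, 0.0]
[-5.6, 20.1, 0.0]
[-10.6, 18.0, 0.0]
[-14.9, 14.6, 0.0]
[-18.2, 10.3, 0.0]
[-20.2, 5.2, 0.0]
[-20.9, -0.2, -0.0]
[-20.1, -5.6, -0.0]
[-18.0, -10.6, -0.0]
[-14.6, -14.9, -0.0]
[-10.3, -18.2, -0.0]
```

Emit:
apply_moves --motion '[{"offset":[-1,17,2],"rotation":[0.007,0.001,-0.002]},{"offset":[-2,20,1],"rotation":[0.007,0.001,-0.002]},{"offset":[-6.5,19.5,0.5],"rotation":[0.007,0.001,-0.002]},{"offset":[-11,17.5,0],"rotation":[0.005,0,0]},{"offset":[-15,14.3,0],"rotation":[0.003,0,0]},{"offset":[-18.2,10,0],"rotation":[0.003,0,0]},{"offset":[-20.2,5,0],"rotation":[0.003,0,0]},{"offset":[-20.9,-0.4,0],"rotation":[0.003,0,0]},{"offset":[-20,-6,0],"rotation":[0.002,0,0]},{"offset":[-17.8,-11,0],"rotation":[0.002,0,0]},{"offset":[-14.3,-15,0],"rotation":[0.002,0,0]},{"offset":[-10,-18.2,0],"rotation":[0.002,0,0]}]'

```text
time: 34.63
tool_pos: [0.6198, 0.29, 0.33]
tool_rot: [3.125, -0.014, -3.121]
contact_force: [5.9, 7.4, -0.3]
opening: 0.0242
```

```bash
python3 wind.py 12 15
```

```text
theta 30.047908431144005 r 78.63227611837648 z 0.3299544122832892 F [ 5.9422  7.3994 -0.293 ] open 0.024168353633406043 rot [ 3.1245 -0.0138 -3.1208]
rotcorr total [ 0.0169 -0.0139  0.0223]
[-9.2, -18.6, 3.0]
[-2.8, -20.7, -0.0]
[2.7, -20.7, -0.0]
[7.9, -19.3, -0.0]
[12.7, -16.6, -0.0]
[16.5, -12.8, -0.0]
[19.3, -8.0, -0.0]
[20.7, -2.8, -0.0]
[20.7, 2.7, 0.0]
[19.3, 7.9, 0.0]
[16.6, 12.7, 0.0]
[12.8, 16.5, 0.0]
```

Emit:
apply_moves --motion '[{"offset":[-8.5,-18.6,2],"rotation":[0.006,-0.004,0.007]},{"offset":[-2.5,-20.7,1],"rotation":[0.006,-0.004,0.007]},{"offset":[2.7,-20.5,1],"rotation":[0.005,-0.003,0.005]},{"offset":[8,-19,0.5],"rotation":[0.003,0,0]},{"offset":[12.7,-16.4,0],"rotation":[0.002,0,0]},{"offset":[16.5,-12.6,0],"rotation":[0.002,0.001,0]},{"offset":[19.3,-7.8,0],"rotation":[0.002,0.001,0]},{"offset":[20.5,-2.5,0],"rotation":[0.002,0.001,0]},{"offset":[20.3,3,0],"rotation":[0.002,0.001,0]},{"offset":[19,8.2,0],"rotation":[0.002,0.001,0]},{"offset":[16,13,0],"rotation":[0.002,0.001,0]},{"offset":[12,16.5,0],"rotation":[0.002,0.001,0]}]'

```text
time: 35.63
tool_pos: [0.4813, 0.208, 0.3291]
tool_rot: [3.122, 0.007, 3.136]
contact_force: [13.0, 4.5, -8.4]
opening: 0.0236
```

```bash
python3 wind.py 12 15; python3 - <<'E'
from h import *
p,c=cam("side"); u,v=proj(c,[[.552,.25,.25]])[0].astype(int)
g=p["img"][v-70:v+90,u-80:u+80]
cv2.imwrite("pics/s10c.png",cv2.resize(g,None,fx=3.75,fy=3.75,interpolation=cv2.INTER_CUBIC)[:,:,::-1])
E
```

```text
theta -148.83142931444746 r 82.30542016830101 z 0.3291064028611099 F [13.04    4.5426 -8.4321] open 0.023606661715931967 rot [3.1224 0.0072 3.1359]
rotcorr total [ 0.0192  0.0073 -0.004 ]
[6.4, 20.3, 2.1]
[3.2, 20.6, 0.0]
[-2.3, 20.8, 0.0]
[-7.6, 19.5, 0.0]
[-12.3, 16.8, 0.0]
[-16.3, 13.1, 0.0]
[-19.1, 8.4, 0.0]
[-20.6, 3.2, 0.0]
[-20.8, -2.3, -0.0]
[-19.5, -7.6, -0.0]
[-16.8, -12.3, -0.0]
[-13.1, -16.3, -0.0]
```

View pics/s10c.png

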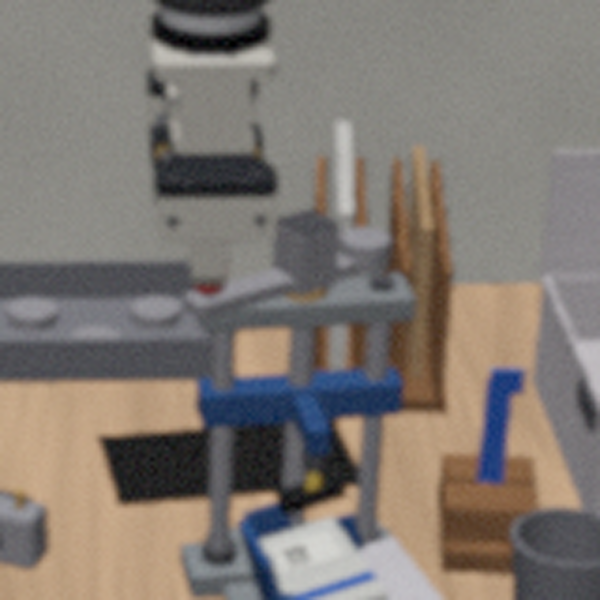

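Emit:
apply_moves --motion '[{"offset":[3,18,2.5],"rotation":[0.006,0.002,-0.001]},{"offset":[2,20,1],"rotation":[0.006,0.002,-0.001]},{"offset":[-3,20.5,0.5],"rotation":[0.006,0.002,-0.001]},{"offset":[-8,19,0],"rotation":[0.003,0.001,0]},{"offset":[-12.5,16.6,0],"rotation":[0.003,0,0]},{"offset":[-16.3,13,0],"rotation":[0.003,0,0]},{"offset":[-19,8.3,0],"rotation":[0.003,0,0]},{"offset":[-20.6,3,0],"rotation":[0.002,0,0]},{"offset":[-20.8,-2.5,0],"rotation":[0.002,0,0]},{"offset":[-19.4,-7.8,0],"rotation":[0.002,0,0]},{"offset":[-16.7,-12.4,0],"rotation":[0.002,0,0]},{"offset":[-13,-16.3,0],"rotation":[0.002,0,0]}]'

```text
time: 36.68
tool_pos: [0.6149, 0.2989, 0.3289]
tool_rot: [3.139, -0.012, -3.129]
contact_force: [3.3, 4.6, 0.1]
opening: 0.0235
```

```bash
python3 wind.py 12 15
```

```text
theta 37.403959953680065 r 79.53635103890275 z 0.32894067014374584 F [3.2679 4.5783 0.0526] open 0.023495887557473973 rot [ 3.1392 -0.0119 -3.1286]
rotcorr total [ 0.0023 -0.0119  0.0145]
[-10.8, -17.8, 1.9]
[-5.4, -20.2, -0.0]
[0.0, -20.9, -0.0]
[5.4, -20.2, -0.0]
[10.4, -18.1, -0.0]
[14.8, -14.8, -0.0]
[18.1, -10.4, -0.0]
[20.2, -5.4, -0.0]
[20.9, 0.0, 0.0]
[20.2, 5.4, 0.0]
[18.1, 10.4, 0.0]
[14.8, 14.8, 0.0]
```

Wound 1043°.

Emit:
apply_moves --motion '[{"offset":[-10.5,-17.8,2],"rotation":[0.001,-0.004,0.005]},{"offset":[-5.2,-20.2,1],"rotation":[0.001,-0.004,0.005]},{"offset":[0.2,-20.7,0.5],"rotation":[0.001,-0.003,0.004]},{"offset":[5.5,-20,0],"rotation":[0.002,0,0]},{"offset":[10.4,-18,0],"rotation":[0.002,0,0]},{"offset":[14.8,-14.6,0],"rotation":[0.002,0.001,0]},{"offset":[18,-10.2,0],"rotation":[0.002,0.001,0]},{"offset":[20,-5,0],"rotation":[0.002,0.001,0]},{"offset":[20.6,0.3,0],"rotation":[0.002,0.001,0]},{"offset":[19.8,5.7,0],"rotation":[0.002,0.001,0]},{"offset":[17.6,10.6,0],"rotation":[0.002,0.001,0]},{"offset":[14,15,0],"rotation":[0.002,0.001,0]}]'

```text
time: 37.68
tool_pos: [0.4865, 0.2003, 0.3289]
tool_rot: [3.12, 0.004, 3.135]
contact_force: [13.4, 6.7, -7.5]
opening: 0.0237
```

```bash
python3 wind.py 12 12
```

```text
theta -142.34720761272848 r 82.34570747273932 z 0.32889766287188454 F [13.4177  6.6813 -7.4916] open 0.02368790775585053 rot [3.1198 0.0042 3.1346]
rotcorr total [ 0.0218  0.0043 -0.0053]
[6.9, 15.7, 1.9]
[5.6, 15.7, 0.0]
[2.3, 16.6, 0.0]
[-1.2, 16.7, 0.0]
[-4.7, 16.1, 0.0]
[-7.9, 14.7, 0.0]
[-10.8, 12.8, 0.0]
[-13.2, 10.2, 0.0]
[-15.1, 7.3, 0.0]
[-16.2, 4.0, 0.0]
[-16.7, 0.5, 0.0]
[-16.5, -3.0, -0.0]
```

Emit:
apply_moves --motion '[{"offset":[4,14,2.5],"rotation":[0.007,0.001,-0.002]},{"offset":[4.5,15.5,1],"rotation":[0.007,0.001,-0.002]},{"offset":[1.8,16.3,0.5],"rotation":[0.005,0.001,0]},{"offset":[-1.5,16.5,0],"rotation":[0.003,0.001,0]},{"offset":[-5,16,0],"rotation":[0.003,0,0]},{"offset":[-8,14.5,0],"rotation":[0.003,0,0]},{"offset":[-11,12.5,0],"rotation":[0.003,0,0]},{"offset":[-13.2,10,0],"rotation":[0.002,0,0]},{"offset":[-15,7,0],"rotation":[0.002,0,0]},{"offset":[-16,4,0],"rotation":[0.002,0,0]},{"offset":[-12,0.5,0],"rotation":[0.002,0,0]},{"offset":[0,0,0],"rotation":[0,0,0]}]'

```text
time: 38.68
tool_pos: [0.5433, 0.3292, 0.328]
tool_rot: [-3.133, -0.023, -3.14]
contact_force: [0.6, -1.3, 1.0]
opening: 0.0238
```

```bash
python3 wind.py 12 12;  python3 - <<'E'
from h import *
p,c=cam("side"); u,v=proj(c,[[.552,.2,.15]])[0].astype(int)
g=p["img"][v-80:v+80,u-80:u+80]
cv2.imwrite("pics/s11c.png",cv2.resize(g,None,fx=3.75,fy=3.75,interpolation=cv2.INTER_CUBIC)[:,:,::-1])
E
```

```text
theta 96.1145133625066 r 79.06783319532859 z 0.32796240214513894 F [ 0.5921 -1.3386  1.027 ] open 0.023811805602989407 rot [-3.133  -0.0231 -3.1399]
rotcorr total [-0.0086 -0.0231  0.0034]
[-16.6, 1.0, 1.0]
[-16.4, -3.4, -0.0]
[-15.3, -6.7, -0.0]
[-13.6, -9.8, -0.0]
[-11.2, -12.4, -0.0]
[-8.4, -14.5, -0.0]
[-5.2, -15.9, -0.0]
[-1.8, -16.6, -0.0]
[1.7, -16.6, -0.0]
[5.1, -15.9, -0.0]
[8.3, -14.5, -0.0]
[11.1, -12.5, -0.0]
```

View pics/s11c.png

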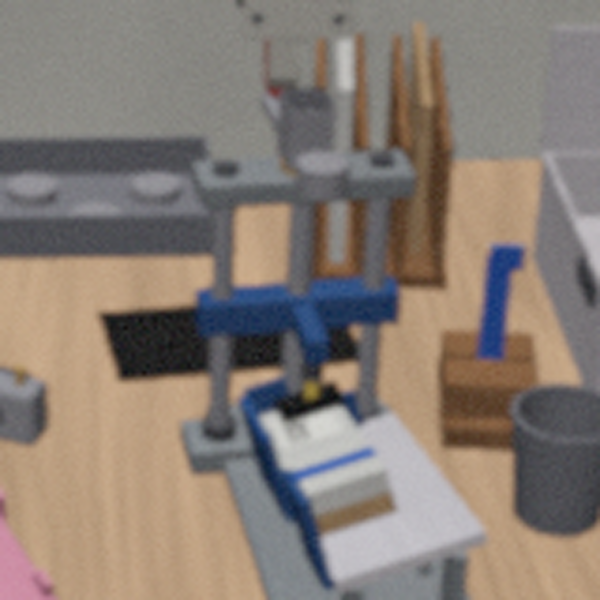

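```bash
python3 wind.py 12 15
```

```text
theta 96.575367538855 r 78.8534681812562 z 0.328090220252226 F [-0.4594  5.0811  1.0739] open 0.023784155443131047 rot [-3.1326 -0.0233 -3.1402]
rotcorr total [-0.009  -0.0233  0.0031]
[-20.7, 0.8, 1.1]
[-20.1, -5.7, -0.0]
[-17.9, -10.7, -0.0]
[-14.6, -15.0, -0.0]
[-10.2, -18.2, -0.0]
[-5.1, -20.2, -0.0]
[0.3, -20.9, -0.0]
[5.7, -20.1, -0.0]
[10.7, -17.9, -0.0]
[15.0, -14.6, -0.0]
[18.2, -10.2, -0.0]
[20.2, -5.1, -0.0]
```

Emit:
apply_moves --motion '[{"offset":[-18,0.8,1],"rotation":[-0.003,-0.007,0.001]},{"offset":[-20,-5.5,0.5],"rotation":[-0.003,-0.007,0.001]},{"offset":[-18,-10.5,0],"rotation":[-0.003,-0.006,0.001]},{"offset":[-14.6,-15,0],"rotation":[0,-0.003,0]},{"offset":[-10.2,-18,0],"rotation":[0,-0.002,0]},{"offset":[-5,-20,0],"rotation":[0,0,0]},{"offset":[0.4,-20.7,0],"rotation":[0,0,0]},{"offset":[5.8,-20,0],"rotation":[0,0,0]},{"offset":[10.7,-17.8,0],"rotation":[0,0,0]},{"offset":[15,-14.5,0],"rotation":[0,0,0]},{"offset":[10,-6,0],"rotation":[0,0,0]},{"offset":[0,0,0],"rotation":[0,0,0]}]'

```text
time: 39.73
tool_pos: [0.5858, 0.1754, 0.3284]
tool_rot: [3.119, 0.016, -3.141]
contact_force: [1.0, 7.1, -2.9]
opening: 0.0236
```

```bash
python3 wind.py 5 10;  python3 - <<'E'
from h import *
p,c=cam("side"); u,v=proj(c,[[.552,.2,.15]])[0].astype(int)
g=p["img"][v-80:v+80,u-80:u+80]
cv2.imwrite("pics/s12c.png",cv2.resize(g,None,fx=3.75,fy=3.75,interpolation=cv2.INTER_CUBIC)[:,:,::-1])
E
```

```text
theta -65.62105802097486 r 82.54672945535401 z 0.32839671524699715 F [ 0.9718  7.1217 -2.9045] open 0.023592659408480116 rot [ 3.1194  0.0158 -3.1407]
rotcorr total [0.0222 0.0158 0.0027]
[14.2, -2.3, 1.4]
[13.8, -2.3, -0.0]
[13.9, 0.1, 0.0]
[13.7, 2.5, 0.0]
[13.1, 4.9, 0.0]
```

View pics/s12c.png

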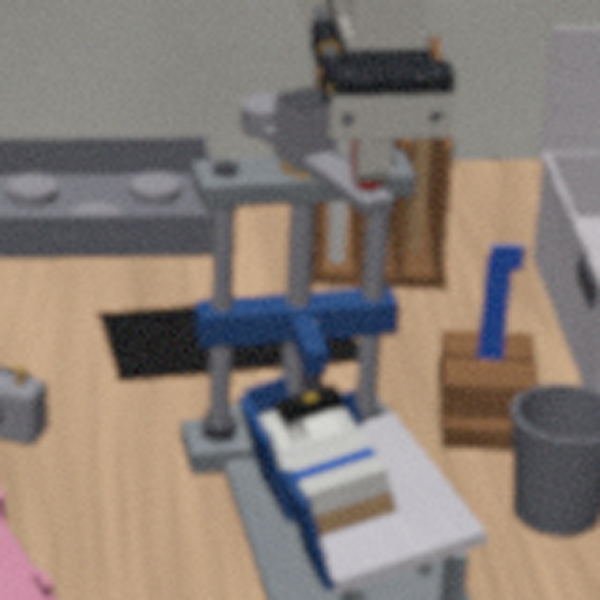

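Emit:
apply_moves --motion '[{"offset":[13,-2,1],"rotation":[0.007,0.005,0]},{"offset":[13.5,-1,0.5],"rotation":[0.007,0.005,0]},{"offset":[8,1,0],"rotation":[0.005,0.004,0]},{"offset":[0,0,0],"rotation":[0,0,0]},{"offset":[0,0,0],"rotation":[0,0,0]},{"offset":[0,0,0],"rotation":[0,0,0]},{"offset":[0,0,0],"rotation":[0,0,0]}]'

```text
time: 40.37
tool_pos: [0.5504, 0.169, 0.3285]
tool_rot: [3.139, 0.011, 3.138]
contact_force: [0.9, 1.4, 0.2]
opening: 0.0235
```

```bash
python3 wind.py 1 10;  python3 - <<'E'
from h import *
p,c=cam("side"); u,v=proj(c,[[.552,.2,.15]])[0].astype(int)
for q in ["crank_socket","spindle_seat","knob","crank_hub","mailer1_mid","pad_face"]:
  for d in tip_of(q,p): print(q,d["location"],d["score"])
g=p["img"][v-80:v+80,u-80:u+80]
cv2.imwrite("pics/s13c.png",cv2.resize(g,None,fx=3.75,fy=3.75,interpolation=cv2.INTER_CUBIC)[:,:,::-1])
E
```

```text
theta -90.8807699600716 r 81.65955197208848 z 0.3285044888646099 F [0.9116 1.4497 0.2485] open 0.023458617274632325 rot [3.1393 0.0107 3.1384]
rotcorr total [ 0.0023  0.0107 -0.0016]
[13.9, 3.1, 1.5]
crank_socket [0.5572, 0.2493, 0.2395] 0.54
knob [0.5843, 0.081, 0.0632] 0.41
knob [0.6415, -0.1444, 0.0128] 0.29
crank_hub [0.5547, 0.2513, 0.26] 0.62
mailer1_mid [0.5592, 0.1315, 0.0735] 0.74
pad_face [0.5595, 0.1952, 0.0696] 0.56
```

View pics/s13c.png

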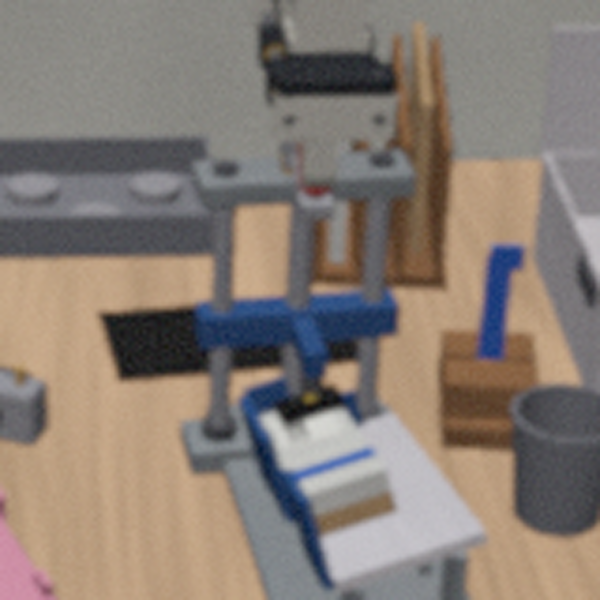

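Emit:
apply_moves --motion '[{"offset":[0,0,0],"rotation":[0,0,0]},{"offset":[0,0,0],"rotation":[0,0,0]},{"offset":[0,0,0],"rotation":[0,0,0]},{"offset":[0,0,0],"rotation":[0,0,0]},{"offset":[0,0,-10],"rotation":[0,0,0]},{"offset":[0,0,-20],"rotation":[0,0,0]},{"offset":[0,0,-30],"rotation":[0,0,0]},{"offset":[0,0,-20],"rotation":[0,0,0]},{"offset":[0,0,0],"rotation":[0,0,0]}]' --grip 0.3

```text
time: 41.47
tool_pos: [0.5481, 0.167, 0.4125]
tool_rot: [-3.139, 0.003, 3.137]
contact_force: [-0.3, -0.8, 0.3]
opening: 0.064
```

```bash
python3 - <<'E'
from h import *
P,R,o=pose(); print(P,o["tool_rot"],o["contact_force"],o["opening"])
p,c=cam("top")
for q in ["knob","crank_hub"]:
  for d in tip_of(q,p): print(q,d["location"],d["score"])
plan([.552,.2505,.40],down(1.555),v=.03)
E
```

```text
[0.5481 0.167  0.4125] [-3.1389  0.0034  3.1372] [-0.2783 -0.8245  0.3236] 0.06395363080280696
crank_hub [0.5562, 0.2462, 0.2596] 0.37
dist 84.08305473755809 rot 1.5822780804358456 rows 15 rotvec/row [-0.0004  0.      0.1055]
0 [-0.3, 5.6, 0.5]
1 [0.3, 5.6, 0.5]
2 [0.9, 5.5, 0.5]
3 [1.5, 5.4, 0.5]
4 [2.0, 5.2, 0.5]
5 [2.6, 5.0, 0.5]
6 [3.1, 4.7, 0.5]
7 [3.5, 4.3, 0.5]
8 [4.0, 3.9, 0.5]
9 [4.4, 3.5, 0.5]
10 [4.7, 3.0, 0.5]
11 [5.0, 2.5, 0.5]
12 [5.2, 2.0, 0.5]
13 [5.4, 1.4, 0.5]
14 [5.5, 0.8, 0.5]
```

Emit:
apply_moves --motion '[{"offset":[-0.3,5.6,0],"rotation":[0,0,0.106]},{"offset":[0.3,5.6,0],"rotation":[0,0,0.106]},{"offset":[1,5.5,0],"rotation":[0,0,0.106]},{"offset":[1.5,5.4,0],"rotation":[0,0,0.106]},{"offset":[2,5.2,0],"rotation":[0,0,0.106]},{"offset":[2.6,5,0],"rotation":[0,0,0.106]},{"offset":[3,4.7,0],"rotation":[0,0,0.106]},{"offset":[3.5,4.3,0],"rotation":[0,0,0.106]},{"offset":[4,4,0],"rotation":[0,0,0.106]},{"offset":[4.4,3.5,0],"rotation":[0,0,0.106]},{"offset":[4.7,3,0],"rotation":[0,0,0.106]},{"offset":[5,2.5,0],"rotation":[0,0,0.106]}]'

```text
time: 42.62
tool_pos: [0.5488, 0.2342, 0.3864]
tool_rot: [-3.099, 0.004, 1.804]
contact_force: [0.3, 0.8, -0.6]
opening: 0.0643
```

```bash
python3 - <<'E'
from h import *
P,R,o=pose(); print(P,o["tool_rot"],o["contact_force"],o["opening"])
plan([.552,.2505,.40],down(1.555),v=.03)
E
```

```text
[0.5488 0.2342 0.3864] [-3.0988  0.0038  1.804 ] [ 0.3167  0.7606 -0.5518] 0.06433176161836343
dist 21.490193290745335 rot 0.2525297855807873 rows 3 rotvec/row [-0.014   0.003   0.0829]
0 [5.0, 2.1, -4.6]
1 [5.2, 1.8, -4.6]
2 [5.4, 1.4, -4.6]
```

Emit:
apply_moves --motion '[{"offset":[5,2,-5],"rotation":[-0.014,0.003,0.083]},{"offset":[5,1.8,-5],"rotation":[-0.014,0.003,0.083]},{"offset":[5,1.4,-4],"rotation":[-0.014,0.003,0.075]},{"offset":[0,0,0],"rotation":[0,0,0]},{"offset":[0,0,0],"rotation":[0,0,0]}]'

```text
time: 43.03
tool_pos: [0.5506, 0.251, 0.391]
tool_rot: [-3.126, 0.005, 1.549]
contact_force: [-0.7, -0.1, -0.7]
opening: 0.0647
```

```bash
python3 - <<'E'
from h import *
P,R,o=pose(); print(P,o["tool_rot"],o["contact_force"],o["opening"])
p,c=cam("wrist","w11")
for q in ["knob","crank_hub"]:
  for d in tip_of(q,p): print(q,d["location"],d["score"])
plan([.552,.2505,.37],down(1.555),v=.012)
E
```

```text
[0.5506 0.251  0.391 ] [-3.1262  0.0053  1.5486] [-0.7086 -0.0701 -0.6829] 0.06465170758781764
knob [0.555, 0.1722, 0.2762] 0.84
crank_hub [0.5509, 0.2527, 0.2597] 0.76
dist 21.550751618222616 rot 0.017028597593385902 rows 2 rotvec/row [-0.0073  0.0025 -0.0036]
0 [-0.0, 0.8, 10.7]
1 [-0.1, 0.7, 10.8]
```

View pics/w11.png

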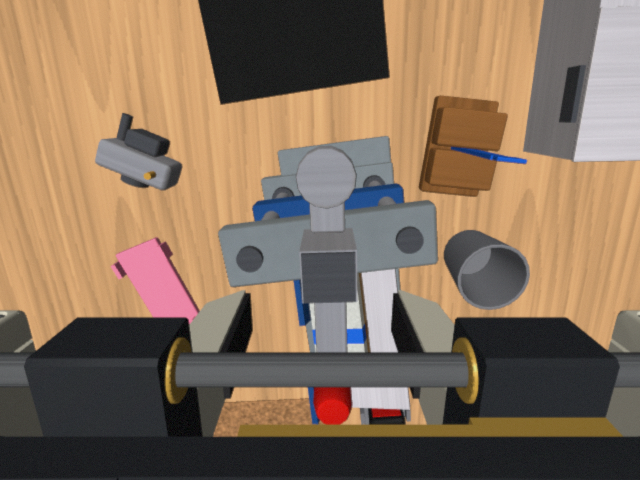

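Emit:
apply_moves --motion '[{"offset":[0,0.8,8],"rotation":[-0.007,0.002,-0.004]},{"offset":[0,0.5,12],"rotation":[-0.007,0.002,-0.004]},{"offset":[0,0,14],"rotation":[0,0,0]},{"offset":[0,0,14],"rotation":[0,0,0]},{"offset":[0,0,12],"rotation":[0,0,0]},{"offset":[0,0,7],"rotation":[0,0,0]},{"offset":[0,0,0],"rotation":[0,0,0]}]'

```text
time: 43.77
tool_pos: [0.552, 0.2482, 0.3209]
tool_rot: [-3.14, 0.002, 1.563]
contact_force: [-0.4, 0.7, -0.1]
opening: 0.0645
```

```bash
python3 - <<'E'
from h import *
P,R,o=pose(); print(P,o["tool_rot"],o["contact_force"],o["opening"])
plan([.552,.2505,.317],down(1.56),v=.012)
E
```

```text
[0.552  0.2482 0.3209] [-3.1403  0.0017  1.5627] [-0.4231  0.6788 -0.1222] 0.06452827237375747
dist 4.550866829395179 rot 0.003436846788108346 rows 1 rotvec/row [-0.0013  0.0017  0.0027]
0 [2.3, 0.0, 3.9]
```

Emit:
apply_moves --motion '[{"offset":[2.3,0,3],"rotation":[-0.001,0.002,0.002]},{"offset":[0,0,1],"rotation":[0,0,0]}]'

```text
time: 43.93
tool_pos: [0.5522, 0.2503, 0.3171]
tool_rot: [-3.141, -0.001, 1.561]
contact_force: [-0.3, 0.5, -0.3]
opening: 0.0644
```

Emit:
apply_moves --motion '[{"offset":[0,0,0],"rotation":[0,0,0]},{"offset":[0,0,0],"rotation":[0,0,0]},{"offset":[0,0,0],"rotation":[0,0,0]},{"offset":[0,0,0],"rotation":[0,0,0]},{"offset":[0,0,0],"rotation":[0,0,0]},{"offset":[0,0,0],"rotation":[0,0,0]}]' --grip 1 --grip_force 40

```text
time: 44.43
tool_pos: [0.5527, 0.2507, 0.3195]
tool_rot: [3.138, -0.002, 1.562]
contact_force: [-0.3, 0.3, -1.5]
opening: 0.032
```

Emit:
apply_moves --motion '[{"offset":[0,0,-5],"rotation":[0,0,0]},{"offset":[0,0,-8],"rotation":[0,0,0]},{"offset":[0,0,-8],"rotation":[0,0,0]},{"offset":[0,0,-8],"rotation":[0,0,0]}]'

```text
time: 44.77
tool_pos: [0.5529, 0.2507, 0.3462]
tool_rot: [-3.14, -0.0, 1.562]
contact_force: [0.4, 0.9, -4.0]
opening: 0.0319
```

```bash
python3 - <<'E'
from h import *
P,R,o=pose(); print(P,o["tool_rot"],o["contact_force"],o["torque"],o["opening"])
E
```

```text
[0.5529 0.2507 0.3462] [-3.14   -0.0004  1.5618] [ 0.3808  0.9199 -3.9842] [ 0.0971 -0.2665  0.0706] 0.03186972963234626
```

Emit:
apply_moves --motion '[{"offset":[0,0,-15],"rotation":[0,0,0]},{"offset":[0,0,-25],"rotation":[0,0,0]},{"offset":[0,0,-20],"rotation":[0,0,0]},{"offset":[0,0,-5],"rotation":[0,0,0]}]'

```text
time: 45.1
tool_pos: [0.5514, 0.2501, 0.4172]
tool_rot: [-3.137, 0.001, 1.562]
contact_force: [0.3, 0.5, -2.2]
opening: 0.0316
```

```bash
python3 - <<'E'
from h import *
P,R,o=pose(); print(P,o["tool_rot"],o["contact_force"])
p,c=cam("side"); 
for q in ["crank_mat"]:
  for d in tip_of(q,p): print(q,d["location"],d["score"])
plan([.498,.4175,.40],down(3.26-2*np.pi),v=.03)
E
```

```text
[0.5514 0.2501 0.4172] [-3.1372  0.0008  1.5616] [ 0.2623  0.4991 -2.1746]
crank_mat [0.5229, 0.4207, 0.0009] 0.85
dist 176.33061665713552 rot 1.698360944327031 rows 16 rotvec/row [-0.0003 -0.0003 -0.1061]
0 [10.4, -3.4, 0.9]
1 [10.7, -2.3, 0.9]
2 [10.9, -1.2, 0.9]
3 [11.0, 0.0, 0.9]
4 [10.9, 1.2, 0.9]
5 [10.7, 2.3, 0.9]
6 [10.4, 3.4, 0.9]
7 [10.0, 4.5, 0.9]
8 [9.5, 5.6, 0.9]
9 [8.8, 6.5, 0.9]
10 [8.1, 7.4, 0.9]
11 [7.3, 8.2, 0.9]
12 [6.3, 9.0, 0.9]
13 [5.4, 9.6, 0.9]
14 [4.3, 10.1, 0.9]
15 [3.2, 10.5, 0.9]
```

Emit:
apply_moves --motion '[{"offset":[10.4,-3.4,0],"rotation":[0,0,-0.106]},{"offset":[10.7,-2.3,0],"rotation":[0,0,-0.106]},{"offset":[11,-1.2,0],"rotation":[0,0,-0.106]},{"offset":[11,0,0],"rotation":[0,0,-0.106]},{"offset":[11,1.2,0],"rotation":[0,0,-0.106]},{"offset":[10.7,2.3,0],"rotation":[0,0,-0.106]},{"offset":[10.4,3.4,0],"rotation":[0,0,-0.106]},{"offset":[10,4.5,0],"rotation":[0,0,-0.106]},{"offset":[9.5,5.6,0],"rotation":[0,0,-0.106]},{"offset":[8.8,6.5,0],"rotation":[0,0,-0.106]},{"offset":[8,7.4,0],"rotation":[0,0,-0.106]},{"offset":[7.3,8.2,0],"rotation":[0,0,-0.106]}]'

```text
time: 46.2
tool_pos: [0.5034, 0.3756, 0.3961]
tool_rot: [-3.116, -0.031, 2.887]
contact_force: [1.0, -0.2, -2.6]
opening: 0.032
```

```bash
python3 - <<'E'
from h import *
P,R,o=pose(); print(P,o["tool_rot"],o["contact_force"])
plan([.498,.4175,.30],down(3.26-2*np.pi),v=.03)
E
```

```text
[0.5034 0.3756 0.3961] [-3.1161 -0.0311  2.8874] [ 1.0382 -0.2364 -2.6499]
dist 104.97322910952126 rot 0.374359265950553 rows 4 rotvec/row [-0.0049 -0.0089 -0.093 ]
0 [3.2, 10.4, 23.9]
1 [2.4, 10.6, 23.9]
2 [1.7, 10.6, 23.9]
3 [0.9, 10.6, 24.0]
```

Emit:
apply_moves --motion '[{"offset":[3,10.4,10],"rotation":[-0.005,-0.009,-0.093]},{"offset":[2.4,10.6,20],"rotation":[-0.005,-0.009,-0.093]},{"offset":[1.7,10.6,24],"rotation":[-0.005,-0.009,-0.093]},{"offset":[1,10,24],"rotation":[-0.005,-0.009,-0.09]},{"offset":[0,0,15],"rotation":[0,0,0]},{"offset":[0,0,0],"rotation":[0,0,0]}]'

```text
time: 46.7
tool_pos: [0.4934, 0.4195, 0.29]
tool_rot: [-3.137, -0.011, -2.998]
contact_force: [-0.2, -1.1, -4.0]
opening: 0.0317
```

```bash
python3 - <<'E'
from h import *
P,R,o=pose(); print(P,o["tool_rot"],o["contact_force"])
p,c=cam("top","t12"); cv2.imwrite("pics/t12c.png",cv2.resize(p["img"][150:310,60:320],(800,492),interpolation=cv2.INTER_CUBIC)[:,:,::-1])
plan([.498,.4175,.13],down(3.26-2*np.pi),v=.03)
E
```

```text
[0.4934 0.4195 0.29  ] [-3.1374 -0.0108 -2.9981] [-0.1769 -1.0503 -4.0284]
dist 161.35800170503828 rot 0.027111258019216475 rows 6 rotvec/row [-0.0006 -0.0017  0.0042]
0 [-0.9, -0.4, 26.9]
1 [-0.9, -0.4, 26.9]
2 [-0.9, -0.4, 26.9]
3 [-0.8, -0.4, 26.9]
4 [-0.8, -0.4, 26.9]
5 [-0.7, -0.4, 26.9]
```

View pics/t12c.png

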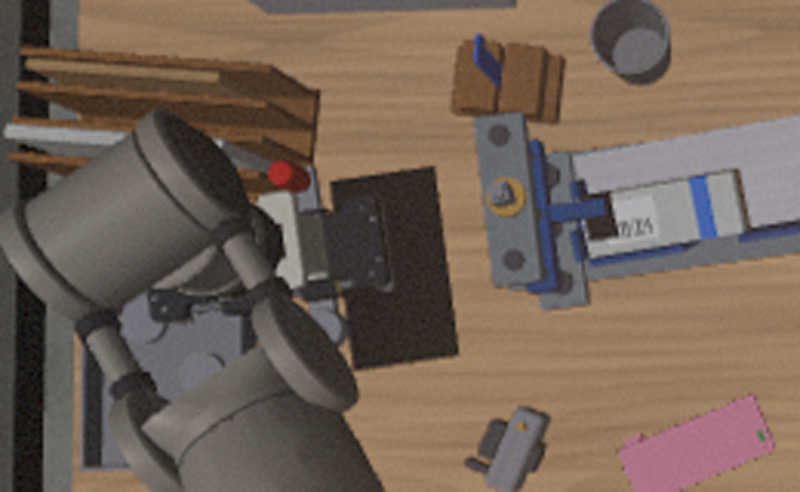

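```bash
python3 - <<'E'
from h import *
p,c=cam("side"); u,v=proj(c,[[.552,.2,.15]])[0].astype(int)
print(onz(c,np.array([(318,272),(442,285)])/3.75+[u-80,v-80],0))
s=cv2.imread("pics/side0.png")[110:210,270:420]; cv2.imwrite("pics/rk.png",cv2.resize(s,None,fx=5,fy=5,interpolation=cv2.INTER_CUBIC))
g=p["img"][100:230,260:440]; cv2.imwrite("pics/rk2.png",cv2.resize(g,None,fx=4.4,fy=4.4,interpolation=cv2.INTER_CUBIC)[:,:,::-1])
E
```

```text
[[0.604  0.5244 0.    ]
 [0.7061 0.4984 0.    ]]
```

View pics/rk2.png

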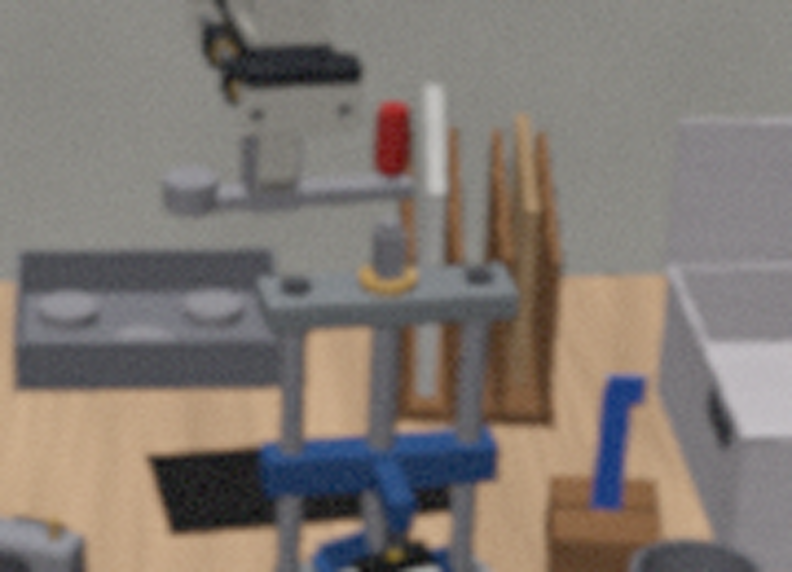

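Emit:
apply_moves --motion '[{"offset":[-0.9,-0.4,20],"rotation":[-0.001,-0.002,0.004]},{"offset":[-0.9,-0.4,27],"rotation":[-0.001,-0.002,0.004]},{"offset":[-0.9,-0.4,30],"rotation":[-0.001,-0.002,0.004]},{"offset":[-0.9,-0.4,30],"rotation":[-0.001,-0.002,0.004]},{"offset":[-0.9,-0.4,28],"rotation":[0,-0.001,0.004]},{"offset":[-0.9,-0.4,22],"rotation":[0,-0.001,0]},{"offset":[0,0,10],"rotation":[0,0,0]},{"offset":[0,0,0],"rotation":[0,0,0]}]'

```text
time: 47.47
tool_pos: [0.509, 0.4199, 0.1353]
tool_rot: [3.129, 0.027, -3.029]
contact_force: [-0.6, -0.5, -3.9]
opening: 0.0317
```

```bash
python3 - <<'E'
from h import *
P,R,o=pose(); print(P,o["tool_rot"],o["contact_force"])
plan([.498,.4175,.0835],down(3.26-2*np.pi),v=.012)
E
```

```text
[0.509  0.4199 0.1353] [ 3.1287  0.0269 -3.0287] [-0.5574 -0.5328 -3.8817]
dist 52.97611447117663 rot 0.03031633957472979 rows 5 rotvec/row [ 0.0026  0.0054 -0.0011]
0 [2.5, -0.4, 10.3]
1 [2.5, -0.3, 10.3]
2 [2.4, -0.3, 10.3]
3 [2.3, -0.3, 10.3]
4 [2.3, -0.3, 10.3]
```

Emit:
apply_moves --motion '[{"offset":[2.5,-0.4,9],"rotation":[0.003,0.006,-0.001]},{"offset":[2.5,-0.3,10],"rotation":[0.003,0.006,-0.001]},{"offset":[2.4,-0.3,10],"rotation":[0.003,0.006,-0.001]},{"offset":[2.3,-0.3,8],"rotation":[0.003,0.005,-0.001]},{"offset":[1,0,5],"rotation":[0,0.002,0]},{"offset":[0,0,0],"rotation":[0,0,0]}]'

```text
time: 47.97
tool_pos: [0.5014, 0.4194, 0.0963]
tool_rot: [3.137, 0.009, -3.025]
contact_force: [-0.7, 0.6, -3.5]
opening: 0.0317
```

```bash
python3 - <<'E'
from h import *
P,R,o=pose(); print(P,o["tool_rot"],o["contact_force"])
plan([.498,.4175,.0835],down(3.26-2*np.pi),v=.012)
E
```

```text
[0.5014 0.4194 0.0963] [ 3.1372  0.0091 -3.0252] [-0.7287  0.5622 -3.5343]
dist 13.327328630724969 rot 0.010324257659896306 rows 2 rotvec/row [ 0.0022  0.0046 -0.001 ]
0 [1.8, -0.8, 6.4]
1 [1.8, -0.8, 6.4]
```

Emit:
apply_moves --motion '[{"offset":[1,0,5],"rotation":[0.002,0.005,0]},{"offset":[0,0,4],"rotation":[0.002,0.003,0]},{"offset":[0,0,2],"rotation":[0,0,0]},{"offset":[0,0,0],"rotation":[0,0,0]}]'

```text
time: 48.3
tool_pos: [0.5006, 0.4198, 0.0849]
tool_rot: [3.141, 0.002, -3.025]
contact_force: [-0.3, -0.4, -2.1]
opening: 0.0319
```

```bash
python3 - <<'E'
from h import *
P,R,o=pose(); print(P,o["tool_rot"],o["contact_force"])
E
```

```text
[0.5006 0.4198 0.0849] [ 3.1409  0.0017 -3.0249] [-0.3287 -0.3916 -2.1339]
```

Emit:
apply_moves --motion '[{"offset":[0,0,1.5],"rotation":[0,0,0]},{"offset":[0,0,1.5],"rotation":[0,0,0]}]'

```text
time: 48.47
tool_pos: [0.5009, 0.4199, 0.0845]
tool_rot: [3.141, 0.002, -3.025]
contact_force: [-5.9, -3.8, 9.3]
opening: 0.0317
```

Emit:
apply_moves --motion '[{"offset":[0,0,0],"rotation":[0,0,0]},{"offset":[0,0,0],"rotation":[0,0,0]},{"offset":[0,0,0],"rotation":[0,0,0]},{"offset":[0,0,0],"rotation":[0,0,0]},{"offset":[0,0,0],"rotation":[0,0,0]},{"offset":[0,0,-15],"rotation":[0,0,0]},{"offset":[0,0,-30],"rotation":[0,0,0]},{"offset":[0,0,-38],"rotation":[0,0,0]},{"offset":[0,0,-38],"rotation":[0,0,0]},{"offset":[0,0,-38],"rotation":[0,0,0]},{"offset":[0,0,-38],"rotation":[0,0,0]},{"offset":[0,0,-30],"rotation":[0,0,0]}]' --grip 0.3

```text
time: 49.47
tool_pos: [0.499, 0.4184, 0.3139]
tool_rot: [-3.137, -0.008, -3.025]
contact_force: [-0.0, 0.5, -0.3]
opening: 0.0641
```

```bash
python3 - <<'E'
from h import *
P,R,o=pose(); print(P,o["tool_rot"],o["contact_force"],o["opening"])
p,c=cam("wrist","w12")
for q in ["knob","crank_hub","crank_mat"]:
  for d in tip_of(q,p): print(q,d["location"],d["score"])
E
```

```text
[0.499  0.4184 0.3139] [-3.1371 -0.0083 -3.0252] [-0.0368  0.4989 -0.2541] 0.06407845943486694
knob [0.5816, 0.4331, 0.043] 0.87
crank_hub [0.5022, 0.4217, 0.0241] 0.7
crank_mat [0.5192, 0.4215, -0.002] 0.57
```

View pics/w12.png

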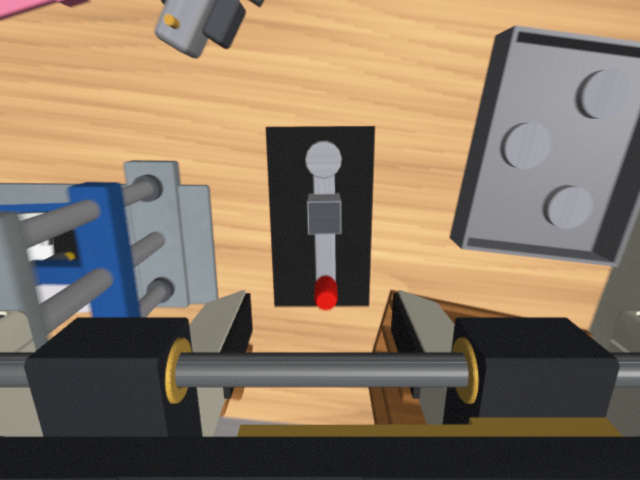

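Emit:
apply_moves --motion '[{"offset":[0,0,-25],"rotation":[0,0,0]},{"offset":[0,0,-35],"rotation":[0,0,0]},{"offset":[0,0,-30],"rotation":[0,0,0]},{"offset":[0,0,-5],"rotation":[0,0,0]}]'

```text
time: 50.0
tool_pos: [0.4986, 0.418, 0.3979]
tool_rot: [-3.127, -0.029, -3.026]
contact_force: [-0.1, 1.1, 0.9]
opening: 0.0642
```

```bash
python3 - <<'E'
from h import *
plan([.62,-.17,.40],down(1.63),v=.038)
E
```

```text
dist 600.4152211605273 rot 1.6281404357699076 rows 16 rotvec/row [-0.0022 -0.0006  0.1017]
0 [-3.3, -37.4, 0.3]
1 [-7.1, -36.9, 0.2]
2 [-10.8, -35.9, 0.2]
3 [-14.4, -34.7, 0.1]
4 [-17.8, -33.0, 0.0]
5 [-21.1, -31.1, -0.0]
6 [-24.1, -28.8, -0.1]
7 [-26.9, -26.2, -0.1]
8 [-29.4, -23.3, -0.1]
9 [-31.6, -20.2, -0.2]
10 [-33.5, -16.9, -0.2]
11 [-35.1, -13.4, -0.2]
12 [-36.2, -9.7, -0.2]
13 [-37.0, -6.0, -0.2]
14 [-37.5, -2.2, -0.2]
15 [-37.5, 1.6, -0.2]
```

Emit:
apply_moves --motion '[{"offset":[-3.3,-37.4,-1],"rotation":[-0.002,-0.001,0.1]},{"offset":[-7,-37,-1],"rotation":[-0.002,-0.001,0.1]},{"offset":[-10.8,-36,-1],"rotation":[-0.002,-0.001,0.1]},{"offset":[-14.4,-34.7,-1],"rotation":[-0.002,-0.001,0.1]},{"offset":[-17.8,-33,-1],"rotation":[-0.002,-0.001,0.1]},{"offset":[-21,-31,-1],"rotation":[-0.002,-0.001,0.1]},{"offset":[-24,-29,-1],"rotation":[-0.002,-0.001,0.1]},{"offset":[-27,-26,-1],"rotation":[-0.002,-0.001,0.1]},{"offset":[-29.4,-23.3,0],"rotation":[-0.002,-0.001,0.1]},{"offset":[-31.6,-20,0],"rotation":[-0.002,-0.001,0.1]},{"offset":[-33.5,-17,0],"rotation":[-0.002,-0.001,0.1]},{"offset":[-35,-13.4,0],"rotation":[-0.002,-0.001,0.1]}]'

```text
time: 51.0
tool_pos: [0.5845, -0.0346, 0.3804]
tool_rot: [-3.097, -0.014, 2.017]
contact_force: [1.0, -0.8, 0.1]
opening: 0.0641
```

```bash
python3 - <<'E'
from h import *
P,R,o=pose(); print(P,o["tool_rot"],o["qpos"])
plan([.63,-.16,.28],down(1.63),v=.03)
E
```

```text
[ 0.5845 -0.0346  0.3804] [-3.0971 -0.0142  2.0166] [-0.1836  0.4343  1.144  -0.0147  1.6076 -0.6299]
dist 166.96502863955664 rot 0.38967715733630437 rows 6 rotvec/row [-0.0078 -0.0009  0.0645]
0 [-22.4, -1.4, 16.5]
1 [-22.4, -0.1, 16.5]
2 [-22.3, 1.2, 16.5]
3 [-22.2, 2.5, 16.6]
4 [-22.0, 3.8, 16.6]
5 [-21.7, 5.1, 16.7]
```

Emit:
apply_moves --motion '[{"offset":[-15,-1.4,14],"rotation":[-0.008,-0.001,0.065]},{"offset":[-22,0,16],"rotation":[-0.008,-0.001,0.065]},{"offset":[-22,1,16],"rotation":[-0.008,-0.001,0.065]},{"offset":[-22,2.5,16],"rotation":[-0.008,-0.001,0.065]},{"offset":[-20,4,16],"rotation":[-0.008,-0.001,0.065]},{"offset":[-12,4,12],"rotation":[-0.005,-0.001,0.04]},{"offset":[0,0,0],"rotation":[0,0,0]},{"offset":[0,0,0],"rotation":[0,0,0]}]'

```text
time: 51.67
tool_pos: [0.6188, -0.1559, 0.2654]
tool_rot: [-3.114, -0.008, 1.616]
contact_force: [0.5, 1.0, 1.4]
opening: 0.0643
```

```bash
python3 - <<'E'
from h import *
P,R,o=pose(); print(P,o["tool_rot"])
p,c=cam("wrist","w13")
for q in ["scanner_mid","scanner_window","cradle_floor","label"]:
  for d in tip_of(q,p): print(q,d["location"],d["score"])
p,c=cam("top","t13")
E
```

```text
[ 0.6188 -0.1559  0.2654] [-3.1143 -0.0082  1.6164]
scanner_mid [0.6373, -0.1446, 0.026] 0.72
scanner_window [0.6329, -0.0735, 0.0243] 0.76
label [0.7812, -0.1805, 0.1062] 0.92
```

View pics/w13.png

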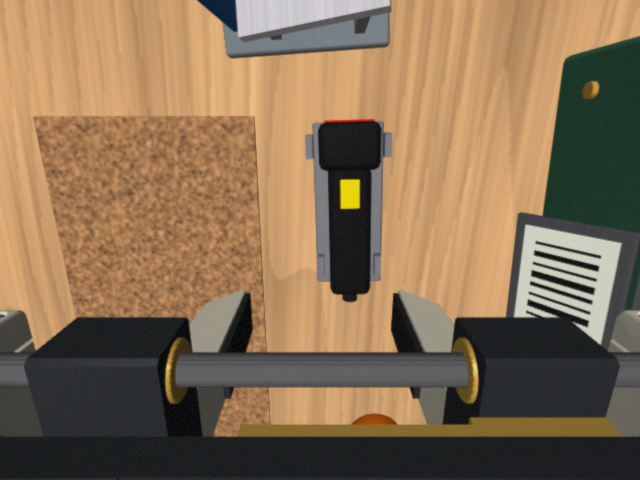

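```bash
python3 - <<'E'
from h import *
P,R,o=pose()
p,c=cam("wrist")
f=onz(c,[(350.5,124)],.046)[0]; t=onz(c,[(349.5,292)],.044)[0]
print(f,t,np.linalg.norm(f-t),(f+t)/2,np.arctan2(*(f-t)[[1,0]]))
e=onz(c,[(331,225),(369.5,225)],.044); print(e,np.linalg.norm(e[0]-e[1]))
cf=onz(c,[(316.5,281),(379.5,281),(384,124),(313,124)],.010);print(cf,[np.linalg.norm(cf[i]-cf[i-1]) for i in range(4)],cf.mean(0))
E
```

```text
[ 0.6332 -0.0727  0.046 ] [ 0.6427 -0.2174  0.044 ] 0.1450714610414892 [ 0.638  -0.1451  0.045 ] 1.6361763616505973
[[ 0.6225 -0.1558  0.044 ]
 [ 0.6553 -0.154   0.044 ]] 0.03284165820856691
[[ 0.6119 -0.2231  0.01  ]
 [ 0.6742 -0.2195  0.01  ]
 [ 0.6642 -0.0715  0.01  ]
 [ 0.6023 -0.0745  0.01  ]] [np.float64(0.14891884941320346), np.float64(0.0623495729478184), np.float64(0.1483467519231163), np.float64(0.06194735173355663)] [ 0.6381 -0.1471  0.01  ]
```

```bash
python3 - <<'E'
from h import *
plan([.638,-.147,.13],down(1.637),v=.022)
E
```

```text
dist 140.4686233945255 rot 0.029016259721350135 rows 7 rotvec/row [-0.003  -0.0008 -0.0027]
0 [0.9, 3.1, 19.8]
1 [0.9, 3.0, 19.8]
2 [0.9, 3.0, 19.8]
3 [0.9, 2.9, 19.8]
4 [0.9, 2.8, 19.8]
5 [1.0, 2.8, 19.8]
6 [1.0, 2.7, 19.9]
```

Emit:
apply_moves --motion '[{"offset":[0.9,3,18],"rotation":[-0.003,-0.001,-0.003]},{"offset":[0.9,3,20],"rotation":[-0.003,-0.001,-0.003]},{"offset":[0.9,3,20],"rotation":[-0.003,-0.001,-0.003]},{"offset":[0.9,3,20],"rotation":[-0.003,-0.001,-0.003]},{"offset":[0.9,3,20],"rotation":[-0.003,-0.001,-0.003]},{"offset":[1,2.5,20],"rotation":[-0.003,-0.001,-0.003]},{"offset":[1,1.5,12],"rotation":[-0.003,0,0]},{"offset":[0,0,0],"rotation":[0,0,0]}]'

```text
time: 52.68
tool_pos: [0.6415, -0.1438, 0.1434]
tool_rot: [3.125, 0.008, 1.645]
contact_force: [-0.6, 0.1, -0.6]
opening: 0.0642
```

```bash
python3 - <<'E'
from h import *
P,R,o=pose(); print(P,o["tool_rot"])
plan([.638,-.147,.083],down(1.637),v=.012)
E
```

```text
[ 0.6415 -0.1438  0.1434] [3.1246 0.0078 1.6445]
dist 60.58664453113021 rot 0.02014263390393034 rows 6 rotvec/row [0.0028 0.0013 0.0013]
0 [-0.4, -0.8, 10.1]
1 [-0.4, -0.8, 10.1]
2 [-0.4, -0.7, 10.1]
3 [-0.4, -0.7, 10.1]
4 [-0.5, -0.7, 10.1]
5 [-0.5, -0.6, 10.1]
```

Emit:
apply_moves --motion '[{"offset":[-0.4,-0.8,9],"rotation":[0.003,0.001,0.001]},{"offset":[-0.4,-0.8,11],"rotation":[0.003,0.001,0.001]},{"offset":[-0.4,-0.7,11],"rotation":[0.003,0.001,0.001]},{"offset":[-0.4,-0.7,11],"rotation":[0.003,0.001,0.001]},{"offset":[-0.4,-0.7,9],"rotation":[0.003,0.001,0.001]},{"offset":[-0.4,-0.5,5],"rotation":[0.002,0.001,0.001]},{"offset":[0,0,0],"rotation":[0,0,0]}]'

```text
time: 53.27
tool_pos: [0.6392, -0.147, 0.0859]
tool_rot: [3.138, 0.003, 1.639]
contact_force: [-0.1, -0.4, -0.1]
opening: 0.0642
```

```bash
python3 - <<'E'
from h import *
P,R,o=pose(); print(P,o["tool_rot"])
plan([.638,-.147,.083],down(1.637),v=.012)
E
```

```text
[ 0.6392 -0.147   0.0859] [3.1383 0.0035 1.6394]
dist 3.174212192439562 rot 0.00532227604170705 rows 1 rotvec/row [0.0033 0.0034 0.0024]
0 [0.1, -1.2, 2.9]
```

Emit:
apply_moves --motion '[{"offset":[0,-1,4],"rotation":[0.003,0.003,0.002]},{"offset":[0,0,0.5],"rotation":[0,0,0]}]'

```text
time: 53.43
tool_pos: [0.6382, -0.1473, 0.0809]
tool_rot: [-3.141, 0.0, 1.637]
contact_force: [-1.4, -0.2, -0.6]
opening: 0.0642
```

Emit:
apply_moves --motion '[{"offset":[0,0,0],"rotation":[0,0,0]},{"offset":[0,0,0],"rotation":[0,0,0]},{"offset":[0,0,0],"rotation":[0,0,0]},{"offset":[0,0,0],"rotation":[0,0,0]},{"offset":[0,0,0],"rotation":[0,0,0]},{"offset":[0,0,0],"rotation":[0,0,0]}]' --grip 1 --grip_force 30

```text
time: 53.93
tool_pos: [0.6388, -0.1475, 0.0823]
tool_rot: [3.14, 0.001, 1.637]
contact_force: [-0.1, 0.7, -1.9]
opening: 0.036
```

```bash
python3 - <<'E'
from h import *
P,R,o=pose(); print(P,o["tool_rot"],o["contact_force"],o["opening"])
p,c=cam("top","t14"); cv2.imwrite("pics/t14c.png",cv2.resize(p["img"][60:160,310:450],(800,571),interpolation=cv2.INTER_CUBIC)[:,:,::-1])
for q in ["label"]:
  for d in tip_of(q,p): print(q,d["location"],d["score"])
p,c=cam("side","s14")
for q in ["label"]:
  for d in tip_of(q,p): print(q,d["location"],d["score"])
E
```

```text
[ 0.6388 -0.1475  0.0823] [3.1397 0.001  1.6369] [-0.1409  0.6616 -1.8956] 0.036032952437301605
label [0.786, -0.18, 0.1046] 0.61
label [0.6387, -0.1486, 0.0244] 0.62
label [0.7849, -0.1837, 0.1037] 0.61
label [0.6344, -0.07, 0.0297] 0.37
```

View pics/t14c.png

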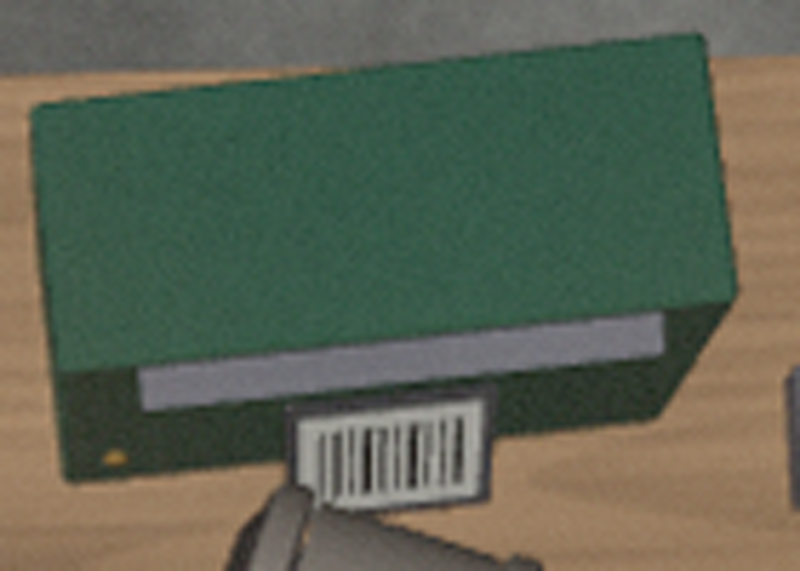

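Emit:
apply_moves --motion '[{"offset":[0,0,-12],"rotation":[0,0,0]},{"offset":[0,0,-25],"rotation":[0,0,0]},{"offset":[0,0,-34],"rotation":[0,0,0]},{"offset":[0,0,-34],"rotation":[0,0,0]},{"offset":[0,0,-30],"rotation":[0,0,0]},{"offset":[0,0,-15],"rotation":[0,0,0]},{"offset":[0,0,0],"rotation":[0,0,0]}]'

```text
time: 54.72
tool_pos: [0.6372, -0.1469, 0.2406]
tool_rot: [-3.139, -0.001, 1.637]
contact_force: [0.4, -0.4, -1.7]
opening: 0.0363
```

```bash
cat > aim.py <<'E'
from h import *
RA=(Ro.from_euler("z",.08)*Ro.from_euler("y",np.radians(20))*Ro.from_euler("x",np.pi)).as_matrix()
L=np.array([.7845,-.182,.1045])
OFF=np.array([.001,0,.0553])  # scanner_mid in tool
# window in tool: mid + 76 x, 2mm up => -2 in tool z
WIN=OFF+[.076,0,-.002]
PA=L-RA@(WIN+[.10,0,0])
def lab():
    P,R,o=pose(); v=R.T@(L-P)-WIN
    print("label in window (x,y,z tool)",v*1000,"angle",np.degrees(np.arccos(R[:,0]@np.array([.997*np.cos(.61),.08*np.cos(.61),-np.sin(.61)]))))
E
python3 - <<'E'
from aim import *
P,R,o=pose();print(P,o["tool_rot"],o["opening"]); print("target",PA)
plan(PA+[0,0,.02],RA,v=.03,w=.105)
E
```

```text
[ 0.6372 -0.1469  0.2406] [-3.1387 -0.0011  1.6369] 0.03627282975474647
target [ 0.6369 -0.1938  0.2151]
dist 47.24257120087501 rot 1.587197081543207 rows 16 rotvec/row [ 0.0168 -0.0171  0.0963]
0 [-2.9, -0.2, 0.3]
1 [-2.9, 0.1, 0.4]
2 [-2.9, 0.4, 0.4]
3 [-2.8, 0.6, 0.5]
4 [-2.8, 0.9, 0.5]
5 [-2.6, 1.2, 0.5]
6 [-2.5, 1.4, 0.6]
7 [-2.3, 1.7, 0.6]
8 [-2.2, 1.9, 0.6]
9 [-2.0, 2.1, 0.6]
10 [-1.7, 2.3, 0.6]
11 [-1.5, 2.5, 0.6]
12 [-1.2, 2.6, 0.6]
13 [-1.0, 2.7, 0.5]
14 [-0.7, 2.8, 0.5]
15 [-0.4, 2.9, 0.5]
```

Emit:
apply_moves --motion '[{"offset":[-3,0,0],"rotation":[0.017,-0.017,0.096]},{"offset":[-3,0,0],"rotation":[0.017,-0.017,0.096]},{"offset":[-3,0.4,0],"rotation":[0.017,-0.017,0.096]},{"offset":[-3,0.6,0],"rotation":[0.017,-0.017,0.096]},{"offset":[-2.8,1,0],"rotation":[0.017,-0.017,0.096]},{"offset":[-2.6,1,0],"rotation":[0.017,-0.017,0.096]},{"offset":[-2.5,1.4,0],"rotation":[0.017,-0.017,0.096]},{"offset":[-2.3,1.7,0],"rotation":[0.017,-0.017,0.096]},{"offset":[-2,2,0],"rotation":[0.017,-0.017,0.096]},{"offset":[-2,2,0],"rotation":[0.017,-0.017,0.096]},{"offset":[-1.7,2.3,0],"rotation":[0.017,-0.017,0.096]},{"offset":[-1.5,2.5,0],"rotation":[0.017,-0.017,0.096]}]'

```text
time: 55.72
tool_pos: [0.6335, -0.1809, 0.237]
tool_rot: [-3.082, 0.287, 0.434]
contact_force: [0.7, 0.1, -1.4]
opening: 0.0358
```

```bash
python3 - <<'E'
from aim import *
P,R,o=pose();print(P,o["tool_rot"],o["qpos"])
plan(PA+[0,0,.0],RA,v=.015,w=.09); lab()
E
```

```text
[ 0.6335 -0.1809  0.237 ] [-3.0822  0.2872  0.434 ] [-0.3351  0.7703  0.9634 -0.1552  1.6569  0.8163]
dist 25.61125036689526 rot 0.3455980354428152 rows 4 rotvec/row [ 0.013  -0.0128  0.0845]
0 [1.0, 3.6, 5.2]
1 [1.3, 3.6, 5.1]
2 [1.7, 3.5, 5.1]
3 [2.1, 3.4, 5.0]
label in window (x,y,z tool) [91.4474 69.6441 31.0691] angle 25.870061348900034
```

Emit:
apply_moves --motion '[{"offset":[1,3.6,4],"rotation":[0.013,-0.013,0.085]},{"offset":[1.3,3.6,5],"rotation":[0.013,-0.013,0.085]},{"offset":[1.7,3.5,5],"rotation":[0.013,-0.013,0.085]},{"offset":[2,3.4,5],"rotation":[0.013,-0.013,0.075]},{"offset":[0,0,0],"rotation":[0,0,0]},{"offset":[0,0,0],"rotation":[0,0,0]}]'

```text
time: 56.22
tool_pos: [0.636, -0.1941, 0.209]
tool_rot: [-3.139, 0.361, 0.069]
contact_force: [0.3, 0.1, -0.7]
opening: 0.0357
```

```bash
python3 - <<'E'
from aim import *
P,R,o=pose();print(P,o["tool_rot"],o["qvel"])
plan(PA+[0,0,.0],RA,v=.015,w=.09); lab()
p,c=cam("side","s15"); cv2.imwrite("pics/s15c.png",cv2.resize(p["img"][210:390,360:600],(800,600),interpolation=cv2.INTER_CUBIC)[:,:,::-1])
for q in ["label","scanner_window","scanner_mid"]:
  for d in tip_of(q,p): print(q,d["location"],d["score"])
p,c=cam("wrist","w15")
for q in ["label","scanner_window","scanner_mid"]:
  for d in tip_of(q,p): print(q,d["location"],d["score"])
p,c=cam("top")
for q in ["label","scanner_window","scanner_mid"]:
  for d in tip_of(q,p): print(q,d["location"],d["score"])
E
```

```text
[ 0.636  -0.1941  0.209 ] [-3.1387  0.3606  0.0695] [-0.0079  0.0245  0.0136 -0.0008 -0.0058  0.0201]
dist 6.228488479751998 rot 0.01653188699993761 rows 1 rotvec/row [-0.0066  0.0115 -0.0099]
0 [-1.4, -0.2, -6.1]
label in window (x,y,z tool) [99.221  -1.6547 -8.1066] angle 14.26351649114119
label [0.784, -0.183, 0.1041] 0.67
scanner_window [0.6929, -0.1919, 0.1311] 0.57
scanner_window [0.5269, 0.1994, 0.0228] 0.2
scanner_mid [0.6188, -0.1958, 0.1551] 0.92
scanner_window [0.6946, -0.1888, 0.1297] 0.95
scanner_mid [0.6209, -0.1951, 0.1592] 0.88
label [0.7851, -0.1826, 0.1045] 0.64
scanner_window [0.5774, 0.4318, 0.0415] 0.69
```

View pics/s15c.png

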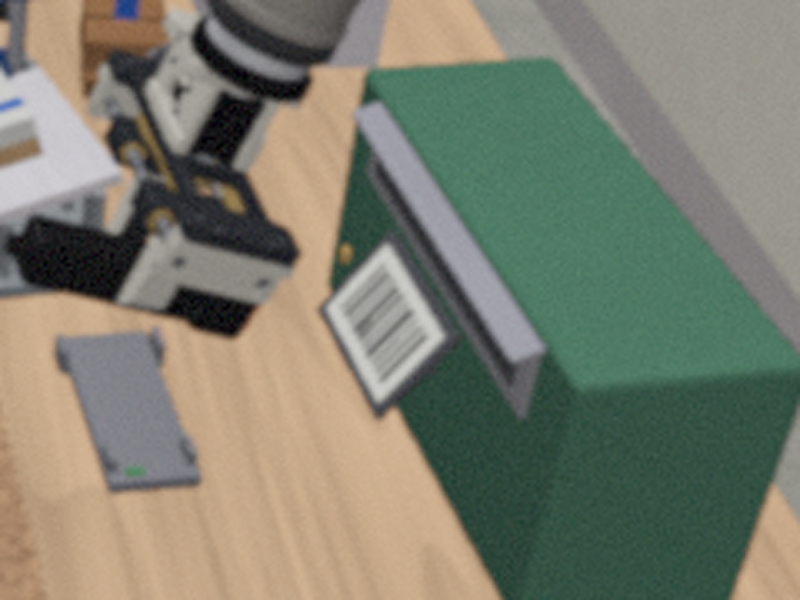

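View pics/w15.png

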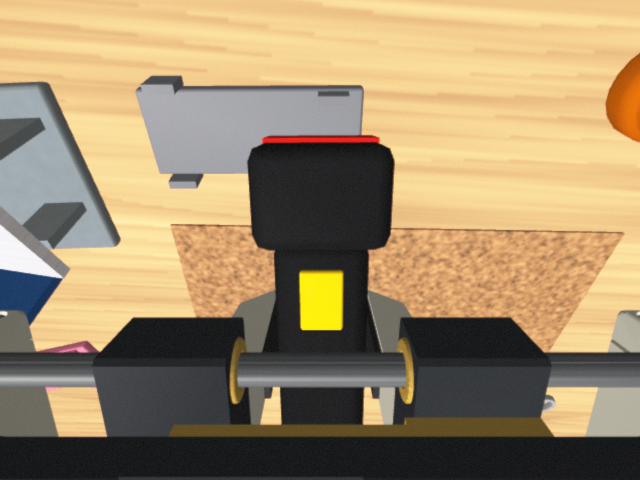

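Emit:
apply_moves --motion '[{"offset":[-0.5,0,-4],"rotation":[-0.004,0.008,-0.006]},{"offset":[-0.5,0,-2.5],"rotation":[-0.003,0.004,-0.004]},{"offset":[0,0,0],"rotation":[0,0,0]},{"offset":[0,0,0],"rotation":[0,0,0]}]'

```text
time: 57.15
tool_pos: [0.6378, -0.194, 0.2176]
tool_rot: [3.139, 0.345, 0.08]
contact_force: [0.1, 0.7, -1.5]
opening: 0.0362
```

```bash
python3 - <<'E'
from aim import *
P,R,o=pose();print(P,o["tool_rot"],o["qvel"]); lab()
E
```

```text
[ 0.6378 -0.194   0.2176] [3.1392 0.3455 0.0796] [ 0.0019 -0.0083 -0.0046 -0.0003  0.0006 -0.003 ]
label in window (x,y,z tool) [99.8224 -0.4118  3.2597] angle 15.120920552174024
```

Aim is good; hold still for 2+ s.

Emit:
apply_moves --motion '[{"offset":[0,0,0],"rotation":[0,0,0]},{"offset":[0,0,0],"rotation":[0,0,0]},{"offset":[0,0,0],"rotation":[0,0,0]},{"offset":[0,0,0],"rotation":[0,0,0]},{"offset":[0,0,0],"rotation":[0,0,0]},{"offset":[0,0,0],"rotation":[0,0,0]},{"offset":[0,0,0],"rotation":[0,0,0]},{"offset":[0,0,0],"rotation":[0,0,0]},{"offset":[0,0,0],"rotation":[0,0,0]},{"offset":[0,0,0],"rotation":[0,0,0]},{"offset":[0,0,0],"rotation":[0,0,0]},{"offset":[0,0,0],"rotation":[0,0,0]}]'

```text
time: 58.15
tool_pos: [0.6376, -0.194, 0.2173]
tool_rot: [3.14, 0.346, 0.08]
contact_force: [-0.5, -0.2, -1.7]
opening: 0.0359
```

```bash
python3 - <<'E'
from aim import *
P,R,o=pose();print(P,o["tool_rot"],o["qvel"]); lab()
E
```

```text
[ 0.6376 -0.194   0.2173] [3.1395 0.3461 0.0796] [ 0.001  -0.0004  0.0005  0.0008 -0.0003  0.0014]
label in window (x,y,z tool) [99.879  -0.3997  2.8398] angle 15.086318716078909
```

Emit:
apply_moves --motion '[{"offset":[0,0,0],"rotation":[0,0,0]},{"offset":[0,0,0],"rotation":[0,0,0]},{"offset":[0,0,0],"rotation":[0,0,0]},{"offset":[0,0,0],"rotation":[0,0,0]},{"offset":[0,0,0],"rotation":[0,0,0]},{"offset":[0,0,0],"rotation":[0,0,0]},{"offset":[0,0,0],"rotation":[0,0,0]},{"offset":[0,0,0],"rotation":[0,0,0]},{"offset":[0,0,0],"rotation":[0,0,0]},{"offset":[0,0,0],"rotation":[0,0,0]},{"offset":[0,0,0],"rotation":[0,0,0]},{"offset":[0,0,0],"rotation":[0,0,0]}]'

```text
time: 59.15
tool_pos: [0.6377, -0.194, 0.2174]
tool_rot: [3.139, 0.346, 0.08]
contact_force: [0.1, -0.1, -1.6]
opening: 0.0361
```

```bash
python3 - <<'E'
from aim import *
P,R,o=pose();print(P,o["tool_rot"]); lab()
for n in ["side","wrist","top"]:
  p,c=cam(n)
  for q in ["label","scanner_window","scanner_mid"]:
    for d in tip_of(q,p): print(n,q,d["location"],d["score"])
# return plan: above cradle
plan([.6385,-.1475,.20],down(1.637),v=.03,w=.105)
E
```

```text
[ 0.6377 -0.194   0.2174] [3.1394 0.3459 0.0795]
label in window (x,y,z tool) [99.8732 -0.4442  2.9647] angle 15.097789811713193
side label [0.7811, -0.1818, 0.103] 0.61
side scanner_window [0.6956, -0.1916, 0.1414] 0.86
side scanner_mid [0.6211, -0.1953, 0.1625] 0.74
wrist scanner_window [0.6952, -0.1898, 0.1377] 0.83
top label [0.7837, -0.18, 0.1049] 0.5
dist 49.647336665198786 rot 1.5870549133869005 rows 16 rotvec/row [-0.0167  0.0172 -0.0963]
0 [0.6, -2.9, 0.9]
1 [0.9, -2.8, 0.9]
2 [1.1, -2.8, 0.9]
3 [1.4, -2.6, 0.8]
4 [1.6, -2.5, 0.8]
5 [1.8, -2.4, 0.8]
6 [2.1, -2.2, 0.8]
7 [2.2, -2.0, 0.8]
8 [2.4, -1.8, 0.8]
9 [2.6, -1.6, 0.8]
10 [2.7, -1.3, 0.8]
11 [2.8, -1.1, 0.9]
12 [2.9, -0.8, 0.9]
13 [2.9, -0.5, 0.9]
14 [2.9, -0.3, 1.0]
15 [2.9, -0.0, 1.0]
```

Emit:
apply_moves --motion '[{"offset":[0.6,-3,0],"rotation":[-0.017,0.017,-0.096]},{"offset":[1,-2.8,0],"rotation":[-0.017,0.017,-0.096]},{"offset":[1,-2.8,0],"rotation":[-0.017,0.017,-0.096]},{"offset":[1.4,-2.6,0],"rotation":[-0.017,0.017,-0.096]},{"offset":[1.6,-2.5,0],"rotation":[-0.017,0.017,-0.096]},{"offset":[1.8,-2.4,0],"rotation":[-0.017,0.017,-0.096]},{"offset":[2,-2.2,0],"rotation":[-0.017,0.017,-0.096]},{"offset":[2.2,-2,0],"rotation":[-0.017,0.017,-0.096]},{"offset":[2.4,-1.8,0],"rotation":[-0.017,0.017,-0.096]},{"offset":[2.6,-1.6,0],"rotation":[-0.017,0.017,-0.096]},{"offset":[2.7,-1.3,0],"rotation":[-0.017,0.017,-0.096]},{"offset":[2.8,-1,0],"rotation":[-0.017,0.017,-0.096]}]'

```text
time: 60.75
tool_pos: [0.6394, -0.1568, 0.2136]
tool_rot: [-3.095, 0.074, 1.305]
contact_force: [0.1, -0.4, -1.4]
opening: 0.0356
```

```bash
python3 - <<'E'
from aim import *
P,R,o=pose();print(P,o["tool_rot"])
plan([.6385,-.1475,.18],down(1.637),v=.03,w=.085)
E
```

```text
[ 0.6394 -0.1568  0.2136] [-3.095   0.0737  1.3046]
dist 34.85250892961049 rot 0.34519663369623443 rows 5 rotvec/row [-0.0117  0.013  -0.0668]
0 [2.2, -0.4, 6.6]
1 [2.2, -0.3, 6.6]
2 [2.1, -0.2, 6.6]
3 [2.0, -0.2, 6.7]
4 [2.0, -0.1, 6.7]
```

Emit:
apply_moves --motion '[{"offset":[2.2,-0.4,4],"rotation":[-0.012,0.013,-0.067]},{"offset":[2.2,-0.3,6],"rotation":[-0.012,0.013,-0.067]},{"offset":[2,0,6],"rotation":[-0.012,0.013,-0.067]},{"offset":[2,0,6],"rotation":[-0.012,0.013,-0.067]},{"offset":[1,0,5],"rotation":[-0.01,0.01,-0.06]},{"offset":[0,0,0],"rotation":[0,0,0]},{"offset":[0,0,0],"rotation":[0,0,0]}]'

```text
time: 61.33
tool_pos: [0.6382, -0.1474, 0.1869]
tool_rot: [3.139, 0.001, 1.652]
contact_force: [0.4, 0.5, -0.9]
opening: 0.0361
```

```bash
python3 - <<'E'
from aim import *
P,R,o=pose();print(P,o["tool_rot"])
plan([.6387,-.1475,.11],down(1.637),v=.015,w=.085)
E
```

```text
[ 0.6382 -0.1474  0.1869] [3.1386 0.0011 1.6517]
dist 76.948554783283 rot 0.015033936802814596 rows 6 rotvec/row [0.0005 0.0002 0.0024]
0 [-0.0, 0.0, 12.8]
1 [-0.0, 0.0, 12.8]
2 [-0.0, 0.0, 12.8]
3 [-0.0, 0.1, 12.8]
4 [-0.0, 0.1, 12.8]
5 [-0.0, 0.1, 12.8]
```

Emit:
apply_moves --motion '[{"offset":[0,0,12],"rotation":[0,0,0.0025]},{"offset":[0,0,14],"rotation":[0,0,0.0025]},{"offset":[0,0,14],"rotation":[0,0,0.0025]},{"offset":[0,0,14],"rotation":[0,0,0.0025]},{"offset":[0,0,13],"rotation":[0,0,0.0025]},{"offset":[0,0,9],"rotation":[0,0,0.0025]},{"offset":[0,0,0],"rotation":[0,0,0]}]'

```text
time: 61.92
tool_pos: [0.6396, -0.1479, 0.1067]
tool_rot: [3.137, 0.005, 1.625]
contact_force: [-0.6, -0.1, -1.4]
opening: 0.0356
```

```bash
python3 - <<'E'
from aim import *
P,R,o=pose();print(P,o["tool_rot"])
plan([.6388,-.1475,.0835],down(1.637),v=.01,w=.085)
p,c=cam("side"); cv2.imwrite("pics/s16c.png",cv2.resize(p["img"][260:380,340:480],(700,600),interpolation=cv2.INTER_CUBIC)[:,:,::-1])
E
```

```text
[ 0.6396 -0.1479  0.1067] [3.1369 0.0047 1.6253]
dist 23.25696266055272 rot 0.013474664273572778 rows 3 rotvec/row [ 0.0016  0.0016 -0.0039]
0 [0.2, -0.3, 7.7]
1 [0.2, -0.3, 7.7]
2 [0.2, -0.3, 7.7]
```

View pics/s16c.png

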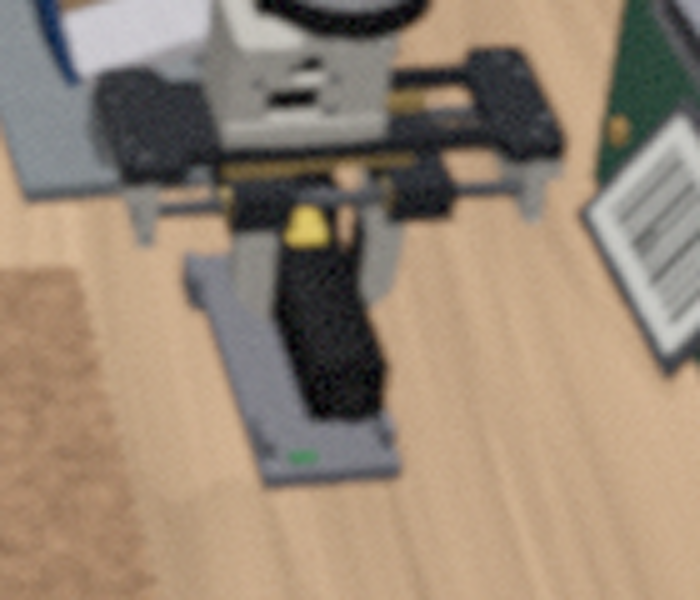

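Emit:
apply_moves --motion '[{"offset":[0,-0.3,7],"rotation":[0.0015,0.0015,-0.004]},{"offset":[0,-0.3,8],"rotation":[0.0015,0.0015,-0.004]},{"offset":[0,-0.3,7],"rotation":[0.0015,0.0015,-0.004]},{"offset":[0,0,2],"rotation":[0,0,0]},{"offset":[0,0,0],"rotation":[0,0,0]}]'

```text
time: 62.38
tool_pos: [0.6404, -0.1486, 0.0836]
tool_rot: [3.137, 0.002, 1.638]
contact_force: [0.7, 0.0, -1.4]
opening: 0.0359
```

```bash
python3 - <<'E'
from aim import *
P,R,o=pose();print(P,o["tool_rot"],o["contact_force"])
plan([.6388,-.1475,.0825],down(1.637),v=.01,w=.085)
E
```

```text
[ 0.6404 -0.1486  0.0836] [3.137  0.0021 1.6381] [ 0.7244  0.0206 -1.3662]
dist 2.238143937951325 rot 0.005114924174144427 rows 1 rotvec/row [0.0046 0.0021 0.0011]
0 [1.2, -1.5, 1.1]
```

Emit:
apply_moves --motion '[{"offset":[1,-1.5,1],"rotation":[0.004,0.002,0.001]},{"offset":[0,0,0.5],"rotation":[0,0,0]}]'

```text
time: 62.55
tool_pos: [0.6388, -0.1477, 0.0823]
tool_rot: [3.141, -0.0, 1.637]
contact_force: [-0.3, 1.0, -1.5]
opening: 0.0356
```

Emit:
apply_moves --motion '[{"offset":[0,0,0],"rotation":[0,0,0]},{"offset":[0,0,0],"rotation":[0,0,0]},{"offset":[0,0,0],"rotation":[0,0,0]},{"offset":[0,0,0],"rotation":[0,0,0]},{"offset":[0,0,0],"rotation":[0,0,0]},{"offset":[0,0,-15],"rotation":[0,0,0]},{"offset":[0,0,-30],"rotation":[0,0,0]},{"offset":[0,0,-38],"rotation":[0,0,0]},{"offset":[0,0,-38],"rotation":[0,0,0]},{"offset":[0,0,-38],"rotation":[0,0,0]},{"offset":[0,0,-30],"rotation":[0,0,0]},{"offset":[0,0,-10],"rotation":[0,0,0]}]' --grip 0.3

```text
time: 63.55
tool_pos: [0.6375, -0.1473, 0.2879]
tool_rot: [-3.137, -0.002, 1.637]
contact_force: [0.9, -0.4, 0.1]
opening: 0.0644
```

```bash
python3 - <<'E'
from tray import *
P,R,o=pose();print(P,o["tool_rot"],o["contact_force"],o["opening"])
for n in ["wrist","side","top"]:
  p,c=cam(n,"end_"+n)
  for q in ["scanner_mid","cradle_floor","scanner_window","crank_hub","knob","crank_mat","mailer1_mid","cup","spanner","caliper","patch_tin"]:
    for d in tip_of(q,p): print(n,q,d["location"],round(d["score"],2), (TR.T@(np.array(d["location"])-TO)*1000) if "mailer" in q else "")
E
```

```text
[ 0.6375 -0.1473  0.2879] [-3.137  -0.0023  1.6366] [ 0.9094 -0.4238  0.0831] 0.06441395683485497
wrist scanner_mid [0.6372, -0.1454, 0.0272] 0.6 
wrist scanner_window [0.6367, -0.0719, 0.0262] 0.7 
wrist mailer1_mid [0.6365, -0.0711, 0.0239] 0.23 [274.2116  59.4422 -79.3895]
wrist patch_tin [0.6787, -0.4124, 0.0008] 0.93 
side scanner_mid [0.6374, -0.1468, 0.0247] 0.91 
side scanner_mid [0.5853, 0.0816, 0.064] 0.24 
side cradle_floor [0.6408, -0.1483, 0.0115] 0.86 
side cradle_floor [0.3249, 0.1053, 0.0116] 0.83 
side cradle_floor [0.6374, -0.0713, 0.0315] 0.61 
side cradle_floor [0.1666, -0.3027, 0.0052] 0.56 
side scanner_window [0.6377, -0.0691, 0.0309] 0.62 
side crank_hub [0.5036, 0.4239, 0.0243] 0.79 
side knob [0.583, 0.4281, 0.0371] 0.65 
side knob [0.543, 0.076, 0.056] 0.42 
side crank_mat [0.519, 0.4199, -0.0007] 0.9 
side mailer1_mid [0.5577, 0.1314, 0.0712] 0.75 [79.0102 30.5088 23.1399]
side mailer1_mid [0.6378, -0.1462, 0.0248] 0.57 [347.4781  48.558  -91.8815]
side cup [0.7341, 0.1649, -0.0009] 0.85 
side spanner [0.2982, -0.4348, 0.0021] 0.6 
side caliper [0.3317, 0.
[... 167 characters left out ...]
scanner_window [0.6339, -0.0733, 0.0273] 0.6 
top crank_hub [0.5002, 0.4192, 0.0267] 0.76 
top knob [0.5803, 0.4334, 0.041] 0.73 
top knob [0.5844, 0.0752, 0.0637] 0.38 
top crank_mat [0.6362, -0.0709, 0.0243] 0.25 
top mailer1_mid [0.5574, 0.1325, 0.0696] 0.68 [77.5699 29.9791 21.9132]
top mailer1_mid [0.6411, -0.142, 0.0233] 0.58 [343.4402  51.9843 -93.5354]
top cup [0.7341, 0.1627, -0.0014] 0.62 
top cup [0.5019, 0.4193, 0.0016] 0.39 
top cup [0.5558, 0.1327, 0.0694] 0.29 
top spanner [0.298, -0.4389, -0.0027] 0.55 
top spanner [0.735, 0.1636, -0.0039] 0.27 
top caliper [0.3329, 0.2912, -0.0005] 0.78 
top patch_tin [0.6833, -0.4116, 0.0005] 0.9 
top patch_tin [0.5602, 0.1924, 0.0736] 0.26
```

View pics/end_wrist.png

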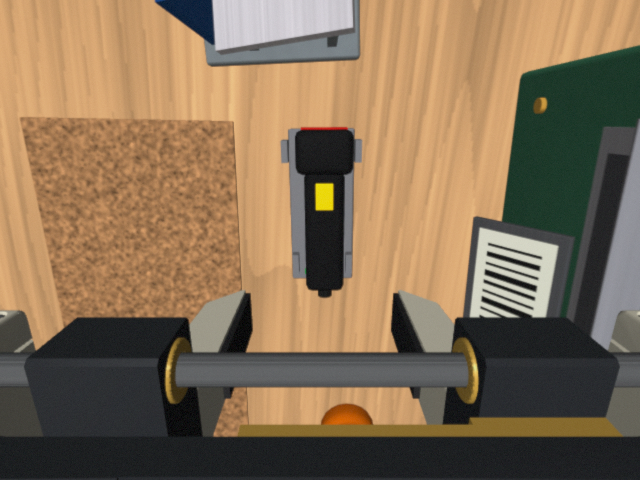

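View pics/end_side.png

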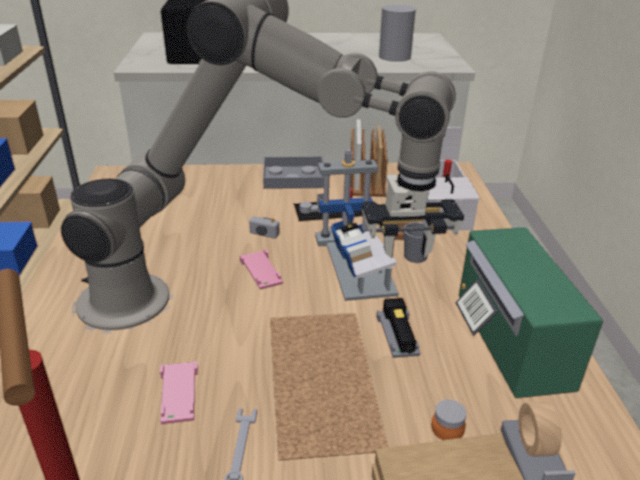

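```bash
python3 -c "
from cell import *
print(hand_in()); print(observe()['time'])"
```

```text
the job is handed in; nothing more can be done
None
the job is handed in; nothing more can be done
```

The job is handed in, at about 64 s on the robot's clock. As far as my last checks show, every step was met, but `hand_in` gives no verdict.

- **Mailers:** Only two were there, brown/tan and white/blue. Both slid into the locating corner, the white on top of the brown. The last reading of the white mailer was about x 78 mm, y 30 mm (home is 80, 30).
- **Press:** The crank had been knocked aside earlier, so I located it again before fitting it on the spindle. I wound it about 1531° clockwise. By calculation the pad met the stack at about 1379°, which puts the spring at roughly 8.4 mm. That figure comes from counted turns and pictures showing the pad stop while its arm kept coming down; I could not read the pad joint directly.
- **Crank:** It lies flat on its mat, with the hub near (0.50, 0.42) and the handle near (0.58, 0.43) in metres. The mat's centre is about (0.52, 0.42).
- **Scan:** I held the scanner still for over 2 s about 100 mm from the label. It was about 3 mm off the middle of the barcode and about 15° off square to the plate.
- **Scanner:** It is back in the cradle within about 2 mm by the side and wrist cameras. One top-camera reading was about 8 mm off across the cradle, but the wrist picture shows it seated between the cheeks.
- **Other things on the ledge:** All four read within about 8 mm of their first measured positions, the same size as the measurement error. The gripper was open and clear of everything.

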